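Stack a disc-spring pack on the greasing arbor and shut the guard

ROBOT

A 6-joint arm with a two-finger parallel gripper is mounted at the origin on the work surface. World frame = base frame: x ahead of the robot, y to its left, z up, the work surface at z = 0. Lengths are in m, angles in rad, forces in N, time in s.
With the tool pointing down it reaches from about 0.3 to 0.875 m from the base axis. Payload 6.4 kg.
Tool frame: the origin (TCP) lies at the very end of the fingers, on their centre line; the grasp point (between the pads) lies tcp_to_grasp behind it (tcp_to_grasp is the distance from the TCP to the grasp point, in m); z points along the fingers, y is the direction in which the jaws open and shut (so a half turn about z gives the same grasp; the last joint's range is limited). The gripper opens to 85 mm and grips with 20 to 120 N. Pads are 22 mm wide; open, the fingers measure 114 mm over their backs; the gripper's body (76 mm by 85 mm) begins 54 mm behind the grasp point. The pads swing forward as they close: fully open they stand 13 mm farther back than shut.
Start: joints at [0.996, 0.181, 1.607, -0, 1.354, -0.206], TCP at [0.207, 0.536, 0.231] pointing down, gripper open.
Joint ranges: [-2.99, 2.99], [-0.89, 2.07], [0.3, 2.58], [-1.14, 4.28], [0, 2.63], [-3.12, 3.12]. Speed limits (rad/s): [2.57, 2.57, 3.01, 3.14, 3.14, 3.14].

INTERFACE

Orientations are given as a unit quaternion [w, x, y, z].
In Python, from bench import get_obs, camera, hand_in, tcp_to_grasp gives the robot as it stands.
- The arm moves only by the shell command python3 -m inch 'ROWS' [OPENING]. ROWS is JSON, a list of rows, each an object with "delta_pos": the shift along the tool's x, y, z in cm, a list of three; "rotation": the turn, a rotation vector about the tool's x, y, z in rad, a list of three. In form: [{"delta_pos": [x, y, z], "rotation": [rx, ry, rz]}, ...]. A call has 1 to 10 rows; each row shifts and turns the commanded pose from where the row before left it, along the tool's axes as they then stand; what a row does not reach is not made up. A row lasts 1/10 s, in which the tool goes at most 50 mm and 8.59 degrees, less where a joint would pass 70% of its speed; a pose out of reach is approached as far as the arm can. A call is refused whole if a number of a shift passes 5 or a number of a turn 0.15, either way. A call with a gripper value outside its range is refused whole. OPENING is the finger opening in cm, from 0 to 8.54, set as the call begins (- or left out, the last holds). The fingers move at their own pace and stop on an object; the grip force is fixed at half the most. Time passes only in rows, so rows that do not move let the fingers close. It gives the time, the measured TCP pose, the force and the opening at its end, in the units of the state.
- get_obs(): the state, without advancing time (a new reading comes with each control period).
- camera(name): name is "scene" or "side" or "wrist"; returns a dict with "color" (420x560x3 uint8, red, green, blue), "vfov" (degrees; the focal length in pixels is half the picture's height over the tangent of half this angle, whatever the lens; pixels are square), "cx", "cy" (the principal point, pixels), "k1" (the pictures are not rectified: a ray, as slopes to the right and down, at radius r is drawn at 1 + k1 r^2 times it, then the intrinsics apply), "eye" and "orientation" of the camera in the world; the wrist camera has in their place "T_tool_cam" (4x4, takes a point from camera to tool coordinates, whose origin is the TCP and whose axes are the flange's). Camera axes: x right, y down, z forward; pixel columns grow to the right and rows downward; lengths in m; the calibration is good to about 2 mm. A picture is of the moment at which its call begins: read the wrist's pose just before it. There is no depth.
- hand_in(): hands the job in, once; it reports no verdict.
The state is a dict: "time_s": time; "q": joint angles; "dq": joint speeds; "joint_efforts": joint torques, N m; "eef_pos": TCP position; "eef_rot": TCP orientation; "wrist_force": force on the tool from outside, world axes, zero at the start; "torque": the same for the moment, N m; "opening": opening from 0.0 (shut) to 1.0 (fully open).
Only numpy, scipy, OpenCV 4.12 (cv2) and the standard library are available. Lean on these libraries where they do the work, as an engineer would, in place of code of your own. Each camera call takes 0.05 s, during which the arm holds its last target.

TASK

Load the greasing station: lift its clear guard right back onto its open stop, then stack the coned disc springs on the arbor with their faces alternating, each the way up it lies on the bench: first a dome-up disc (wide rim down), on it a dish-up disc (wide rim up), and so on, until every dome-up disc is on the arbor with a dish-up disc directly on top of it. A dish-up disc without a partner stays lying on the bench. Then lower the guard gently, without letting it drop, until it is fully shut, and leave the tin, tools, mug and can where they are.

Things in the scene. Friction and masses are not known exactly. Their poses are not given: they have to be found in the camera images.
- dome1: Dark steel coned disc spring, a bright ground ring on each contact rim: 64 mm outside, bore 34 mm, 5 mm thick, 10 mm high over all, 0.1 kg. Lies dome-up: the wide outer rim rests below (outer edge 0 to 5 mm above its underside), the bore's rim stands higher (5 to 10 mm). Origin: centre of its underside; z along its axis, up as it lies
- dome2: Dark steel coned disc spring, a bright ground ring on each contact rim: 64 mm outside, bore 34 mm, 5 mm thick, 10 mm high over all, 0.1 kg. Lies dome-up: the wide outer rim rests below (outer edge 0 to 5 mm above its underside), the bore's rim stands higher (5 to 10 mm). Origin: centre of its underside; z along its axis, up as it lies
- dome3: Dark steel coned disc spring, a bright ground ring on each contact rim: 64 mm outside, bore 34 mm, 5 mm thick, 10 mm high over all, 0.1 kg. Lies dome-up: the wide outer rim rests below (outer edge 0 to 5 mm above its underside), the bore's rim stands higher (5 to 10 mm). Origin: centre of its underside; z along its axis, up as it lies. Two or three of the dome-up discs are present in a run
- dish1: Dark steel coned disc spring, a bright ground ring on each contact rim: 64 mm outside, bore 34 mm, 5 mm thick, 10 mm high over all, 0.1 kg. Lies dish-up: the bore's rim rests below (0 to 5 mm above its underside), the wide outer rim stands higher (5 to 10 mm). Origin: centre of its underside (the bore end); z along its axis, up as it lies
- dish2: Dark steel coned disc spring, a bright ground ring on each contact rim: 64 mm outside, bore 34 mm, 5 mm thick, 10 mm high over all, 0.1 kg. Lies dish-up: the bore's rim rests below (0 to 5 mm above its underside), the wide outer rim stands higher (5 to 10 mm). Origin: centre of its underside (the bore end); z along its axis, up as it lies
- dish3: Dark steel coned disc spring, a bright ground ring on each contact rim: 64 mm outside, bore 34 mm, 5 mm thick, 10 mm high over all, 0.1 kg. Lies dish-up: the bore's rim rests below (0 to 5 mm above its underside), the wide outer rim stands higher (5 to 10 mm). Origin: centre of its underside (the bore end); z along its axis, up as it lies
- station: Fixed greasing station: grey drip tray 210 mm (x) by 250 mm (y), 18 mm high; on it a round steel seat 80 mm across with a plain steel arbor; along its +y edge a white housing 125 mm high; over all the clear hinged guard. Origin: on the bench under the arbor's axis; z up, x along the guard's hinge, +y towards the hinge
- seat (a point): Centre of the seat's top face, 30 mm above the bench, on the arbor's axis; axes as the station's. The arbor is 30 mm in diameter and stands 62 mm above the seat: full diameter for 52 mm, then a taper to 18 mm at its tip
- hinge (a point): Middle of the guard's hinge line, fixed on the station 90 mm to the +y side of the arbor, 124 mm above the bench; the line runs along the station's x
- guard (a joint): Angle of the guard, rad: 0 shut on its stop (at the start), growing as the handle side swings up and over to +y; 2.1 back on its open stop, where it stays, 320 mm high. In between it falls, damped (0.45 kg; 4 N at the handle lifts it). Clear hood, top panel 200 mm (x) by 165 mm from hinge to free edge, front and sides 98 mm deep; shut, its top is 128 mm above the bench
- guard_handle (a point): Centre of the guard's black round handle bar, 12 mm thick, 120 mm long (90 mm free between its posts), along the station's x. Moves and turns with the guard; shut, it is 145 mm to the -y side of the hinge line and 44 mm above it. The bar's axis is 40 mm off the guard's top face, 20 mm in from the free edge
- tin: leave alone: small round steel grease tin with a white lid, 63 mm across and 40 mm high, standing among or beside the disc springs. Origin: centre of its underside
- wrench: leave alone: open-ended wrench 180 mm long lying on the bench, its own x axis along it. Origin: centre of its underside
- brush: leave alone: brush 170 mm long lying on the bench, its own x axis along it. Origin: centre of its underside
- mug: leave alone: white mug, 76 mm across and 90 mm high. Origin: centre of its underside
- oilcan: leave alone: plain aluminium can 54 mm across and 130 mm high. Origin: centre of its underside
Not all that is in view belongs to the job. Leave any pink look-alike of the dish1 alone.

How it is judged:
By the outcome, as a careful person would: the job done as asked, in the order asked, and still so for the second after the job is handed in, with the robot touching nothing.
Of dome1, dome2, dome3 only 2 to 3 are there at a start; the rules pass over those that are not, and their reading is None.
At some moment in a run one of dome1, dome2, dome3, dish1, dish2, dish3 may be knocked a few centimetres aside while the robot is not near it.
It also fails if it takes over 210 s, if anything falls off the work surface, if the arm or the gripper's body presses on something with over 40 N, if the wrist force passes 120 N, or if a joint passes its speed limit or range.

## Working session

There is one attempt and no reset: what is moved stays moved. The work goes in short steps, Python scripts to look and compute and a shell command to move; the robot and the scene stay as the last step left them, time stands still between calls to the robot, and variables do not carry over. Pictures are saved under pics/ and viewed, and the job is handed in when it is done.

```bash
ls; mkdir -p pics; cat > h.py <<'E'
import numpy as np, cv2
from scipy.spatial.transform import Rotation as R
from bench import get_obs, camera, hand_in, tcp_to_grasp
def rot(q): return R.from_quat([q[1],q[2],q[3],q[0]])
def shot(name,fn=None):
    o=get_obs(); c=camera(name)
    T=np.eye(4)
    if name=='wrist':
        W=np.eye(4); W[:3,:3]=rot(o['eef_rot']).as_matrix(); W[:3,3]=o['eef_pos']
        T=W@np.array(c['T_tool_cam'])
    else:
        T[:3,:3]=rot(c['orientation']).as_matrix(); T[:3,3]=c['eye']
    c['T']=T; h,w=c['color'].shape[:2]; c['f']=h/2/np.tan(np.radians(c['vfov'])/2)
    if fn: cv2.imwrite(fn,c['color'][:,:,::-1])
    return c
def ray(c,u,v):
    xd=np.array([(u-c['cx'])/c['f'],(v-c['cy'])/c['f']]); x=xd.copy()
    for _ in range(30): x=xd/(1+c['k1']*(x@x))
    return c['T'][:3,3], c['T'][:3,:3]@np.array([x[0],x[1],1])
def onz(c,u,v,z):
    o,d=ray(c,u,v); return o+d*(z-o[2])/d[2]
def proj(c,p):
    q=np.linalg.inv(c['T'])@np.append(p,1); x=q[:2]/q[2]; x=x*(1+c['k1']*(x@x))
    return x*c['f']+[c['cx'],c['cy']]
E
python3 - <<'E'
from h import *
np.set_printoptions(precision=4,suppress=True)
o=get_obs(); print(o, tcp_to_grasp)
for n in ['scene','side','wrist']:
    c=shot(n,f'pics/{n}0.png'); print(n,c['T'],c['f'],c['cx'],c['cy'],c['k1'])
E
```

```text
pics
{'time_s': 0.0, 'q': array([ 0.9957,  0.1815,  1.608 ,  0.    ,  1.3538, -0.2063]), 'dq': array([-0.001 , -0.0016,  0.0003,  0.0004, -0.0008,  0.0005]), 'joint_efforts': array([  0.0008, -44.4853, -35.1346,  -0.0002,   0.0089,  -0.    ]), 'eef_pos': array([0.2069, 0.5359, 0.2304]), 'eef_rot': array([-0.0003,  0.1833,  0.9831, -0.0008]), 'wrist_force': array([-0.2975,  1.1634, -0.3764]), 'torque': array([-0.0342, -0.0066,  0.0143]), 'opening': 0.9995612637465173} 0.0187
scene [[ 0.8693  0.3798 -0.3163  0.9092]
 [ 0.4943 -0.66    0.5658 -0.7376]
 [ 0.0061 -0.6481 -0.7615  1.0223]
 [ 0.      0.      0.      1.    ]] 420.67656313347027 280.24973994789804 207.66227774216645 -0.004184951906145206
side [[ 0.7117 -0.4359  0.5509  0.0109]
 [-0.7024 -0.4536  0.5485 -0.6186]
 [ 0.0108 -0.7774 -0.629   0.719 ]
 [ 0.      0.      0.      1.    ]] 446.94006933042357 284.70206950663527 209.0727351743815 -0.1369627349688334
wrist [[ 0.3607  0.8943  0.2649  0.14  ]
 [ 0.9327 -0.3455 -0.1036  0.5623]
 [-0.0012  0.2844 -0.9587  0.3729]
 [ 0.      0.      0.      1.    ]] 318.8033944439711 280.21147487980176 211.51754462412316 -0.07414985891929632
```

View pics/scene0.png

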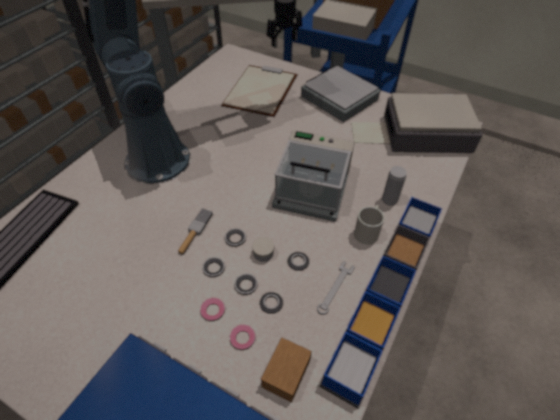

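View pics/side0.png

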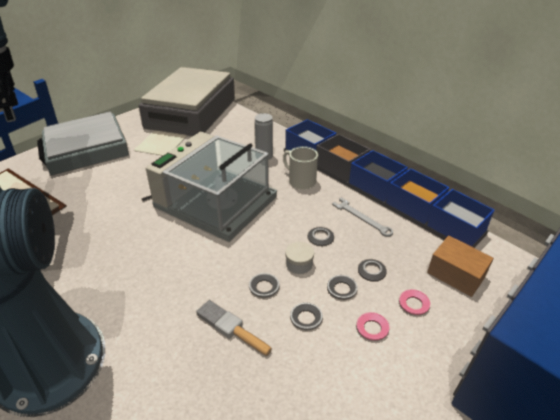

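View pics/wrist0.png

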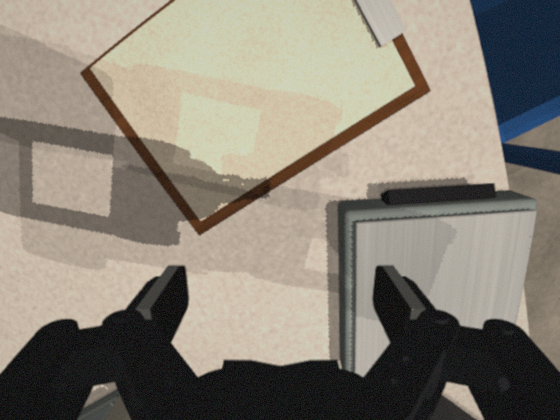

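The scene view shows five dark discs at (235,237), (213,267), (245,284), (271,301) and (298,260), two pink ones at (212,309) and (242,337), and the tin at (262,248). The station is at (315,170) with its handle at (310,167). I'll enlarge crops to tell dome from dish.

```bash
python3 - <<'E'
from h import *
c=shot('scene');
a=c['color'][215:325,190:320,::-1]; cv2.imwrite('pics/cs.png',cv2.resize(a,None,fx=6,fy=5.4,interpolation=cv2.INTER_CUBIC)[:600])
s=shot('side'); a=s['color'][215:345,235:400,::-1]; cv2.imwrite('pics/cd.png',cv2.resize(a,None,fx=4.6,fy=4.6,interpolation=cv2.INTER_CUBIC))
for u,v in [(235,237),(213,267),(245,284),(271,301),(298,260)]: print(onz(c,u,v,.005))
for u,v in [(264,285),(307,316),(342,287),(372,269),(320,236)]: print(onz(s,u,v,.005))
a=c['color'][120:225,265:360,::-1]; cv2.imwrite('pics/cst.png',cv2.resize(a,None,fx=5.5,fy=5.5,interpolation=cv2.INTER_CUBIC))
a=s['color'][120:245,140:290,::-1]; cv2.imwrite('pics/cst2.png',cv2.resize(a,None,fx=4.7,fy=4.7,interpolation=cv2.INTER_CUBIC))
E
```

```text
[ 0.42621198 -0.1496912   0.005     ]
[ 0.43064371 -0.26864693  0.005     ]
[ 0.53888768 -0.26972079  0.005     ]
[ 0.62707634 -0.27871633  0.005     ]
[ 0.62844185 -0.12795502  0.005     ]
[ 0.42636248 -0.14661038  0.005     ]
[ 0.43229435 -0.26531573  0.005     ]
[ 0.54010327 -0.26509542  0.005     ]
[ 0.62756738 -0.27820229  0.005     ]
[ 0.62536186 -0.1261214   0.005     ]
```

View pics/cs.png

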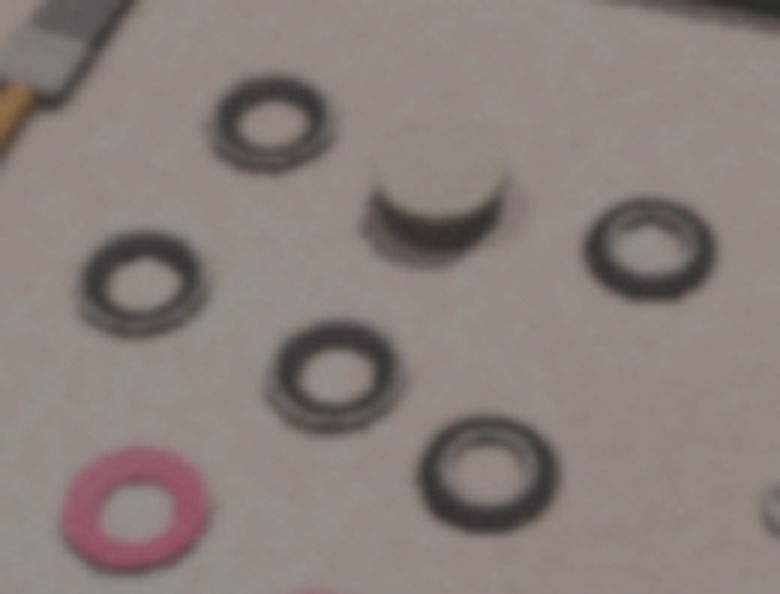

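View pics/cd.png

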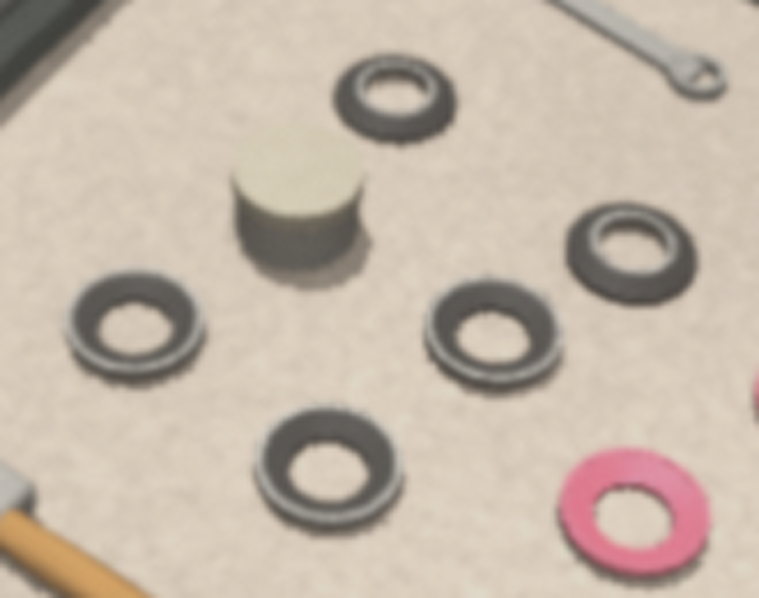

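View pics/cst.png

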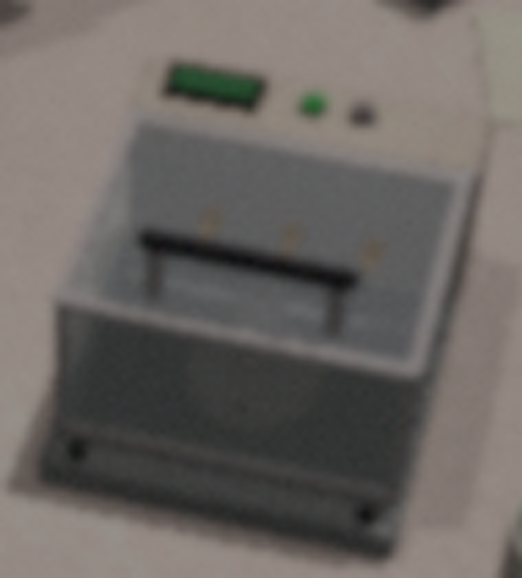

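View pics/cst2.png

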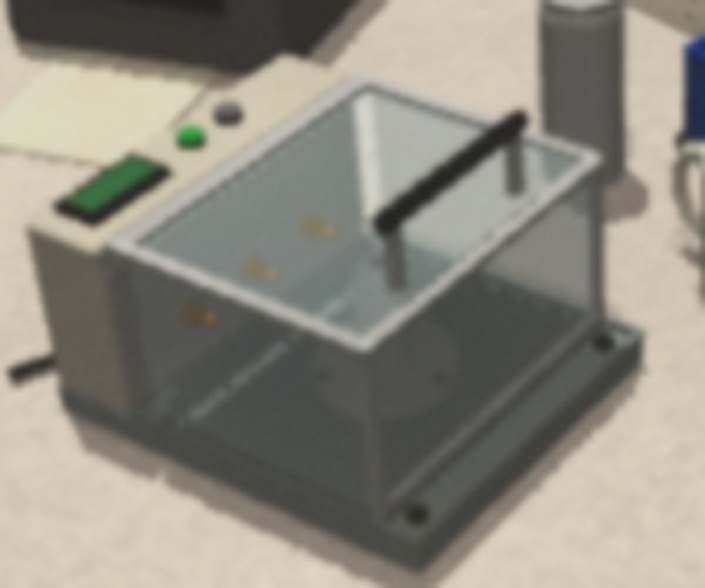

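Dish-up discs, bright ring on the outer rim: scene (235,237), (213,267), (245,284). Dome-up discs, bright ring on the raised bore: (271,301) and (298,260). So there are two domes and three dishes, and one dish stays on the bench. Next is the station pose.

```bash
python3 - <<'E'
from h import *
np.set_printoptions(precision=4,suppress=True)
c=shot('scene'); s=shot('side')
def tri(a,b):
    o1,d1=ray(c,*a); o2,d2=ray(s,*b); A=np.stack([d1,-d2],1); t=np.linalg.lstsq(A,o2-o1,rcond=None)[0]
    p=o1+d1*t[0]; q=o2+d2*t[1]; return (p+q)/2, np.linalg.norm(p-q)
S=lambda x,y:(x/5.5+265,y/5.5+120); D=lambda x,y:(x/4.7+140,y/4.7+120)
hl=tri(S(145,240),D(383,222)); hr=tri(S(355,280),D(520,120)); print(hl,hr)
# from single, at z=.168
for f,a in ((c,S(145,240)),(c,S(355,280)),(s,D(383,222)),(s,D(520,120))): print(onz(f,*a,.168))
# top corners panel z .128: front left, front right, back right, back-left
for a,b in (((60,300),(365,345)),((412,368),(600,160)),((470,180),(370,82)),((138,122),(112,243))): print(tri(S(*a),D(*b)), onz(c,*S(*a),.128),onz(s,*D(*b),.128))
for a,b in (((42,480),(418,555)),((392,545),(640,335))): print('tray',tri(S(*a),D(*b)))
E
```

```text
(array([0.4972, 0.0645, 0.1659]), np.float64(0.0029722803900643258)) (array([0.6074, 0.093 , 0.1647]), np.float64(0.0010675225944115551))
[0.4989 0.0606 0.168 ]
[0.6088 0.0891 0.168 ]
[0.496  0.0643 0.168 ]
[0.6042 0.0896 0.168 ]
(array([0.4608, 0.0366, 0.127 ]), np.float64(0.0033741737968408293)) [0.4622 0.0335 0.128 ] [0.4607 0.0379 0.128 ]
(array([0.6499, 0.0807, 0.1292]), np.float64(0.00161147136427362)) [0.6493 0.0828 0.128 ] [0.6507 0.0808 0.128 ]
(array([0.6167, 0.2354, 0.1259]), np.float64(0.0017691740465386363)) [0.617  0.2344 0.128 ] [0.614  0.2308 0.128 ]
(array([0.4233, 0.1943, 0.123 ]), np.float64(0.00839052725302494)) [0.4284 0.1833 0.128 ] [0.4212 0.1945 0.128 ]
tray (array([0.4638, 0.0117, 0.0059]), np.float64(0.007811138128544221))
tray (array([0.6623, 0.0601, 0.0151]), np.float64(0.00549505491763078))
```

The station pose is consistent: yaw about 13.7°, arbor near (0.538, 0.131), handle at (0.552, 0.0775, 0.168). I'll turn the jaws across the bar first.

```bash
cat >> h.py <<'E'
YAW=np.radians(13.7)
UX=np.array([np.cos(YAW),np.sin(YAW),0]); UY=np.array([-np.sin(YAW),np.cos(YAW),0]); UZ=np.array([0,0,1.])
def down(jaw):  # jaw: world direction of tool y
    y=np.array(jaw,float); y/=np.linalg.norm(y); z=-UZ; x=np.cross(y,z); return np.stack([x,y,z],1)
def go(p=None,Rt=None,frame=None):
    "print the remaining shift (cm, current tool axes) and turn (rotvec, tool axes)"
    o=get_obs(); M=rot(o['eef_rot']).as_matrix(); pc=np.array(o['eef_pos'])
    if p is not None: print('shift cm',np.round(M.T@(np.array(p)-pc)*100,2))
    if Rt is not None: print('turn',np.round(R.from_matrix(M.T@Rt).as_rotvec(),3))
    print('pos',np.round(pc,4),'F',np.round(o['wrist_force'],1),'op',round(o['opening'],3),'t',round(o['time_s'],2),'q',np.round(o['q'],2))
E
python3 - <<'E'
from h import *
go(None,down(UY)); go(None,down(-UY))
E
python3 -m inch '[{"delta_pos":[0,0,0],"rotation":[0,0,-0.12]},{"delta_pos":[0,0,0],"rotation":[0,0,-0.12]},{"delta_pos":[0,0,0],"rotation":[0,0,-0.12]},{"delta_pos":[0,0,0],"rotation":[0,0,-0.12]},{"delta_pos":[0,0,0],"rotation":[0,0,-0.12]},{"delta_pos":[0,0,0],"rotation":[0,0,0]}]' 6
python3 - <<'E'
from h import *
go([.552,.0775,.25],down(UY))
E
```

```text
turn [-0.    -0.    -0.608]
pos [0.2072 0.5362 0.2311] F [-0.1  0.5 -0.4] op 1.002 t 0.35 q [ 1.    0.18  1.61 -0.    1.35 -0.21]
turn [-0.000e+00  1.000e-03  2.534e+00]
pos [0.2072 0.5362 0.2311] F [-0.1  0.5 -0.4] op 1.002 t 0.35 q [ 1.    0.18  1.61 -0.    1.35 -0.21]
time_s: 0.95
eef_pos: [0.2073, 0.5363, 0.2313]
eef_rot: [0.0, -0.116, 0.993, -0.0]
wrist_force: [-0.2, -0.2, 0.3]
opening: 0.703
shift cm [-22.99 -52.59  -1.87]
turn [-0.    -0.    -0.007]
pos [0.2073 0.5363 0.2313] F [-0.2 -0.2  0.3] op 0.703 t 0.95 q [ 1.    0.18  1.61 -0.    1.35 -0.81]
```

```bash

python3 -m inch '[{"delta_pos":[-1.5,-3.5,-0.2],"rotation":[0,0,0]},{"delta_pos":[-1.5,-3.5,-0.2],"rotation":[0,0,0]},{"delta_pos":[-1.5,-3.5,-0.2],"rotation":[0,0,0]},{"delta_pos":[-1.5,-3.5,-0.2],"rotation":[0,0,0]},{"delta_pos":[-1.5,-3.5,-0.2],"rotation":[0,0,0]},{"delta_pos":[-1.5,-3.5,-0.2],"rotation":[0,0,0]},{"delta_pos":[-1.5,-3.5,-0.2],"rotation":[0,0,0]},{"delta_pos":[-1.5,-3.5,-0.2],"rotation":[0,0,0]},{"delta_pos":[-1.5,-3.5,-0.2],"rotation":[0,0,0]},{"delta_pos":[-1.5,-3.5,-0.2],"rotation":[0,0,0]}]'
python3 -m inch '[{"delta_pos":[-1.6,-3.5,0],"rotation":[0,0,0]},{"delta_pos":[-1.6,-3.5,0],"rotation":[0,0,0]},{"delta_pos":[-1.6,-3.5,0],"rotation":[0,0,0]},{"delta_pos":[-1.6,-3.5,0],"rotation":[0,0,0]},{"delta_pos":[-1.6,-3.5,0],"rotation":[0,0,0]},{"delta_pos":[0,0,0],"rotation":[0,0,0]},{"delta_pos":[0,0,0],"rotation":[0,0,0]}]'
python3 - <<'E'
from h import *
np.set_printoptions(precision=4,suppress=True)
go([.552,.0775,.25],down(UY))
c=shot('wrist','pics/w1.png'); print(proj(c,[.552,.0775,.168]))
E
```

```text
time_s: 1.95
eef_pos: [0.4342, 0.2287, 0.2516]
eef_rot: [0.0, -0.113, 0.994, 0.0]
wrist_force: [-0.6, -0.2, 0.7]
opening: 0.702
time_s: 2.65
eef_pos: [0.5515, 0.0774, 0.2509]
eef_rot: [-0.0, -0.113, 0.994, 0.0]
wrist_force: [0.1, -0.3, -0.4]
opening: 0.701
shift cm [-0.05  0.    0.09]
turn [ 0.001 -0.001 -0.012]
pos [0.5515 0.0774 0.2509] F [ 0.1 -0.3 -0.4] op 0.701 t 2.65 q [-0.07  0.12  1.63  0.    1.39 -1.87]
[280.2019 218.7281]
```

View pics/w1.png

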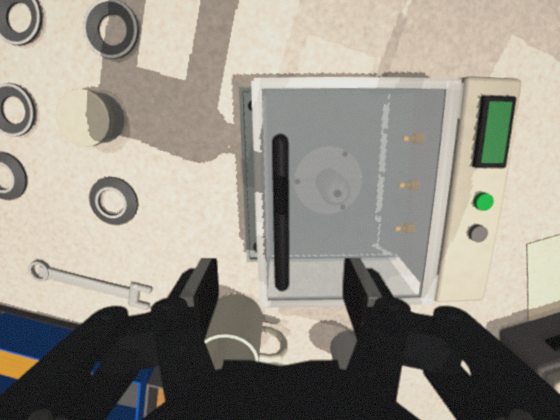

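The wrist view shows the bar between (281,137) and (282,289), and the arbor tip at (337,193) through the clear panel. I'll refine the numbers with these pixels.

```bash

python3 - <<'E'
from h import *
np.set_printoptions(precision=4,suppress=True)
c=shot('wrist'); im=c['color'].astype(int)
m=((im.max(2)<45)).astype(np.uint8); n,l,st,ce=cv2.connectedComponentsWithStats(m)
for i in range(1,n):
    if st[i,4]>400: print(st[i],ce[i])
# bar line fit
ys,xs=np.where(m[120:300,265:295]); ys+=120; xs+=265
print(xs.min(),xs.max(),ys.min(),ys.max())
a=onz(c,281,ys.min()+1,.168); b=onz(c,282,ys.max()-1,.168); print(a,b,(a+b)/2,np.linalg.norm(a-b))
top=ys<165; bot=ys>260
pa=onz(c,xs[top].mean(),ys[top].mean(),.168); pb=onz(c,xs[bot].mean(),ys[bot].mean(),.168); d=pa-pb; print('bar yaw',np.degrees(np.arctan2(d[1],d[0])), (pa+pb)/2)
print('arbor',onz(c,337,193,.092))
E
```

```text
[472  97  42  70 421] [483.7102 123.6817]
[ 272  135   15  155 1759] [279.2206 212.4133]
[    0   259   560   161 43874] [279.3445 366.9024]
272 286 135 289
[0.4929 0.0653 0.168 ] [0.6078 0.0929 0.168 ] [0.5503 0.0791 0.168 ] 0.11817408304015638
bar yaw -166.1675053172425 [0.5493 0.077  0.168 ]
arbor [0.5373 0.1318 0.092 ]
```

```bash

python3 -m inch '[{"delta_pos":[0,0,2.5],"rotation":[0,0,0]},{"delta_pos":[0,0,2.5],"rotation":[0,0,0]},{"delta_pos":[0,0,2.5],"rotation":[0,0,0]},{"delta_pos":[0,0,2.5],"rotation":[0,0,0]},{"delta_pos":[0,0,0.1],"rotation":[0,0,0]},{"delta_pos":[0,0,0],"rotation":[0,0,0]}]' 
python3 -m inch '[{"delta_pos":[0,0,0],"rotation":[0,0,0]},{"delta_pos":[0,0,0],"rotation":[0,0,0]},{"delta_pos":[0,0,0],"rotation":[0,0,0]},{"delta_pos":[0,0,0],"rotation":[0,0,0]},{"delta_pos":[0,0,0],"rotation":[0,0,0]},{"delta_pos":[0,0,0],"rotation":[0,0,0]},{"delta_pos":[0,0,0],"rotation":[0,0,0]},{"delta_pos":[0,0,0],"rotation":[0,0,0]}]' 0.8
python3 - <<'E'
from h import *
np.set_printoptions(precision=4,suppress=True)
go([.552,.0775,.1493],down(UY))
# plan arc
o=get_obs(); M0=rot(o['eef_rot']).as_matrix(); p0=np.array(o['eef_pos']); g=p0+M0[:,2]*tcp_to_grasp
ax=UX; N=30; TH=2.1; PH=1.05; r=np.array([-.145,.044]);
def gp(th): 
    v=UY*(-.145)+UZ*.044; return g+R.from_rotvec(-ax*th).apply(v)-v
prev=(p0,M0); 
for i in range(1,N+1):
    th=TH*i/N; ph=PH*i/N; M=R.from_rotvec(-ax*ph).as_matrix()@M0; p=gp(th)-M[:,2]*tcp_to_grasp
    print(i,np.round(prev[1].T@(p-prev[0])*100,2),np.round(R.from_matrix(prev[1].T@M).as_rotvec(),3)); prev=(p,M)
print(prev[0],gp(TH))
E
```

```text
time_s: 3.35
eef_pos: [0.5509, 0.079, 0.1505]
eef_rot: [-0.0, -0.116, 0.993, 0.0]
wrist_force: [-0.0, -0.2, 0.4]
opening: 0.702
time_s: 4.15
eef_pos: [0.5521, 0.0779, 0.1515]
eef_rot: [0.001, -0.115, 0.993, -0.0]
wrist_force: [-2.4, 1.0, 5.3]
opening: 0.118
shift cm [ 0.02 -0.04  0.22]
turn [-0.001  0.002 -0.008]
pos [0.5521 0.0779 0.1515] F [-2.4  1.   5.3] op 0.118 t 4.15 q [-0.07  0.23  1.72 -0.    1.19 -1.87]
1 [ 0.    0.41 -1.  ] [ 0.035 -0.    -0.   ]
2 [ 0.    0.44 -0.99] [ 0.035 -0.    -0.   ]
3 [ 0.    0.48 -0.98] [ 0.035 -0.    -0.   ]
4 [ 0.    0.51 -0.96] [ 0.035 -0.    -0.   ]
5 [ 0.    0.54 -0.94] [ 0.035 -0.    -0.   ]
6 [ 0.    0.58 -0.93] [ 0.035 -0.    -0.   ]
7 [ 0.    0.61 -0.91] [ 0.035 -0.    -0.   ]
8 [ 0.    0.64 -0.89] [ 0.035 -0.    -0.   ]
9 [ 0.    0.67 -0.87] [ 0.035 -0.    -0.   ]
10 [ 0.    0.7  -0.85] [ 0.035 -0.    -0.   ]
11 [ 0.    0.73 -0.82] [ 0.035 -0.    -0.   ]
12 [ 0.    0.76 -0.8 ] [ 0.035 -0.    -0.   ]
13 [ 0.    0.79 -0.78] [ 0.035 -0.    -0.   ]
14 [ 0.01  0.81 -0.75] [ 0.035 -0.    -0.   ]
15 [ 0.01  0.84 -0.72] [ 0.035 -0.    -0.   ]
16 [ 0.01  0.86 -0.7 ] [ 0.035 -0.    -0.   ]
17 [ 0.01  0.89 -0.67] [ 0.035 -0.    -0.   ]
18 [ 0.01  0.91 -0.64] [ 0.035 -0.    -0.   ]
19 [ 0.01  0.93 -0.61] [ 0.035 -0.    -0.   ]
20 [ 0.01  0.95 -0.58] [ 0.035 -0.    -0.   ]
21 [ 0.01  0.97 -0.55] [ 0.035 -0.    -0.   ]
22 [ 0.01  0.99 -0.51] [ 0.035 -0.    -0.   ]
23 [ 0.01  1.01 -0.48] [ 0.035 -0.    -0.   ]
24 [ 0.01  1.03 -0.45] [ 0.035 -0.    -0.   ]
25 [ 0.01  1.04 -0.41] [ 0.035 -0.    -0.   ]
26 [ 0.01  1.06 -0.38] [ 0.035 -0.    -0.   ]
27 [ 0.01  1.07 -0.34] [ 0.035 -0.    -0.   ]
28 [ 0.01  1.08 -0.31] [ 0.035 -0.    -0.   ]
29 [ 0.01  1.09 -0.27] [ 0.035 -0.    -0.   ]
30 [ 0.01  1.1  -0.24] [ 0.035 -0.    -0.   ]
[0.4876 0.3426 0.2011] [0.4915 0.3268 0.1918]
```

Sign slip: the grasp point lies behind the TCP. I'll replan the arc.

```bash
cat > arc.py <<'E'
from h import *
def arc(th0,TH,PH,N,show=1):
    o=get_obs(); M0=rot(o['eef_rot']).as_matrix(); p0=np.array(o['eef_pos']); g=p0-M0[:,2]*tcp_to_grasp
    v=UY*(-.145)+UZ*.044; v0=R.from_rotvec(-UX*th0).apply(v); prev=(p0,M0)
    for i in range(1,N+1):
        th=th0+(TH-th0)*i/N; ph=PH*i/N; M=R.from_rotvec(-UX*ph).as_matrix()@M0; p=g+R.from_rotvec(-UX*th).apply(v)-v0+M[:,2]*tcp_to_grasp
        print(i,round(th,2),np.round(prev[1].T@(p-prev[0])*100,2),np.round(R.from_matrix(prev[1].T@M).as_rotvec(),3)); prev=(p,M)
    print('end tcp',prev[0].round(3))
E
python3 -c "
from arc import *
go(); arc(0,2.1,1.05,30)"
```

```text
pos [0.5521 0.0779 0.1515] F [-2.4  1.   5.3] op 0.118 t 4.15 q [-0.07  0.23  1.72 -0.    1.19 -1.87]
1 0.07 [ 0.    0.28 -1.  ] [ 0.035 -0.    -0.   ]
2 0.14 [ 0.    0.31 -0.99] [ 0.035 -0.    -0.   ]
3 0.21 [ 0.    0.35 -0.98] [ 0.035 -0.    -0.   ]
4 0.28 [ 0.    0.38 -0.96] [ 0.035 -0.    -0.   ]
5 0.35 [ 0.    0.41 -0.95] [ 0.035 -0.    -0.   ]
6 0.42 [ 0.    0.45 -0.93] [ 0.035 -0.    -0.   ]
7 0.49 [ 0.    0.48 -0.91] [ 0.035 -0.    -0.   ]
8 0.56 [ 0.    0.51 -0.89] [ 0.035 -0.    -0.   ]
9 0.63 [ 0.    0.54 -0.87] [ 0.035 -0.    -0.   ]
10 0.7 [ 0.    0.57 -0.85] [ 0.035 -0.    -0.   ]
11 0.77 [ 0.    0.6  -0.83] [ 0.035 -0.    -0.   ]
12 0.84 [ 0.    0.63 -0.8 ] [ 0.035 -0.    -0.   ]
13 0.91 [ 0.    0.66 -0.78] [ 0.035 -0.    -0.   ]
14 0.98 [ 0.    0.68 -0.75] [ 0.035 -0.    -0.   ]
15 1.05 [ 0.    0.71 -0.73] [ 0.035 -0.    -0.   ]
16 1.12 [ 0.    0.73 -0.7 ] [ 0.035 -0.    -0.   ]
17 1.19 [ 0.    0.76 -0.67] [ 0.035 -0.    -0.   ]
18 1.26 [ 0.01  0.78 -0.64] [ 0.035 -0.    -0.   ]
19 1.33 [ 0.01  0.8  -0.61] [ 0.035 -0.    -0.   ]
20 1.4 [ 0.01  0.82 -0.58] [ 0.035 -0.    -0.   ]
21 1.47 [ 0.01  0.84 -0.55] [ 0.035 -0.    -0.   ]
22 1.54 [ 0.01  0.86 -0.52] [ 0.035 -0.    -0.   ]
23 1.61 [ 0.01  0.88 -0.48] [ 0.035 -0.    -0.   ]
24 1.68 [ 0.01  0.9  -0.45] [ 0.035 -0.    -0.   ]
25 1.75 [ 0.01  0.91 -0.42] [ 0.035 -0.    -0.   ]
26 1.82 [ 0.01  0.92 -0.38] [ 0.035 -0.    -0.   ]
27 1.89 [ 0.01  0.94 -0.35] [ 0.035 -0.    -0.   ]
28 1.96 [ 0.01  0.95 -0.31] [ 0.035 -0.    -0.   ]
29 2.03 [ 0.01  0.96 -0.28] [ 0.035 -0.    -0.   ]
30 2.1 [ 0.01  0.97 -0.24] [ 0.035 -0.    -0.   ]
end tcp [0.495 0.311 0.22 ]
```

```bash

python3 -m inch '[{"delta_pos":[0,0.28,-1.0],"rotation":[0.035,0,0]},{"delta_pos":[0,0.31,-0.99],"rotation":[0.035,0,0]},{"delta_pos":[0,0.35,-0.98],"rotation":[0.035,0,0]},{"delta_pos":[0,0.38,-0.96],"rotation":[0.035,0,0]},{"delta_pos":[0,0.41,-0.95],"rotation":[0.035,0,0]}]'
python3 -m inch '[{"delta_pos":[0,0.45,-0.93],"rotation":[0.035,0,0]},{"delta_pos":[0,0.48,-0.91],"rotation":[0.035,0,0]},{"delta_pos":[0,0.51,-0.89],"rotation":[0.035,0,0]},{"delta_pos":[0,0.54,-0.87],"rotation":[0.035,0,0]},{"delta_pos":[0,0.57,-0.85],"rotation":[0.035,0,0]}]'
python3 -m inch '[{"delta_pos":[0,0.6,-0.83],"rotation":[0.035,0,0]},{"delta_pos":[0,0.63,-0.8],"rotation":[0.035,0,0]},{"delta_pos":[0,0.66,-0.78],"rotation":[0.035,0,0]},{"delta_pos":[0,0.68,-0.75],"rotation":[0.035,0,0]},{"delta_pos":[0,0.71,-0.73],"rotation":[0.035,0,0]}]'
python3 - <<'E'
from h import *
go(); shot('side','pics/s1.png')
E
```

```text
time_s: 4.65
eef_pos: [0.5473, 0.097, 0.1977]
eef_rot: [0.011, -0.115, 0.989, -0.089]
wrist_force: [4.2, -2.9, -6.1]
opening: 0.118
time_s: 5.15
eef_pos: [0.5391, 0.1307, 0.2351]
eef_rot: [0.02, -0.113, 0.978, -0.176]
wrist_force: [2.7, -7.2, -2.3]
opening: 0.114
time_s: 5.65
eef_pos: [0.5284, 0.1746, 0.2584]
eef_rot: [0.03, -0.11, 0.959, -0.261]
wrist_force: [-1.5, -9.4, 4.5]
opening: 0.109
pos [0.5284 0.1746 0.2584] F [-1.5 -9.4  4.5] op 0.109 t 5.65 q [ 0.39  0.24  1.58 -0.53  1.45 -1.31]
```

View pics/s1.png

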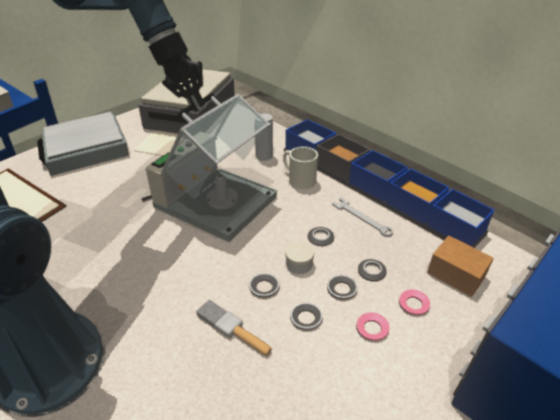

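```bash
python3 - <<'E'
from h import *
go(); c=shot('wrist','pics/w2.png'); s=shot('side'); cv2.imwrite('pics/s2.png',cv2.resize(s['color'][50:220,130:290,::-1],None,fx=4,fy=3.5,interpolation=cv2.INTER_CUBIC))
E
```

```text
pos [0.5281 0.1762 0.259 ] F [-4.7 -8.  12.8] op 0.114 t 5.7 q [ 0.4   0.24  1.57 -0.53  1.45 -1.3 ]
```

View pics/w2.png

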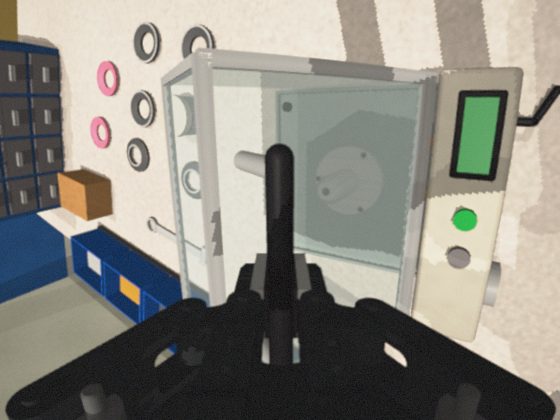

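View pics/s2.png

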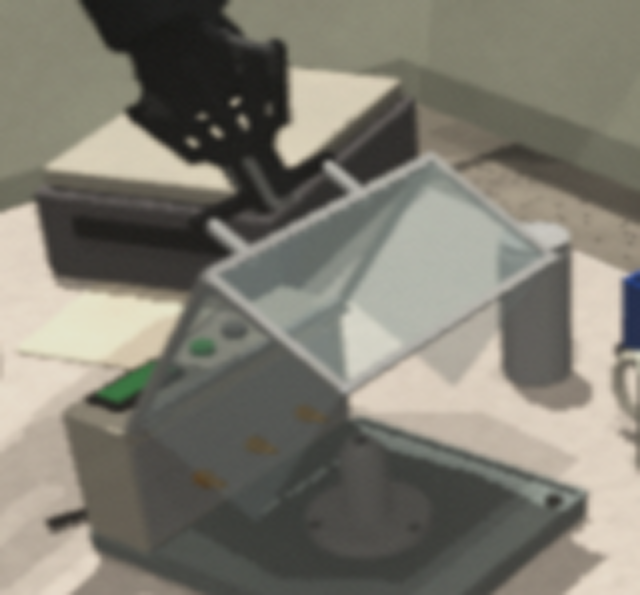

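The bar is still held mid-pad and the guard is a bit over half open. I'll continue the arc.

```bash

python3 -m inch '[{"delta_pos":[0,0.73,-0.7],"rotation":[0.035,0,0]},{"delta_pos":[0,0.76,-0.67],"rotation":[0.035,0,0]},{"delta_pos":[0,0.78,-0.64],"rotation":[0.035,0,0]},{"delta_pos":[0,0.8,-0.61],"rotation":[0.035,0,0]},{"delta_pos":[0,0.82,-0.58],"rotation":[0.035,0,0]}]'
python3 -m inch '[{"delta_pos":[0,0.84,-0.55],"rotation":[0.035,0,0]},{"delta_pos":[0,0.86,-0.52],"rotation":[0.035,0,0]},{"delta_pos":[0,0.88,-0.48],"rotation":[0.035,0,0]},{"delta_pos":[0,0.9,-0.45],"rotation":[0.035,0,0]},{"delta_pos":[0,0.91,-0.42],"rotation":[0.035,0,0]}]'
python3 -m inch '[{"delta_pos":[0,0.92,-0.38],"rotation":[0.035,0,0]},{"delta_pos":[0,0.94,-0.35],"rotation":[0.035,0,0]},{"delta_pos":[0,0.95,-0.31],"rotation":[0.035,0,0]},{"delta_pos":[0,0.96,-0.28],"rotation":[0.035,0,0]},{"delta_pos":[0,0.97,-0.24],"rotation":[0.035,0,0]},{"delta_pos":[0,0,0],"rotation":[0,0,0]}]'
python3 - <<'E'
from h import *
go(); s=shot('side'); cv2.imwrite('pics/s3.png',cv2.resize(s['color'][50:220,130:290,::-1],None,fx=4,fy=3.5,interpolation=cv2.INTER_CUBIC))
E
```

```text
time_s: 6.3
eef_pos: [0.5166, 0.2237, 0.265]
eef_rot: [0.04, -0.106, 0.932, -0.344]
wrist_force: [-9.2, -6.2, 15.0]
opening: 0.113
time_s: 6.8
eef_pos: [0.5049, 0.2726, 0.2523]
eef_rot: [0.05, -0.103, 0.899, -0.423]
wrist_force: [-11.3, 1.6, 17.2]
opening: 0.112
time_s: 7.4
eef_pos: [0.4954, 0.315, 0.2212]
eef_rot: [0.06, -0.1, 0.859, -0.498]
wrist_force: [-8.4, 12.7, 14.5]
opening: 0.114
pos [0.4954 0.315  0.2212] F [-8.4 12.7 14.5] op 0.114 t 7.4 q [ 0.77  0.67  1.29 -0.87  1.79 -0.95]
```

View pics/s3.png

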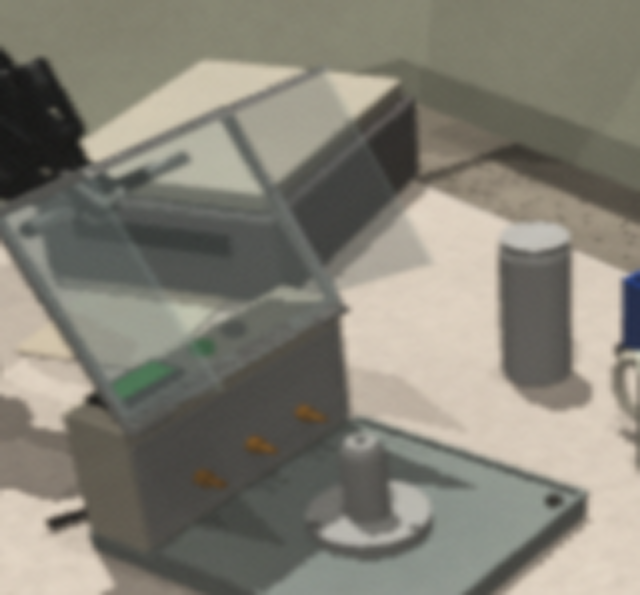

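```bash

python3 -m inch '[{"delta_pos":[0,0.2,-0.3],"rotation":[0,0,0]},{"delta_pos":[0,0.3,-0.1],"rotation":[0,0,0]},{"delta_pos":[0,0.2,0],"rotation":[0,0,0]},{"delta_pos":[0,0,0],"rotation":[0,0,0]}]'
python3 -c "
from h import *
go()"
```

```text
time_s: 7.85
eef_pos: [0.4951, 0.316, 0.2203]
eef_rot: [0.058, -0.096, 0.857, -0.502]
wrist_force: [-5.4, -12.4, 21.6]
opening: 0.113
pos [0.4951 0.316  0.2203] F [ -5.4 -12.4  21.6] op 0.113 t 7.85 q [ 0.77  0.68  1.28 -0.87  1.8  -0.94]
```

It's on the stop: a tangential push gave 24 N and no motion. I'll release with a small opening and back out along the tool axis.

```bash

python3 -m inch '[{"delta_pos":[0,-0.3,0],"rotation":[0,0,0]},{"delta_pos":[0,0,0],"rotation":[0,0,0]},{"delta_pos":[0,0,0],"rotation":[0,0,0]},{"delta_pos":[0,0,0],"rotation":[0,0,0]},{"delta_pos":[0,0,0],"rotation":[0,0,0]}]' 2.4
python3 -m inch '[{"delta_pos":[0,0,-1],"rotation":[0,0,0]},{"delta_pos":[0,0,-2],"rotation":[0,0,0]},{"delta_pos":[0,0,-2],"rotation":[0,0,0]},{"delta_pos":[0,0,-2],"rotation":[0,0,0]},{"delta_pos":[0,0,-3],"rotation":[0,0,0]},{"delta_pos":[0,0,-3],"rotation":[0,0,0]},{"delta_pos":[0,0,0],"rotation":[0,0,0]}]'
python3 -c "
from h import *
go(None,down(UY));s=shot('side','pics/s4.png')"
```

```text
time_s: 8.35
eef_pos: [0.4951, 0.317, 0.2169]
eef_rot: [0.058, -0.1, 0.859, -0.498]
wrist_force: [0.3, -0.1, 0.6]
opening: 0.282
time_s: 9.05
eef_pos: [0.4685, 0.4304, 0.2845]
eef_rot: [0.06, -0.1, 0.86, -0.496]
wrist_force: [0.2, -0.1, -0.4]
opening: 0.279
turn [-1.047e+00  1.000e-03 -6.000e-03]
pos [0.4685 0.4304 0.2845] F [ 0.2 -0.1 -0.4] op 0.279 t 9.05 q [ 0.9   0.78  0.98 -0.86  2.02 -1.03]
```

View pics/s4.png

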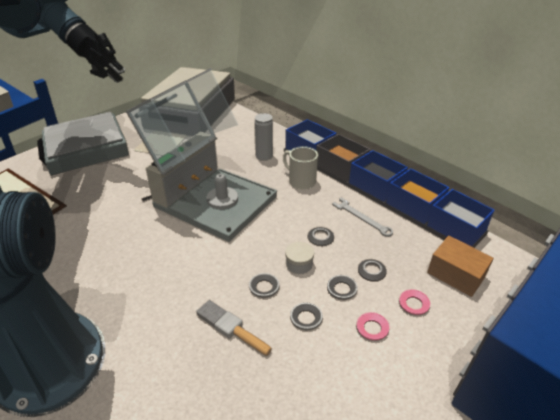

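The guard rests open on its stop. I'll straighten the tool, rise above the guard and cross to the discs.

```bash

python3 -m inch '[{"delta_pos":[0,-1,-1.5],"rotation":[-0.13,0,0]},{"delta_pos":[0,-1,-1.5],"rotation":[-0.13,0,0]},{"delta_pos":[0,-1,-1.5],"rotation":[-0.13,0,0]},{"delta_pos":[0,-1,-1.5],"rotation":[-0.13,0,0]},{"delta_pos":[0,0,-2],"rotation":[-0.13,0,0]},{"delta_pos":[0,0,-2],"rotation":[-0.13,0,0]},{"delta_pos":[0,0,-2],"rotation":[-0.13,0,0]},{"delta_pos":[0,0,-2],"rotation":[-0.137,0,0]},{"delta_pos":[0,0,0],"rotation":[0,0,0]}]' 8
python3 -c "
from h import *
go([.53,-.16,.45],down(UY)); go(None,down([0,1,0]))"
```

```text
time_s: 10.0
eef_pos: [0.461, 0.4681, 0.4301]
eef_rot: [0.003, -0.113, 0.994, 0.001]
wrist_force: [-0.1, 0.2, -0.2]
opening: 0.938
shift cm [  7.36 -62.75  -2.1 ]
turn [ 0.001  0.007 -0.013]
pos [0.461  0.4681 0.4301] F [-0.1  0.2 -0.2] op 0.938 t 10.0 q [ 0.61  0.28  1.09 -0.    1.76 -1.18]
turn [0.002 0.006 0.226]
pos [0.461  0.4681 0.4301] F [-0.1  0.2 -0.2] op 0.938 t 10.0 q [ 0.61  0.28  1.09 -0.    1.76 -1.18]
```

```bash

python3 -m inch '[{"delta_pos":[0.5,-4,-0.3],"rotation":[0,0,0]},{"delta_pos":[0.5,-4,-0.3],"rotation":[0,0,0]},{"delta_pos":[0.5,-4,-0.3],"rotation":[0,0,0]},{"delta_pos":[0.5,-4,-0.3],"rotation":[0,0,0]},{"delta_pos":[0.5,-4,0],"rotation":[0,0,0]},{"delta_pos":[0.5,-4,0],"rotation":[0,0,0]},{"delta_pos":[0.5,-4,0],"rotation":[0,0,0]},{"delta_pos":[0.5,-4,0],"rotation":[0,0,0]},{"delta_pos":[0.5,-4,0],"rotation":[0,0,0]},{"delta_pos":[0.5,-4,0],"rotation":[0,0,0]}]'
python3 -m inch '[{"delta_pos":[0.5,-4,0],"rotation":[0,0,0]},{"delta_pos":[0.5,-4,0],"rotation":[0,0,0]},{"delta_pos":[0.5,-4,1],"rotation":[0,0,0.05]},{"delta_pos":[0.5,-4,2],"rotation":[0,0,0.05]},{"delta_pos":[0.5,-3,3],"rotation":[0,0,0.05]},{"delta_pos":[0,-3,3],"rotation":[0,0,0.05]},{"delta_pos":[0,0,3],"rotation":[0,0,0.03]},{"delta_pos":[0,0,0],"rotation":[0,0,0]},{"delta_pos":[0,0,0],"rotation":[0,0,0]}]'
python3 -c "
from h import *
go([.53,-.2,.30],down([0,1,0])); c=shot('wrist','pics/w3.png'); shot('scene','pics/sc3.png')"
```

```text
time_s: 11.0
eef_pos: [0.5013, 0.0679, 0.4367]
eef_rot: [-0.002, -0.115, 0.993, -0.002]
wrist_force: [0.8, -0.4, 0.2]
opening: 0.937
time_s: 11.9
eef_pos: [0.5181, -0.151, 0.3185]
eef_rot: [-0.002, -0.001, 1.0, -0.001]
wrist_force: [0.4, -0.3, 0.3]
opening: 0.937
shift cm [-1.18 -4.9   1.86]
turn [-0.002 -0.003  0.003]
pos [ 0.5181 -0.151   0.3185] F [ 0.4 -0.3  0.3] op 0.937 t 11.9 q [-0.5   0.04  1.58 -0.    1.52 -2.07]
```

View pics/w3.png

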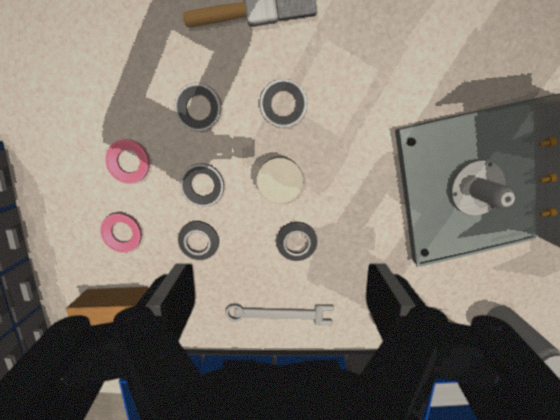

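Domes are at wrist (198,240) and (297,241). Dishes are at (198,107), (282,103) and (203,185), with the tin at (281,180). Jaws along world y clear everything. I'll measure the discs and arbor in this view.

```bash
cat > det.py <<'E'
from h import *
def disc(c,u,v,z,rad=None,thr=None,fn=None):
    "hull of the dark blob nearest (u,v) -> ellipse centre on plane z"
    im=cv2.GaussianBlur(c['color'],(3,3),0).max(2).astype(int)
    D=np.linalg.norm(c['T'][:3,3]-onz(c,u,v,z)); rp=c['f']*.032/D
    k=int(rp*1.35); u0,v0=int(u)-k,int(v)-k; a=im[max(v0,0):v0+2*k,max(u0,0):u0+2*k]; u0=max(u0,0);v0=max(v0,0)
    bg=np.percentile(a,80); t=thr or 0.5*bg+0.5*np.percentile(a,8)
    m=(a<t).astype(np.uint8)
    n,l,st,ce=cv2.connectedComponentsWithStats(m); i=1+np.argmax(st[1:,4]); m=(l==i).astype(np.uint8)
    cs,_=cv2.findContours(m,cv2.RETR_EXTERNAL,cv2.CHAIN_APPROX_NONE); h=cv2.convexHull(max(cs,key=cv2.contourArea)).reshape(-1,2)+[u0,v0]
    P=np.array([onz(c,x,y,z)[:2] for x,y in h]);
    # dense resample hull then circle fit
    A=np.c_[2*P,np.ones(len(P))]; s=np.linalg.lstsq(A,(P**2).sum(1),rcond=None)[0]; r=np.sqrt(s[2]+s[:2]@s[:2])
    res=np.abs(np.linalg.norm(P-s[:2],axis=1)-r).max()
    return s[:2],r,res,t
E
python3 - <<'E'
from det import *
np.set_printoptions(precision=4,suppress=True)
c=shot('wrist')
for n,u,v,z in [('D1',198,240,.003),('D2',297,241,.003),('A',282,103,.0075),('B',198,107,.0075),('C',203,185,.0075),('tin',281,180,.04)]:
    print(n,*disc(c,u,v,z))
s=shot('side'); e=shot('scene')
print('arbor',onz(c,507,199,.092))
for f,n,x in ((s,'side',(150,120)),(e,'scene',(265,110))):
    a=f['color'][x[1]:x[1]+110,x[0]:x[0]+130,::-1]; cv2.imwrite(f'pics/ar_{n}.png',cv2.resize(a,None,fx=6,fy=5.4,interpolation=cv2.INTER_CUBIC)); print(proj(f,[.5375,.1315,.092]))
E
```

```text
D1 [ 0.6278 -0.2785] 0.032487259379709726 0.0010845900764777094 141.5
D2 [ 0.6283 -0.1266] 0.03237762968852631 0.000610068080249826 139.5
A [ 0.426  -0.1478] 0.028194264449635173 0.00039940966187559587 139.0
B [ 0.4323 -0.2627] 0.030639222043510352 0.004596535609414209 115.0
C [ 0.5312 -0.2711] 0.03688371455133547 0.006497697529208854 143.0
tin [ 0.5181 -0.1597] 0.030998668014858594 0.002029484607943003 172.0
arbor [0.5407 0.1313 0.092 ]
[220.1377 175.6014]
[312.3987 171.9648]
```

View pics/ar_side.png

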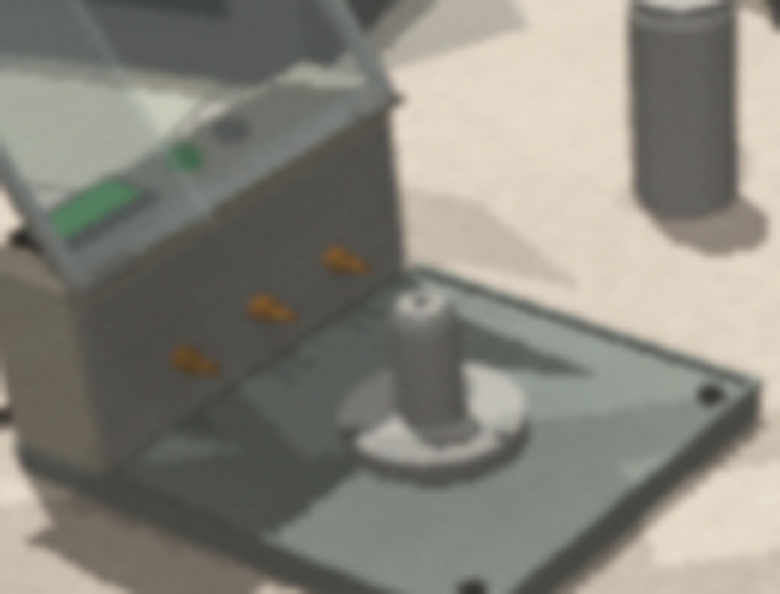

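View pics/ar_scene.png

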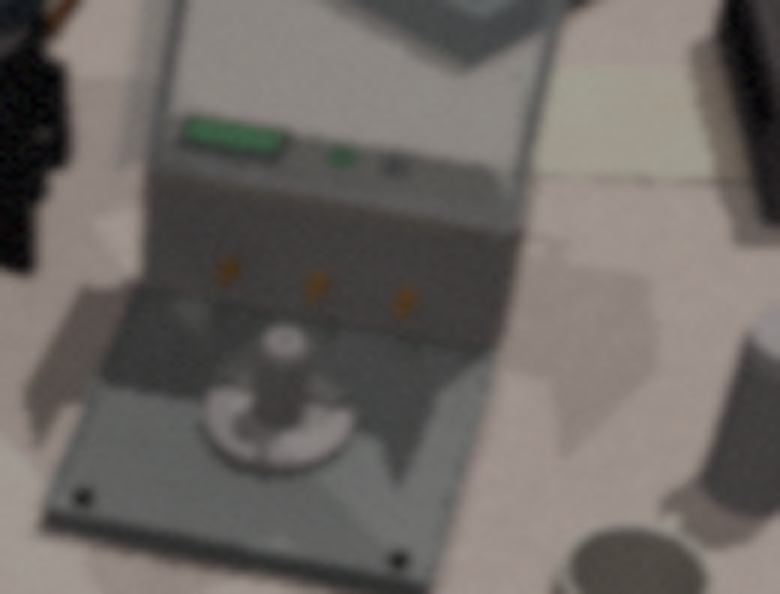

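```bash

python3 -m inch '[{"delta_pos":[-2.75,0.6,3],"rotation":[0,0,0]},{"delta_pos":[-2.75,0.6,3],"rotation":[0,0,0]},{"delta_pos":[-2.75,0.6,3],"rotation":[0,0,0]},{"delta_pos":[-2.75,0.6,3],"rotation":[0,0,0]},{"delta_pos":[0,0,4],"rotation":[0,0,0]},{"delta_pos":[0,0,3.8],"rotation":[0,0,0]},{"delta_pos":[0,0,0],"rotation":[0,0,0]},{"delta_pos":[0,0,0],"rotation":[0,0,0]}]' 8.5
python3 - <<'E'
from det import *
np.set_printoptions(precision=4,suppress=True)
go([.6283,-.1266,.12],down([0,1,0])); c=shot('wrist','pics/w4.png'); p=proj(c,[.6283,-.1266,.003]); print(p); print(disc(c,*p,.003)); print(proj(c,[.6283,-.1266,.01]))
E
```

```text
time_s: 12.95
eef_pos: [0.6291, -0.1278, 0.1224]
eef_rot: [0.0, -0.001, 1.0, -0.001]
wrist_force: [0.4, -0.3, 0.5]
opening: 0.993
shift cm [0.08 0.12 0.24]
turn [-0.003  0.     0.002]
pos [ 0.6291 -0.1278  0.1224] F [ 0.4 -0.3  0.5] op 0.993 t 12.95 q [-0.38  0.43  1.52 -0.    1.19 -1.96]
[281.928  204.0378]
(array([ 0.624 , -0.1344]), np.float64(0.03766838934069237), np.float64(0.00980720146432297), np.float64(125.5))
[281.9532 206.2554]
```

View pics/w4.png

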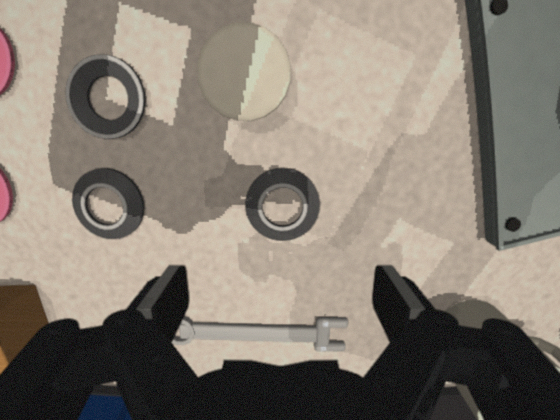

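```bash

python3 - <<'E'
from det import *
np.set_printoptions(precision=4,suppress=True)
c=shot('wrist')
for t in (70,80,90,100): print(disc(c,282,204,.003,thr=t))
go([.6283,-.1266,.01],down([0,1,0]))
E
```

```text
(array([ 0.625 , -0.1292]), np.float64(0.027361434162519148), np.float64(0.0023907781304617834), 70)
(array([ 0.6285, -0.127 ]), np.float64(0.030732559874677816), np.float64(0.001766250255273074), 80)
(array([ 0.6287, -0.1269]), np.float64(0.031246195177883494), np.float64(0.0004704400145909768), 90)
(array([ 0.6287, -0.1269]), np.float64(0.03156464145123422), np.float64(0.0006258689521442609), 100)
shift cm [ 0.31  0.26 11.5 ]
turn [-0.005  0.005  0.001]
pos [ 0.6308 -0.1287  0.125 ] F [ 0.1 -0.3  1. ] op 0.997 t 13.05 q [-0.38  0.43  1.51 -0.    1.19 -1.96]
```

```bash

python3 - <<'E'
from det import *
np.set_printoptions(precision=4,suppress=True)
P=[]
for i in range(6):
    c=shot('wrist'); P.append(np.r_[get_obs()['eef_pos'],disc(c,282,204,.003,thr=95)[0], (proj(c,[.6283,-.1266,.003]))])
print(np.array(P)); go([.6287,-.127,.01],down([0,1,0]))
E
```

```text
[[  0.6308  -0.1287   0.1251   0.6288  -0.1269 283.1784 200.7043]
 [  0.6307  -0.1287   0.1249   0.6287  -0.1268 283.2659 200.5209]
 [  0.6303  -0.1286   0.1245   0.6287  -0.1269 283.2212 200.8023]
 [  0.63    -0.1285   0.1239   0.6288  -0.1269 283.064  201.3935]
 [  0.6297  -0.1284   0.1234   0.6287  -0.1269 282.8506 202.0378]
 [  0.6294  -0.1283   0.1229   0.6287  -0.1268 282.7007 202.6343]]
shift cm [ 0.1   0.17 11.29]
turn [-0.004  0.003  0.001]
pos [ 0.6294 -0.1283  0.1229] F [-0.3  0.4  0.4] op 0.998 t 13.35 q [-0.38  0.43  1.52 -0.    1.19 -1.96]
```

```bash

python3 -m inch '[{"delta_pos":[0,0,2.5],"rotation":[0,0,0]},{"delta_pos":[0,0,2.5],"rotation":[0,0,0]},{"delta_pos":[0,0,2],"rotation":[0,0,0]},{"delta_pos":[0,0,1],"rotation":[0,0,0]},{"delta_pos":[0,0,0],"rotation":[0,0,0]},{"delta_pos":[0,0,0],"rotation":[0,0,0]},{"delta_pos":[0,0,0],"rotation":[0,0,0]},{"delta_pos":[0,0,0],"rotation":[0,0,0]}]' 
for i in 1 2 3; do python3 -m inch '[{"delta_pos":[0,0,0],"rotation":[0,0,0]},{"delta_pos":[0,0,0],"rotation":[0,0,0]}]' | grep pos; done
python3 - <<'E'
from det import *
np.set_printoptions(precision=4,suppress=True)
go([.6287,-.127,.01],down([0,1,0])); c=shot('wrist','pics/w5.png')
E
```

```text
time_s: 14.15
eef_pos: [0.6298, -0.1286, 0.043]
eef_rot: [0.001, -0.001, 1.0, -0.002]
wrist_force: [-0.1, -0.5, -0.4]
opening: 0.997
eef_pos: [0.6292, -0.1283, 0.0421]
eef_pos: [0.6289, -0.1282, 0.0416]
eef_pos: [0.6289, -0.1282, 0.0415]
shift cm [0.02 0.13 3.15]
turn [-0.003  0.001  0.001]
pos [ 0.6289 -0.1282  0.0415] F [ 0.1  0.7 -0.7] op 0.996 t 14.75 q [-0.38  0.54  1.55 -0.    1.05 -1.96]
```

View pics/w5.png

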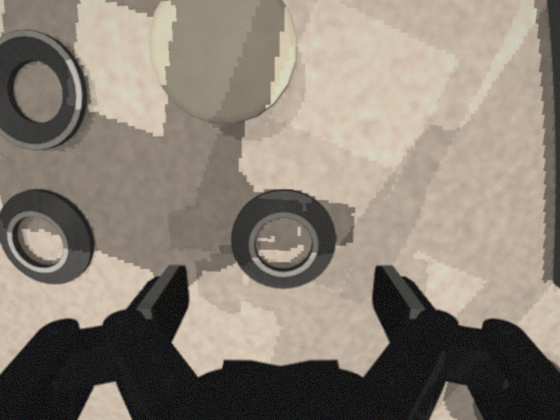

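```bash

python3 -m inch '[{"delta_pos":[0,0.13,1],"rotation":[0,0,0]},{"delta_pos":[0,0,1],"rotation":[0,0,0]},{"delta_pos":[0,0,0.8],"rotation":[0,0,0]},{"delta_pos":[0,0,0],"rotation":[0,0,0]},{"delta_pos":[0,0,0],"rotation":[0,0,0]},{"delta_pos":[0,0,0],"rotation":[0,0,0]},{"delta_pos":[0,0,0],"rotation":[0,0,0]}]' 7.6
python3 -m inch '[{"delta_pos":[0,0,0.2],"rotation":[0,0,0]},{"delta_pos":[0,0,0.2],"rotation":[0,0,0]},{"delta_pos":[0,0,0.2],"rotation":[0,0,0]},{"delta_pos":[0,0,0],"rotation":[0,0,0]},{"delta_pos":[0,0,0],"rotation":[0,0,0]},{"delta_pos":[0,0,0],"rotation":[0,0,0]}]'
python3 - <<'E'
from det import *
go([.6287,-.127,.01],down([0,1,0])); c=shot('wrist','pics/w6.png')
E
```

```text
time_s: 15.5
eef_pos: [0.6293, -0.1272, 0.0141]
eef_rot: [0.001, -0.001, 1.0, -0.002]
wrist_force: [0.7, -1.0, 1.1]
opening: 0.886
time_s: 16.1
eef_pos: [0.629, -0.127, 0.0076]
eef_rot: [0.0, -0.001, 1.0, -0.001]
wrist_force: [-0.2, 0.6, 0.1]
opening: 0.89
shift cm [ 0.03  0.   -0.24]
turn [-0.003  0.001  0.001]
pos [ 0.629  -0.127   0.0076] F [-0.2  0.6  0.1] op 0.89 t 16.1 q [-0.38  0.59  1.55 -0.    1.   -1.95]
```

View pics/w6.png

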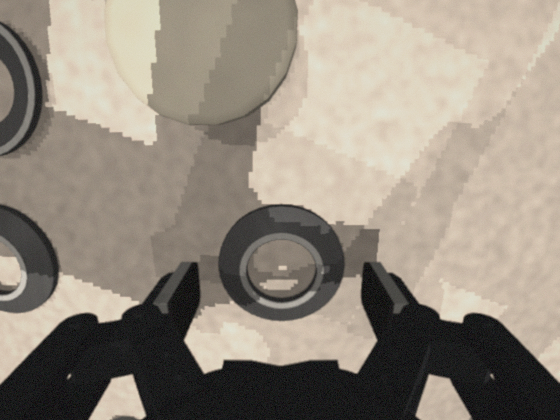

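```bash

for k in 1 2 3 4; do python3 -m inch '[{"delta_pos":[0,0,0.1],"rotation":[0,0,0]},{"delta_pos":[0,0,0.1],"rotation":[0,0,0]},{"delta_pos":[0,0,0],"rotation":[0,0,0]},{"delta_pos":[0,0,0],"rotation":[0,0,0]}]' | egrep "pos|force"; done
```

```text
eef_pos: [0.6289, -0.127, 0.0055]
wrist_force: [0.8, 0.6, -0.0]
eef_pos: [0.6289, -0.127, 0.0035]
wrist_force: [0.4, -0.5, -1.0]
eef_pos: [0.6289, -0.127, 0.0015]
wrist_force: [-0.7, 0.0, -0.3]
eef_pos: [0.6289, -0.127, -0.0005]
wrist_force: [-0.7, -0.0, 0.7]
```

```bash

for k in 1 2 3; do python3 -m inch '[{"delta_pos":[0,0,0.1],"rotation":[0,0,0]},{"delta_pos":[0,0,0.1],"rotation":[0,0,0]},{"delta_pos":[0,0,0],"rotation":[0,0,0]},{"delta_pos":[0,0,0],"rotation":[0,0,0]}]' | egrep "pos|force"; done
```

```text
eef_pos: [0.6289, -0.127, -0.0025]
wrist_force: [-0.2, -0.1, 0.3]
eef_pos: [0.6289, -0.127, -0.0045]
wrist_force: [-0.9, 0.7, -0.0]
eef_pos: [0.6289, -0.1271, -0.0065]
wrist_force: [-0.5, 0.1, 0.2]
```

```bash

for k in 1 2 ; do python3 -m inch '[{"delta_pos":[0,0,0.1],"rotation":[0,0,0]},{"delta_pos":[0,0,0],"rotation":[0,0,0]},{"delta_pos":[0,0,0],"rotation":[0,0,0]}]' | egrep "pos|force"; done
python3 - <<'E'
from det import *
c=shot('wrist','pics/w7.png'); s=shot('side'); p=proj(s,[.6289,-.127,.02]).astype(int); cv2.imwrite('pics/s7.png',cv2.resize(s['color'][p[1]-45:p[1]+45,p[0]-60:p[0]+60,::-1],None,fx=6,fy=6,interpolation=cv2.INTER_CUBIC))
E
```

```text
eef_pos: [0.6289, -0.127, -0.0075]
wrist_force: [0.4, -0.2, -0.4]
eef_pos: [0.6289, -0.1271, -0.0085]
wrist_force: [-0.4, -0.1, -0.0]
```

View pics/s7.png

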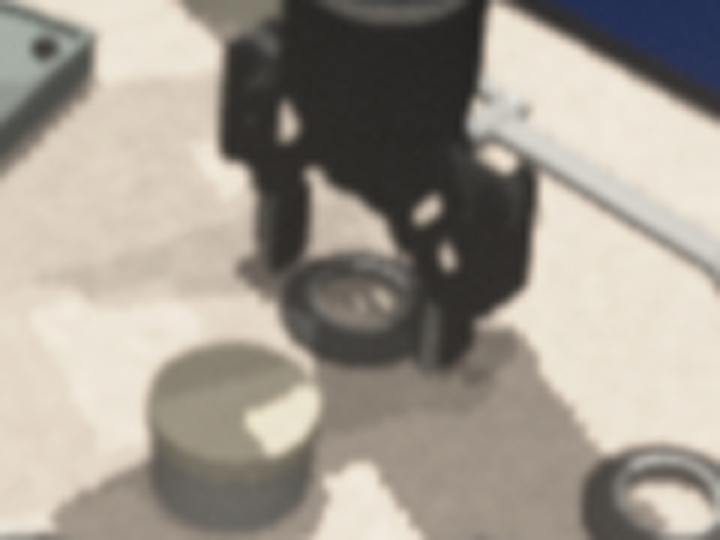

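View pics/w7.png

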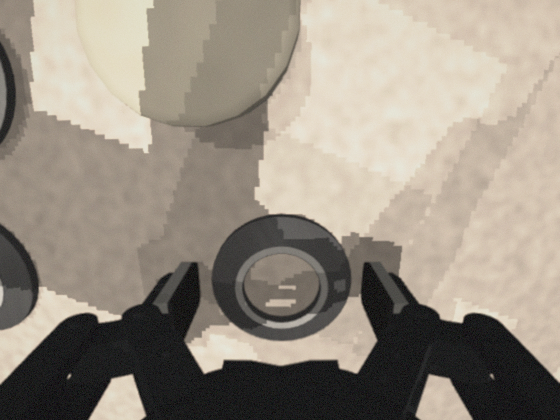

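```bash

python3 -m inch '[{"delta_pos":[0,0,-0.15],"rotation":[0,0,0]},{"delta_pos":[0,0,0],"rotation":[0,0,0]}]' 
python3 -m inch '[{"delta_pos":[0,0,0],"rotation":[0,0,0]},{"delta_pos":[0,0,0],"rotation":[0,0,0]},{"delta_pos":[0,0,0],"rotation":[0,0,0]},{"delta_pos":[0,0,0],"rotation":[0,0,0]},{"delta_pos":[0,0,0],"rotation":[0,0,0]}]' 6
python3 - <<'E'
from det import *
go()
c=shot('wrist','pics/w8.png'); s=shot('side'); p=proj(s,[.6289,-.127,.02]).astype(int); cv2.imwrite('pics/s8.png',cv2.resize(s['color'][p[1]-45:p[1]+45,p[0]-60:p[0]+60,::-1],None,fx=6,fy=6,interpolation=cv2.INTER_CUBIC))
E
```

```text
time_s: 19.85
eef_pos: [0.6291, -0.1271, -0.0067]
eef_rot: [0.001, -0.001, 1.0, -0.002]
wrist_force: [-0.3, 0.0, 0.9]
opening: 0.888
time_s: 20.35
eef_pos: [0.6299, -0.1272, -0.0051]
eef_rot: [0.001, -0.001, 1.0, -0.002]
wrist_force: [-3.6, 2.0, 9.6]
opening: 0.715
pos [ 0.6299 -0.1272 -0.0051] F [-3.6  2.   9.6] op 0.715 t 20.35 q [-0.38  0.61  1.55 -0.    0.97 -1.95]
```

View pics/s8.png

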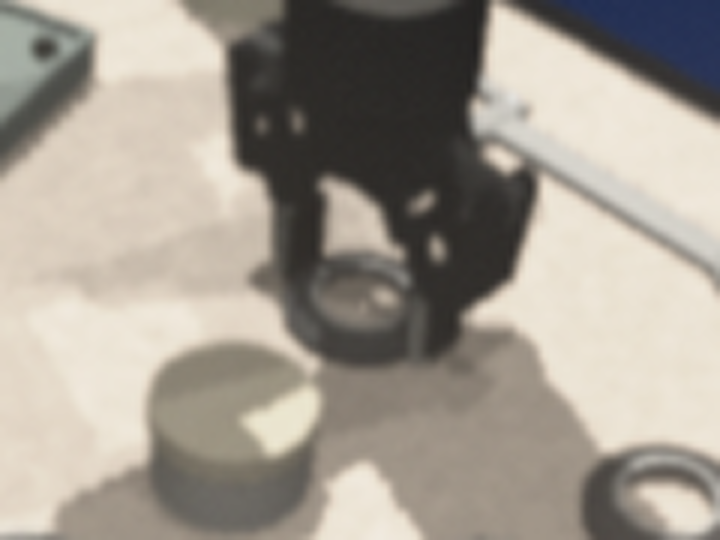

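View pics/w8.png

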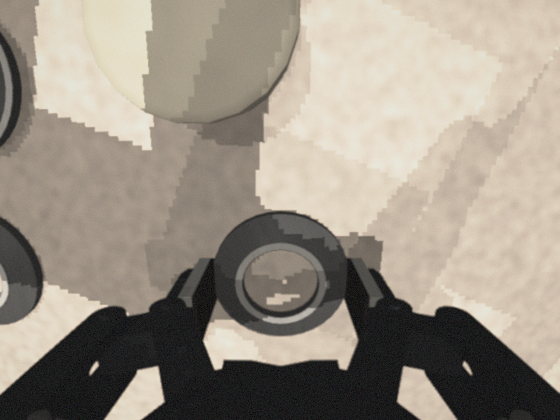

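The dome is gripped (opening 0.715, tips on the bench). Lift and check.

```bash

python3 -m inch '[{"delta_pos":[0,0,-1],"rotation":[0,0,0]},{"delta_pos":[0,0,-2],"rotation":[0,0,0]},{"delta_pos":[0,0,-3],"rotation":[0,0,0]},{"delta_pos":[0,0,-4],"rotation":[0,0,0]},{"delta_pos":[0,0,-4],"rotation":[0,0,0]},{"delta_pos":[0,0,-3],"rotation":[0,0,0]},{"delta_pos":[0,0,0],"rotation":[0,0,0]},{"delta_pos":[0,0,0],"rotation":[0,0,0]}]' 
python3 - <<'E'
from det import *
go([.538,.1312,.17],down(UY)); go([.538,.1312,.17],down([0,1,0]))
c=shot('wrist','pics/w9.png')
E
```

```text
time_s: 21.25
eef_pos: [0.629, -0.1266, 0.1637]
eef_rot: [0.001, -0.001, 1.0, -0.002]
wrist_force: [0.3, 0.5, -2.0]
opening: 0.716
shift cm [ 9.06 25.79 -0.74]
turn [-0.004  0.001 -0.238]
pos [ 0.629  -0.1266  0.1637] F [ 0.3  0.5 -2. ] op 0.716 t 21.25 q [-0.38  0.39  1.49 -0.    1.26 -1.95]
shift cm [ 9.06 25.79 -0.74]
turn [-0.003  0.002  0.001]
pos [ 0.629  -0.1266  0.1637] F [ 0.3  0.5 -2. ] op 0.716 t 21.25 q [-0.38  0.39  1.49 -0.    1.26 -1.95]
```

View pics/w9.png

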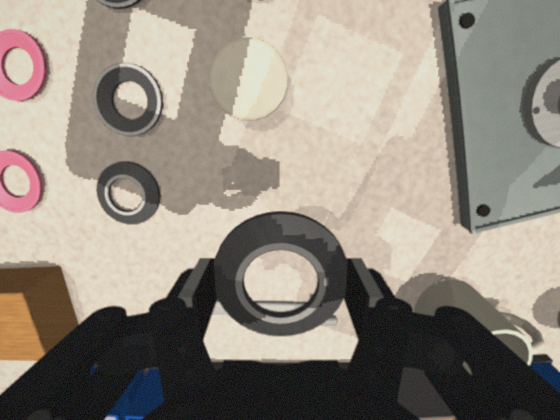

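```bash

python3 -m inch '[{"delta_pos":[0.7,2,-0.4],"rotation":[0,0,0]},{"delta_pos":[1.4,4,-0.4],"rotation":[0,0,0]},{"delta_pos":[1.4,4,0],"rotation":[0,0,0]},{"delta_pos":[1.4,4,0],"rotation":[0,0,0]},{"delta_pos":[1.4,4,0],"rotation":[0,0,0]},{"delta_pos":[1.4,4,0],"rotation":[0,0,0]},{"delta_pos":[1.0,3,0],"rotation":[0,0,0]},{"delta_pos":[0.4,0.8,0],"rotation":[0,0,0]},{"delta_pos":[0,0,0],"rotation":[0,0,0]},{"delta_pos":[0,0,0],"rotation":[0,0,0]}]' 
python3 -m inch '[{"delta_pos":[0,0,0],"rotation":[0,0,0]},{"delta_pos":[0,0,0],"rotation":[0,0,0]},{"delta_pos":[0,0,0],"rotation":[0,0,0]},{"delta_pos":[0,0,0],"rotation":[0,0,0]},{"delta_pos":[0,0,0],"rotation":[0,0,0]},{"delta_pos":[0,0,0],"rotation":[0,0,0]},{"delta_pos":[0,0,0],"rotation":[0,0,0]}]' 
python3 - <<'E'
from det import *
go([.538,.1312,.17],down([0,1,0]))
c=shot('wrist','pics/w10.png'); shot('side','pics/s10.png'); print(proj(c,[.538,.1312,.092]))
E
```

```text
time_s: 22.3
eef_pos: [0.5372, 0.1309, 0.1695]
eef_rot: [-0.0, -0.001, 1.0, -0.002]
wrist_force: [-0.2, 0.5, -1.6]
opening: 0.719
time_s: 23.0
eef_pos: [0.5375, 0.1314, 0.1702]
eef_rot: [0.0, -0.001, 1.0, -0.001]
wrist_force: [-0.7, -0.9, -0.9]
opening: 0.715
shift cm [-0.05 -0.02  0.02]
turn [-0.003  0.001  0.001]
pos [0.5375 0.1314 0.1702] F [-0.7 -0.9 -0.9] op 0.715 t 23.0 q [ 0.03  0.2   1.72 -0.    1.23 -1.54]
[280.16259631 220.57948639]
```

View pics/w10.png

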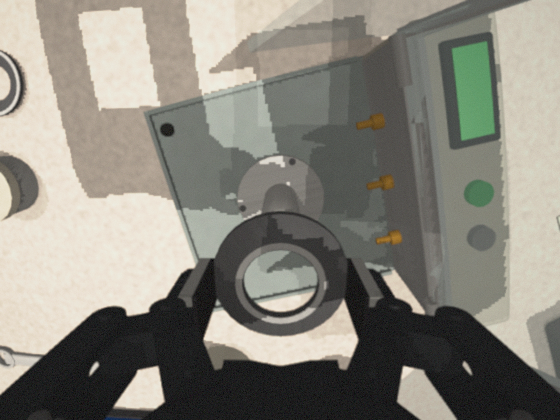

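View pics/s10.png

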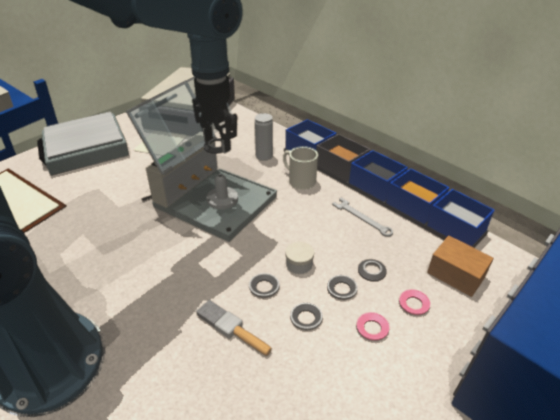

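The disc and finger hide the arbor tip, so I'll step aside 5 cm to measure it with the wrist camera.

```bash

python3 -m inch '[{"delta_pos":[-1,-1.5,0],"rotation":[0,0,0]},{"delta_pos":[-1,-2,0],"rotation":[0,0,0]},{"delta_pos":[-1,-1.5,0],"rotation":[0,0,0]},{"delta_pos":[0,0,0],"rotation":[0,0,0]},{"delta_pos":[0,0,0],"rotation":[0,0,0]},{"delta_pos":[0,0,0],"rotation":[0,0,0]},{"delta_pos":[0,0,0],"rotation":[0,0,0]},{"delta_pos":[0,0,0],"rotation":[0,0,0]},{"delta_pos":[0,0,0],"rotation":[0,0,0]}]' 
python3 - <<'E'
from det import *
go([.538,.1312,.17],down([0,1,0]))
c=shot('wrist','pics/w11.png'); p=proj(c,[.538,.1312,.092]); print(p); p=p.astype(int)
cv2.imwrite('pics/w11c.png',cv2.resize(c['color'][p[1]-50:p[1]+50,p[0]-60:p[0]+60,::-1],None,fx=6,fy=6,interpolation=cv2.INTER_CUBIC)); print(p-[60,50])
E
```

```text
time_s: 24.0
eef_pos: [0.5674, 0.0818, 0.1704]
eef_rot: [0.0, -0.001, 1.0, -0.001]
wrist_force: [-0.7, -1.3, -1.5]
opening: 0.711
shift cm [2.93 4.94 0.03]
turn [-0.003  0.001  0.002]
pos [0.5674 0.0818 0.1704] F [-0.7 -1.3 -1.5] op 0.711 t 24.0 q [-0.06  0.24  1.67 -0.    1.23 -1.63]
[350.4895402  180.30545382]
[290 130]
```

View pics/w11c.png

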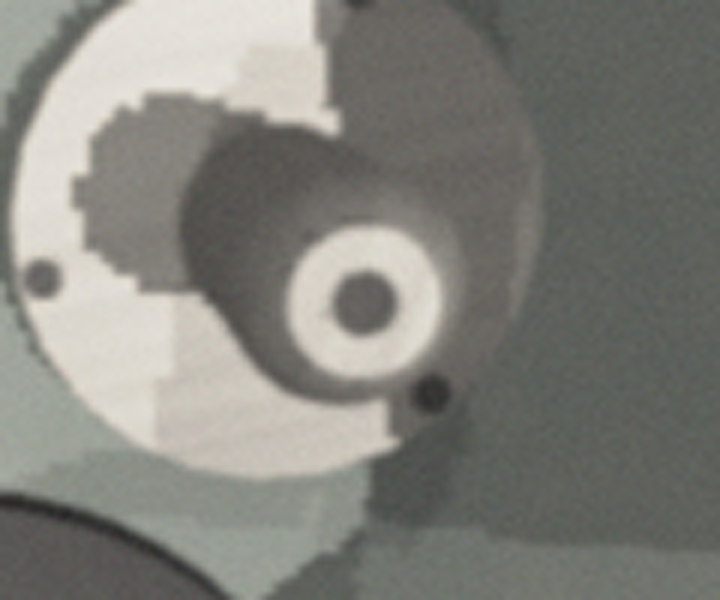

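```bash

python3 - <<'E'
from det import *
np.set_printoptions(precision=4,suppress=True)
c=shot('wrist'); a=c['color'][195:350,200:365,::-1]; cv2.imwrite('pics/w11d.png',cv2.resize(a,None,fx=4.5,fy=3.8,interpolation=cv2.INTER_CUBIC))
E
```

```text
(no output)
```

View pics/w11d.png

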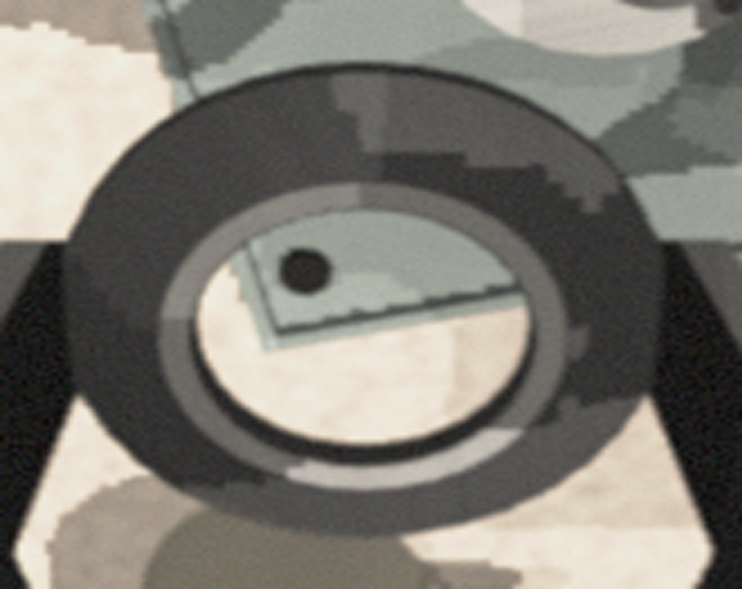

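```bash

python3 - <<'E'
from det import *
np.set_printoptions(precision=4,suppress=True)
c=shot('wrist'); o=get_obs(); tz=o['eef_pos'][2]
for z,(a,b) in ((.0101,(212.2,335.6)),(.0151,(195+184/3.8-.4,195+489/3.8-.4))):
    A=onz(c,280.7,a,tz+z); B=onz(c,280.7,b,tz+z); print((A+B)/2-o['eef_pos'],np.linalg.norm(A-B))
E
```

```text
[-0.0004  0.0004  0.0101] 0.06396324294006757
[0.0003 0.0004 0.0151] 0.040716571509588816
```

The disc sits within 0.5 mm of the tool centre, and the arbor is at (0.538, 0.131). Move over it and lower.

```bash

python3 -m inch '[{"delta_pos":[1,1.7,0],"rotation":[0,0,0]},{"delta_pos":[1,1.7,0],"rotation":[0,0,0]},{"delta_pos":[0.94,1.5,0],"rotation":[0,0,0]},{"delta_pos":[0,0,2],"rotation":[0,0,0]},{"delta_pos":[0,0,2],"rotation":[0,0,0]},{"delta_pos":[0,0,1.5],"rotation":[0,0,0]},{"delta_pos":[0,0,0],"rotation":[0,0,0]},{"delta_pos":[0,0,0],"rotation":[0,0,0]},{"delta_pos":[0,0,0],"rotation":[0,0,0]},{"delta_pos":[0,0,0],"rotation":[0,0,0]}]' 
python3 -m inch '[{"delta_pos":[0,0,0],"rotation":[0,0,0]},{"delta_pos":[0,0,0],"rotation":[0,0,0]},{"delta_pos":[0,0,0],"rotation":[0,0,0]},{"delta_pos":[0,0,0],"rotation":[0,0,0]}]'
python3 - <<'E'
from det import *
go([.538,.1308,.0249],down([0,1,0]))
c=shot('wrist','pics/w12.png')
E
```

```text
time_s: 25.15
eef_pos: [0.539, 0.1302, 0.1163]
eef_rot: [0.001, -0.001, 1.0, -0.001]
wrist_force: [-1.0, -0.8, -0.9]
opening: 0.716
time_s: 25.55
eef_pos: [0.5382, 0.1302, 0.1153]
eef_rot: [0.0, -0.001, 1.0, -0.001]
wrist_force: [-0.5, 0.4, -1.4]
opening: 0.716
shift cm [0.02 0.09 9.04]
turn [-0.003  0.001  0.001]
pos [0.5382 0.1302 0.1153] F [-0.5  0.4 -1.4] op 0.716 t 25.55 q [ 0.02  0.27  1.76 -0.    1.12 -1.55]
```

View pics/w12.png

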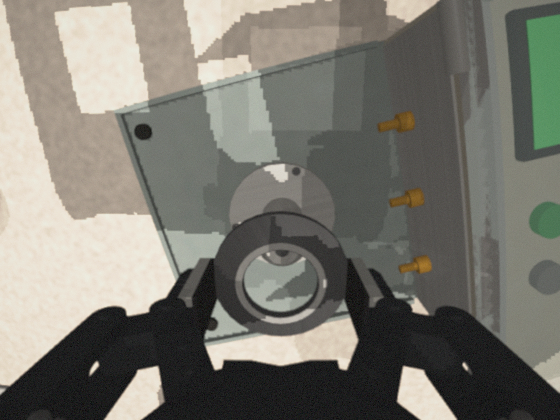

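```bash

python3 -m inch '[{"delta_pos":[0,0.07,0.8],"rotation":[0,0,0]},{"delta_pos":[0,0,0.8],"rotation":[0,0,0]},{"delta_pos":[0,0,0.8],"rotation":[0,0,0]},{"delta_pos":[0,0,0.6],"rotation":[0,0,0]},{"delta_pos":[0,0,0.5],"rotation":[0,0,0]},{"delta_pos":[0,0,0],"rotation":[0,0,0]},{"delta_pos":[0,0,0],"rotation":[0,0,0]},{"delta_pos":[0,0,0],"rotation":[0,0,0]},{"delta_pos":[0,0,0],"rotation":[0,0,0]}]' 
python3 - <<'E'
from det import *
go([.538,.1308,.0249],down([0,1,0]))
c=shot('wrist','pics/w13.png')
E
```

```text
time_s: 26.5
eef_pos: [0.5385, 0.1308, 0.0806]
eef_rot: [0.001, -0.001, 1.0, -0.001]
wrist_force: [0.3, 0.1, -0.8]
opening: 0.711
shift cm [0.06 0.01 5.57]
turn [-0.003  0.001  0.001]
pos [0.5385 0.1308 0.0806] F [ 0.3  0.1 -0.8] op 0.711 t 26.5 q [ 0.03  0.32  1.77 -0.    1.05 -1.54]
```

View pics/w13.png

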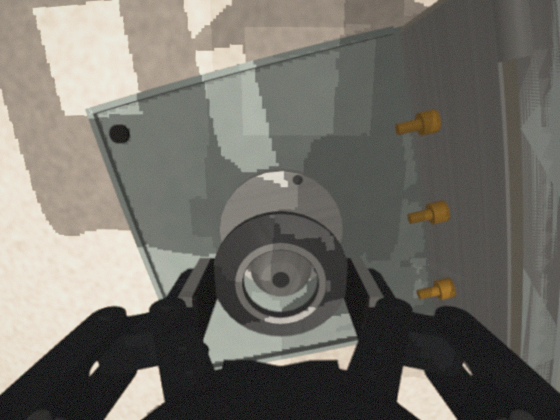

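The tip is entering the bore and centred. Continue down.

```bash

python3 -m inch '[{"delta_pos":[0,0,0.6],"rotation":[0,0,0]},{"delta_pos":[0,0,0.6],"rotation":[0,0,0]},{"delta_pos":[0,0,0.6],"rotation":[0,0,0]},{"delta_pos":[0,0,0],"rotation":[0,0,0]}]' 
python3 -m inch '[{"delta_pos":[0,0,0.6],"rotation":[0,0,0]},{"delta_pos":[0,0,0.6],"rotation":[0,0,0]},{"delta_pos":[0,0,0.6],"rotation":[0,0,0]},{"delta_pos":[0,0,0],"rotation":[0,0,0]}]' 
python3 -m inch '[{"delta_pos":[0,0,0.6],"rotation":[0,0,0]},{"delta_pos":[0,0,0.6],"rotation":[0,0,0]},{"delta_pos":[0,0,0],"rotation":[0,0,0]},{"delta_pos":[0,0,0],"rotation":[0,0,0]},{"delta_pos":[0,0,0],"rotation":[0,0,0]},{"delta_pos":[0,0,0],"rotation":[0,0,0]}]' 
python3 -c "
from h import *
go([.538,.1308,.0249],down([0,1,0]))"
```

```text
time_s: 26.95
eef_pos: [0.5371, 0.1307, 0.0608]
eef_rot: [-0.001, -0.001, 1.0, -0.001]
wrist_force: [-0.9, -0.1, -1.2]
opening: 0.712
time_s: 27.35
eef_pos: [0.5373, 0.1307, 0.043]
eef_rot: [-0.001, -0.001, 1.0, -0.001]
wrist_force: [-0.2, -0.6, -1.7]
opening: 0.715
time_s: 27.95
eef_pos: [0.5385, 0.1307, 0.0325]
eef_rot: [0.001, -0.001, 1.0, -0.001]
wrist_force: [-0.1, 0.8, -1.1]
opening: 0.716
shift cm [0.05 0.02 0.76]
turn [-0.003  0.001  0.001]
pos [0.5385 0.1307 0.0325] F [-0.1  0.8 -1.1] op 0.716 t 27.95 q [ 0.03  0.4   1.79 -0.    0.96 -1.54]
```

```bash

python3 -m inch '[{"delta_pos":[0,0,0.3],"rotation":[0,0,0]},{"delta_pos":[0,0,0.25],"rotation":[0,0,0]},{"delta_pos":[0,0,0.1],"rotation":[0,0,0]},{"delta_pos":[0,0,0],"rotation":[0,0,0]},{"delta_pos":[0,0,0],"rotation":[0,0,0]},{"delta_pos":[0,0,0],"rotation":[0,0,0]},{"delta_pos":[0,0,0],"rotation":[0,0,0]}]' 
python3 -m inch '[{"delta_pos":[0,0,0],"rotation":[0,0,0]},{"delta_pos":[0,0,0],"rotation":[0,0,0]},{"delta_pos":[0,0,0],"rotation":[0,0,0]},{"delta_pos":[0,0,0],"rotation":[0,0,0]},{"delta_pos":[0,0,0],"rotation":[0,0,0]}]' 7.6
python3 - <<'E'
from det import *
go([.538,.1308,.0249],down([0,1,0]))
c=shot('wrist','pics/w14.png')
E
```

```text
time_s: 28.65
eef_pos: [0.5383, 0.1306, 0.0258]
eef_rot: [0.0, -0.001, 1.0, -0.001]
wrist_force: [-0.6, -0.2, -1.4]
opening: 0.714
time_s: 29.15
eef_pos: [0.5382, 0.1306, 0.0258]
eef_rot: [0.0, -0.001, 1.0, -0.001]
wrist_force: [-0.5, 0.8, 0.3]
opening: 0.892
shift cm [0.02 0.02 0.09]
turn [-0.003  0.001  0.001]
pos [0.5382 0.1306 0.0258] F [-0.5  0.8  0.3] op 0.892 t 29.15 q [ 0.03  0.41  1.79 -0.    0.94 -1.54]
```

View pics/w14.png

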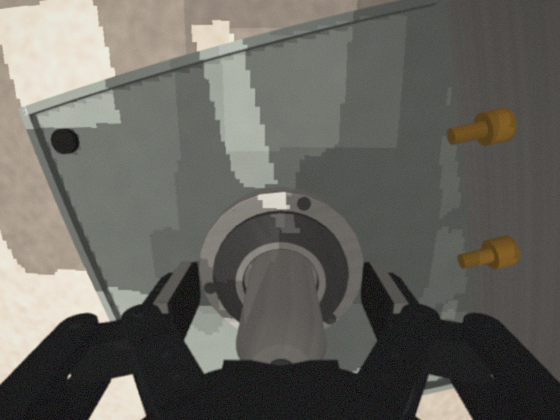

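The first dome is on the seat. Next is the dish at about (0.426, -0.148).

```bash

python3 -m inch '[{"delta_pos":[0,0,-2],"rotation":[0,0,0]},{"delta_pos":[0,0,-4],"rotation":[0,0,0]},{"delta_pos":[0,0,-4],"rotation":[0,0,0]},{"delta_pos":[0,0,-4],"rotation":[0,0,0]},{"delta_pos":[1,-3,-1],"rotation":[0,0,0]},{"delta_pos":[1.6,-4,0],"rotation":[0,0,0]},{"delta_pos":[1.6,-4,0],"rotation":[0,0,0]},{"delta_pos":[1.6,-4,0],"rotation":[0,0,0]},{"delta_pos":[1.6,-4,0],"rotation":[0,0,0]},{"delta_pos":[1.6,-4,0],"rotation":[0,0,0]}]' 
python3 -m inch '[{"delta_pos":[1.6,-3.5,1],"rotation":[0,0,0]},{"delta_pos":[0.6,-1.4,2],"rotation":[0,0,0]},{"delta_pos":[0,0,2],"rotation":[0,0,0]},{"delta_pos":[0,0,0],"rotation":[0,0,0]},{"delta_pos":[0,0,0],"rotation":[0,0,0]},{"delta_pos":[0,0,0],"rotation":[0,0,0]},{"delta_pos":[0,0,0],"rotation":[0,0,0]},{"delta_pos":[0,0,0],"rotation":[0,0,0]}]' 8
python3 - <<'E'
from det import *
go([.426,-.148,.06],down([0,1,0]))
c=shot('wrist','pics/w15.png'); p=proj(c,[.426,-.148,.0075]); print(p)
shot('scene','pics/sc15.png')
for t in (85,100,115): print(disc(c,*p,.0075,thr=t))
E
```

```text
time_s: 30.2
eef_pos: [0.4476, -0.1004, 0.1766]
eef_rot: [0.001, -0.001, 1.0, -0.002]
wrist_force: [0.3, -0.7, -0.0]
opening: 0.89
time_s: 31.0
eef_pos: [0.4271, -0.1481, 0.1272]
eef_rot: [0.001, -0.001, 1.0, -0.002]
wrist_force: [-0.4, 0.2, -0.4]
opening: 0.941
shift cm [0.12 0.04 6.72]
turn [-0.004  0.002  0.002]
pos [ 0.4271 -0.1481  0.1272] F [-0.4  0.2 -0.4] op 0.941 t 31.0 q [-0.6   0.03  2.   -0.    1.11 -2.17]
[280.72851886 203.41021304]
(array([ 0.38210381, -0.14021668]), np.float64(0.024882816505243755), np.float64(0.002504549193770682), 85)
(array([ 0.3800318, -0.1410036]), np.float64(0.027048130536207797), np.float64(0.0008335595765158361), 100)
(array([ 0.38401273, -0.1418734 ]), np.float64(0.027490985859483334), np.float64(0.0017912278033694745), 115)
```

View pics/w15.png

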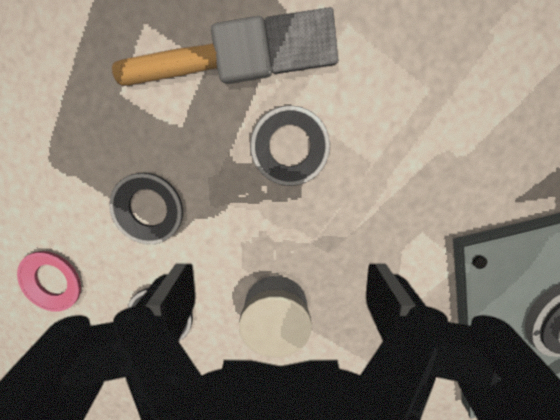

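View pics/sc15.png

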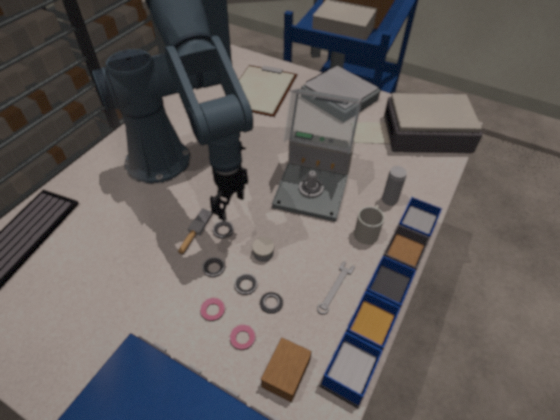

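The wrist view shows that this dish has been knocked: it is now at (290,146), about x 0.382 and y -0.141. I'll re-centre on it.

```bash

python3 -m inch '[{"delta_pos":[2,0.3,0],"rotation":[0,0,0]},{"delta_pos":[2.4,0.3,1],"rotation":[0,0,0]},{"delta_pos":[0,0,2],"rotation":[0,0,0]},{"delta_pos":[0,0,1],"rotation":[0,0,0]},{"delta_pos":[0,0,0],"rotation":[0,0,0]},{"delta_pos":[0,0,0],"rotation":[0,0,0]},{"delta_pos":[0,0,0],"rotation":[0,0,0]},{"delta_pos":[0,0,0],"rotation":[0,0,0]},{"delta_pos":[0,0,0],"rotation":[0,0,0]},{"delta_pos":[0,0,0],"rotation":[0,0,0]}]' 8
python3 - <<'E'
from det import *
c=shot('wrist','pics/w16.png'); p=proj(c,[.382,-.141,.01]); print(p)
for t in (85,100,115): 
    d=disc(c,*p,.01,thr=t); print(d)
go([d[0][0],d[0][1],-.003],down([0,1,0]))
E
```

```text
time_s: 32.1
eef_pos: [0.3827, -0.1425, 0.0867]
eef_rot: [0.001, -0.001, 1.0, -0.002]
wrist_force: [-0.4, -0.4, 0.5]
opening: 0.937
[282.46437332 219.67538865]
(array([ 0.37657893, -0.14098492]), np.float64(0.027012691068783304), np.float64(0.009881273855199803), 85)
(array([ 0.37738899, -0.14102195]), np.float64(0.027993602362030915), np.float64(0.0009065473172212152), 100)
(array([ 0.3752007, -0.1419345]), np.float64(0.030283045382005713), np.float64(0.001844817341252504), 115)
shift cm [0.75 0.08 8.96]
turn [-0.003  0.001  0.001]
pos [ 0.3826 -0.1424  0.0866] F [ 0.  -0.1 -1.4] op 0.935 t 32.15 q [-0.65  0.    2.13 -0.    1.01 -2.22]
```

View pics/w16.png

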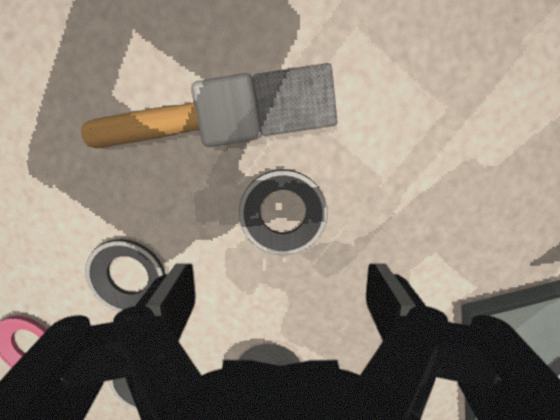

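```bash

python3 - <<'E'
from det import *
c=shot('wrist'); print(onz(c,283,211,.009), onz(c,239,211,.009)-onz(c,327,211,.009), onz(c,283,168,.009)-onz(c,283,254,.009))
a=c['color'][150:270,220:345,::-1]; cv2.imwrite('pics/w16c.png',cv2.resize(a,None,fx=5,fy=5,interpolation=cv2.INTER_CUBIC))
E
python3 -m inch '[{"delta_pos":[0.55,0.08,1],"rotation":[0,0,0]},{"delta_pos":[0,0,1],"rotation":[0,0,0]},{"delta_pos":[0,0,1],"rotation":[0,0,0]},{"delta_pos":[0,0,1],"rotation":[0,0,0]},{"delta_pos":[0,0,0],"rotation":[0,0,0]},{"delta_pos":[0,0,0],"rotation":[0,0,0]},{"delta_pos":[0,0,0],"rotation":[0,0,0]},{"delta_pos":[0,0,0],"rotation":[0,0,0]},{"delta_pos":[0,0,0],"rotation":[0,0,0]},{"delta_pos":[0,0,0],"rotation":[0,0,0]}]' 8
python3 - <<'E'
from det import *
c=shot('wrist'); p=proj(c,[.377,-.141,.009]); print(p)
go(None,down([0,1,0]))
p=p.astype(int); a=c['color'][p[1]-70:p[1]+70,p[0]-75:p[0]+75,::-1]; print(p-[75,70]); cv2.imwrite('pics/w17c.png',cv2.resize(a,None,fx=4,fy=4,interpolation=cv2.INTER_CUBIC))
E
```

```text
[ 0.37564368 -0.14058894  0.009     ] [ 0.00010911 -0.06341724  0.        ] [-0.06474371 -0.00022864  0.        ]
time_s: 33.2
eef_pos: [0.3772, -0.1418, 0.0467]
eef_rot: [0.001, -0.001, 1.0, -0.002]
wrist_force: [-1.1, 0.0, 0.0]
opening: 0.938
[281.66228584 240.39792628]
turn [-0.003  0.001  0.001]
pos [ 0.3772 -0.1418  0.0466] F [ 1.1 -0.1  0.6] op 0.936 t 33.25 q [-0.65  0.07  2.16 -0.    0.9  -2.23]
[206 170]
```

View pics/w17c.png

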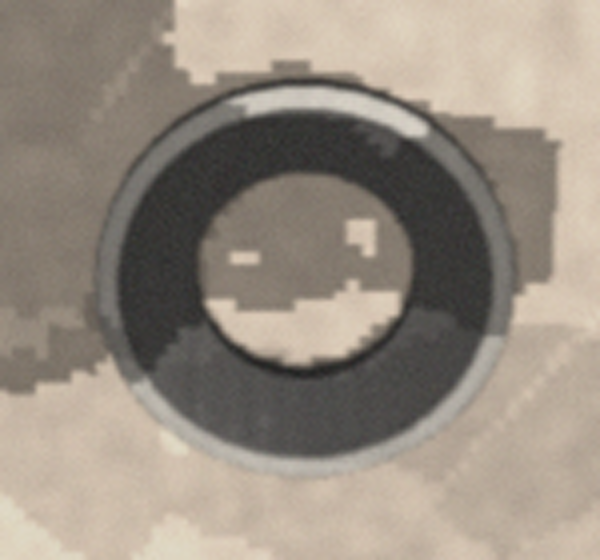

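```bash

python3 - <<'E'
from det import *
c=shot('wrist'); a=onz(c,282.2,170+82/4,.01); b=onz(c,282.2,170+475/4,.01); print(a,b,(a+b)/2); l=onz(c,206+98/4,239,.01); r=onz(c,206+513/4,239,.01); print(l,r,(l+r)/2)
p=[(a+b)[0]/2,(l+r)[1]/2,-.003]; go(p,down([0,1,0]))
E
```

```text
[ 0.34577268 -0.1407521   0.01      ] [ 0.40952651 -0.14057101  0.01      ] [ 0.37764959 -0.14066155  0.01      ]
[ 0.3757303  -0.17184699  0.01      ] [ 0.37561455 -0.10929202  0.01      ] [ 0.37567242 -0.1405695   0.01      ]
shift cm [-0.05  0.13  4.96]
turn [-0.003  0.001  0.001]
pos [ 0.3771 -0.1418  0.0466] F [ 0.6  0.1 -0.1] op 0.936 t 33.3 q [-0.65  0.07  2.16 -0.    0.9  -2.23]
```

```bash

python3 -m inch '[{"delta_pos":[-0.04,0.1,1],"rotation":[0,0,0]},{"delta_pos":[0,0,1],"rotation":[0,0,0]},{"delta_pos":[0,0,1],"rotation":[0,0,0]},{"delta_pos":[0,0,1],"rotation":[0,0,0]},{"delta_pos":[0,0,0.7],"rotation":[0,0,0]},{"delta_pos":[0,0,0.2],"rotation":[0,0,0]},{"delta_pos":[0,0,0],"rotation":[0,0,0]},{"delta_pos":[0,0,0],"rotation":[0,0,0]},{"delta_pos":[0,0,0],"rotation":[0,0,0]}]' 7.8
python3 -m inch '[{"delta_pos":[0,0,0],"rotation":[0,0,0]},{"delta_pos":[0,0,0],"rotation":[0,0,0]},{"delta_pos":[0,0,0],"rotation":[0,0,0]},{"delta_pos":[0,0,0],"rotation":[0,0,0]},{"delta_pos":[0,0,0],"rotation":[0,0,0]},{"delta_pos":[0,0,0],"rotation":[0,0,0]}]' 6
python3 -m inch '[{"delta_pos":[0,0,-1],"rotation":[0,0,0]},{"delta_pos":[0,0,-2],"rotation":[0,0,0]},{"delta_pos":[0,0,-4],"rotation":[0,0,0]},{"delta_pos":[0,0,-4],"rotation":[0,0,0]},{"delta_pos":[0,0,-4],"rotation":[0,0,0]},{"delta_pos":[0,0,-2.5],"rotation":[0,0,0]},{"delta_pos":[0,0,0],"rotation":[0,0,0]},{"delta_pos":[0,0,0],"rotation":[0,0,0]},{"delta_pos":[0,0,0],"rotation":[0,0,0]}]' 
python3 - <<'E'
from det import *
c=shot('wrist'); go([.538,.1308,.17],down([0,1,0]))
a=c['color'][180:350,180:385,::-1]; cv2.imwrite('pics/w18c.png',cv2.resize(a,None,fx=3.5,fy=3.5,interpolation=cv2.INTER_CUBIC))
E
```

```text
time_s: 34.2
eef_pos: [0.3778, -0.1411, -0.0022]
eef_rot: [0.001, -0.001, 1.0, -0.002]
wrist_force: [1.0, -0.0, 0.7]
opening: 0.917
time_s: 34.8
eef_pos: [0.3778, -0.1411, -0.0012]
eef_rot: [0.0, -0.001, 1.0, -0.002]
wrist_force: [-6.2, 3.7, 20.9]
opening: 0.713
time_s: 35.7
eef_pos: [0.3763, -0.1396, 0.1709]
eef_rot: [-0.001, -0.001, 1.0, -0.001]
wrist_force: [-0.1, 0.3, -1.8]
opening: 0.712
shift cm [-1.620e+01  2.702e+01  2.000e-02]
turn [-0.001 -0.002  0.001]
pos [ 0.3763 -0.1396  0.1707] F [ 0.9 -0.6 -1.8] op 0.711 t 35.75 q [-0.65 -0.16  2.08 -0.    1.22 -2.22]
```

View pics/w18c.png

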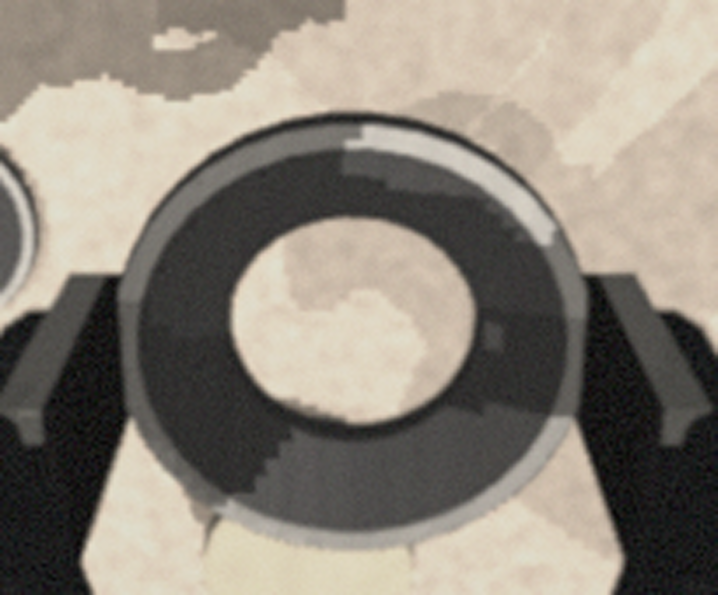

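```bash

python3 - <<'E'
from det import *
np.set_printoptions(precision=4,suppress=True)
c=shot('wrist'); o=get_obs(); t=o['eef_pos']; 
for dz in (.0112,.015):
    z=t[2]+dz
    a=onz(c,280.6,180+123/3.5-.4,z); b=onz(c,280.6,180+548/3.5-.4,z); l=onz(c,180+118/3.5-.4,272,z); r=onz(c,180+586/3.5-.4,272,z)
    print((a+b)/2-t,(l+r)/2-t,np.linalg.norm(a-b),np.linalg.norm(l-r))
E
```

```text
[-0.0004  0.0003  0.0112] [-0.0042  0.0001  0.0112] 0.06250531047554986 0.06123562723448274
[-0.0024  0.0003  0.015 ] [-0.0061  0.0001  0.015 ] 0.060696934512635865 0.05946398518483457
```

```bash

python3 -m inch '[{"delta_pos":[-2,1,0],"rotation":[0,0,0]},{"delta_pos":[-3.5,2,0],"rotation":[0,0,0]},{"delta_pos":[-3.5,3,0],"rotation":[0,0,0]},{"delta_pos":[-3.0,3,0],"rotation":[0,0,0]},{"delta_pos":[-2.2,4,0],"rotation":[0,0,0]},{"delta_pos":[-1,4,0],"rotation":[0,0,0]},{"delta_pos":[-0.5,4,0],"rotation":[0,0,0]},{"delta_pos":[-0.4,4,0],"rotation":[0,0,0]},{"delta_pos":[0,1.5,0],"rotation":[0,0,0]},{"delta_pos":[0,0.5,0],"rotation":[0,0,0]}]' 
python3 -m inch '[{"delta_pos":[0,0,2],"rotation":[0,0,0]},{"delta_pos":[0,0,2],"rotation":[0,0,0]},{"delta_pos":[0,0,1.4],"rotation":[0,0,0]},{"delta_pos":[0,0,0],"rotation":[0,0,0]},{"delta_pos":[0,0,0],"rotation":[0,0,0]},{"delta_pos":[0,0,0],"rotation":[0,0,0]},{"delta_pos":[0,0,0],"rotation":[0,0,0]},{"delta_pos":[0,0,0],"rotation":[0,0,0]},{"delta_pos":[0,0,0],"rotation":[0,0,0]},{"delta_pos":[0,0,0],"rotation":[0,0,0]}]'
python3 - <<'E'
from det import *
c=shot('wrist','pics/w19.png'); go([.538,.1309,.0388],down([0,1,0]))
E
```

```text
time_s: 36.8
eef_pos: [0.5371, 0.1313, 0.1703]
eef_rot: [-0.001, -0.002, 1.0, -0.002]
wrist_force: [-0.3, -0.2, -0.8]
opening: 0.714
time_s: 37.8
eef_pos: [0.5382, 0.1298, 0.118]
eef_rot: [0.001, -0.001, 1.0, -0.001]
wrist_force: [0.2, 0.2, -0.8]
opening: 0.714
shift cm [0.02 0.14 7.91]
turn [-0.003  0.001  0.001]
pos [0.5381 0.1298 0.1179] F [ 0.4 -0.2 -1.1] op 0.714 t 37.85 q [ 0.02  0.26  1.76 -0.    1.12 -1.55]
```

View pics/w19.png

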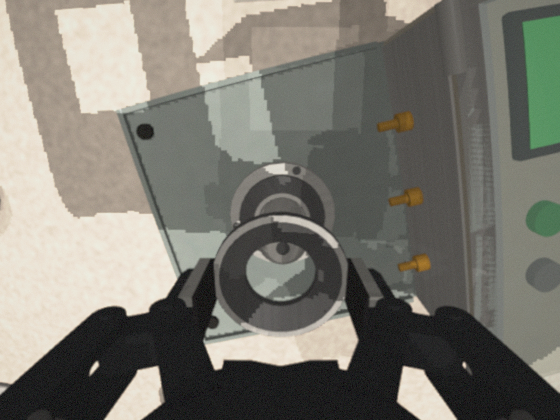

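```bash

python3 -m inch '[{"delta_pos":[-0.05,0.11,0.8],"rotation":[0,0,0]},{"delta_pos":[0,0,0.8],"rotation":[0,0,0]},{"delta_pos":[0,0,0.8],"rotation":[0,0,0]},{"delta_pos":[0,0,0.6],"rotation":[0,0,0]},{"delta_pos":[0,0,0.5],"rotation":[0,0,0]},{"delta_pos":[0,0,0],"rotation":[0,0,0]},{"delta_pos":[0,0,0],"rotation":[0,0,0]},{"delta_pos":[0,0,0],"rotation":[0,0,0]}]' 
python3 - <<'E'
from det import *
go([.538,.1309,.0388],down([0,1,0]))
c=shot('wrist','pics/w20.png')
E
```

```text
time_s: 38.65
eef_pos: [0.5389, 0.1307, 0.0831]
eef_rot: [0.001, -0.001, 1.0, -0.001]
wrist_force: [0.5, 0.6, -1.1]
opening: 0.711
shift cm [0.1  0.03 4.43]
turn [-0.003  0.001  0.001]
pos [0.5389 0.1307 0.0831] F [ 0.5  0.6 -1.1] op 0.711 t 38.65 q [ 0.03  0.32  1.77 -0.    1.05 -1.54]
```

View pics/w20.png

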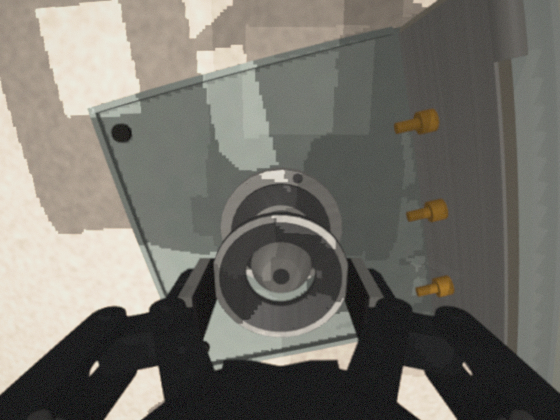

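```bash

python3 -m inch '[{"delta_pos":[0,0,0.5],"rotation":[0,0,0]},{"delta_pos":[0,0,0.5],"rotation":[0,0,0]},{"delta_pos":[0,0,0.5],"rotation":[0,0,0]},{"delta_pos":[0,0,0],"rotation":[0,0,0]},{"delta_pos":[0,0,0],"rotation":[0,0,0]}]' 
python3 -m inch '[{"delta_pos":[0,0,0.5],"rotation":[0,0,0]},{"delta_pos":[0,0,0.5],"rotation":[0,0,0]},{"delta_pos":[0,0,0.5],"rotation":[0,0,0]},{"delta_pos":[0,0,0.3],"rotation":[0,0,0]},{"delta_pos":[0,0,0],"rotation":[0,0,0]},{"delta_pos":[0,0,0],"rotation":[0,0,0]}]' 
python3 -m inch '[{"delta_pos":[0,0,0.3],"rotation":[0,0,0]},{"delta_pos":[0,0,0.2],"rotation":[0,0,0]},{"delta_pos":[0,0,0.1],"rotation":[0,0,0]},{"delta_pos":[0,0,0],"rotation":[0,0,0]},{"delta_pos":[0,0,0],"rotation":[0,0,0]},{"delta_pos":[0,0,0],"rotation":[0,0,0]}]' 
```

```text
time_s: 39.2
eef_pos: [0.5383, 0.1307, 0.0674]
eef_rot: [-0.0, -0.001, 1.0, -0.001]
wrist_force: [0.4, 0.4, -1.5]
opening: 0.712
time_s: 39.8
eef_pos: [0.5386, 0.1306, 0.0496]
eef_rot: [0.0, -0.001, 1.0, -0.001]
wrist_force: [0.3, -0.4, -0.7]
opening: 0.711
time_s: 40.4
eef_pos: [0.5387, 0.1306, 0.0438]
eef_rot: [0.0, -0.001, 1.0, -0.001]
wrist_force: [-0.2, -0.2, -1.8]
opening: 0.715
```

```bash

for k in 1 2 3 4; do python3 -m inch '[{"delta_pos":[0,0,0.1],"rotation":[0,0,0]},{"delta_pos":[0,0,0],"rotation":[0,0,0]},{"delta_pos":[0,0,0],"rotation":[0,0,0]}]' | egrep "pos|force" ; done
```

```text
eef_pos: [0.5386, 0.1306, 0.0427]
wrist_force: [0.4, -0.1, -1.1]
eef_pos: [0.5385, 0.1306, 0.0416]
wrist_force: [-0.4, 0.4, -1.2]
eef_pos: [0.5385, 0.1306, 0.0407]
wrist_force: [0.1, 0.3, -1.6]
eef_pos: [0.5386, 0.1306, 0.0397]
wrist_force: [-0.0, 0.5, -0.9]
```

```bash

for k in 1 2; do python3 -m inch '[{"delta_pos":[0,0,0.1],"rotation":[0,0,0]},{"delta_pos":[0,0,0],"rotation":[0,0,0]},{"delta_pos":[0,0,0],"rotation":[0,0,0]}]' | egrep "pos|force" ; done
python3 -m inch '[{"delta_pos":[0,0,0],"rotation":[0,0,0]},{"delta_pos":[0,0,0],"rotation":[0,0,0]},{"delta_pos":[0,0,0],"rotation":[0,0,0]},{"delta_pos":[0,0,0],"rotation":[0,0,0]},{"delta_pos":[0,0,0],"rotation":[0,0,0]}]' 7.6
python3 - <<'E'
from det import *
c=shot('wrist','pics/w21.png'); s=shot('side'); cv2.imwrite('pics/s21.png',cv2.resize(s['color'][140:240,165:285,::-1],None,fx=6,fy=6,interpolation=cv2.INTER_CUBIC))
E
```

```text
eef_pos: [0.5387, 0.1306, 0.0391]
wrist_force: [-2.1, -0.1, 4.3]
eef_pos: [0.5388, 0.1306, 0.039]
wrist_force: [-5.5, -0.2, 11.8]
time_s: 42.7
eef_pos: [0.5385, 0.1306, 0.0375]
eef_rot: [0.0, -0.001, 1.0, -0.001]
wrist_force: [0.8, -0.0, 0.2]
opening: 0.891
```

View pics/w21.png

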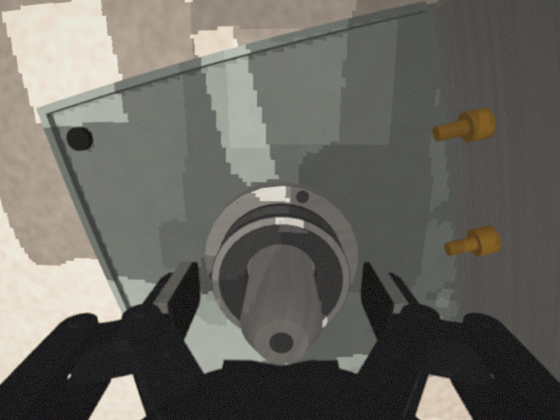

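View pics/s21.png

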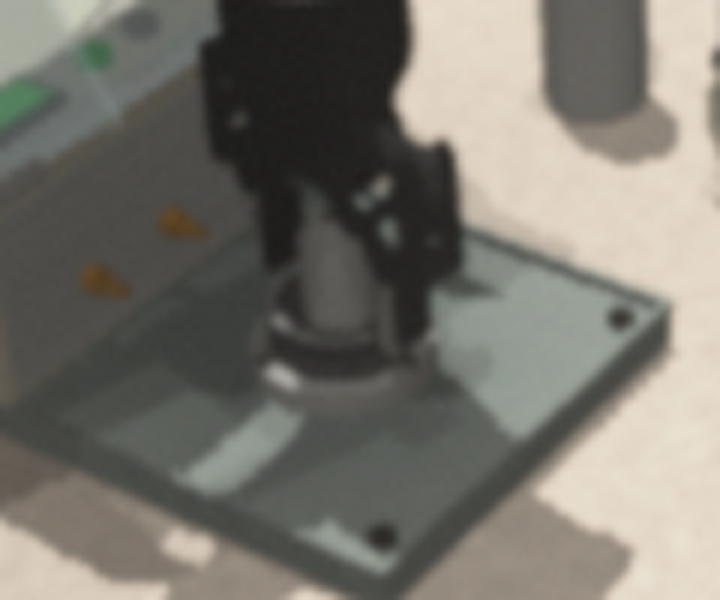

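The dish landed at the expected height (contact at TCP z 0.039) and was released. Now the second dome, near (0.628, -0.278).

```bash

python3 -m inch '[{"delta_pos":[0,0,-2],"rotation":[0,0,0]},{"delta_pos":[0,0,-4],"rotation":[0,0,0]},{"delta_pos":[0,0,-4],"rotation":[0,0,0]},{"delta_pos":[0,0,-3.5],"rotation":[0,0,0]},{"delta_pos":[-0.5,-3,0],"rotation":[0,0,0]},{"delta_pos":[-0.9,-4,0],"rotation":[0,0,0]},{"delta_pos":[-0.9,-4,0],"rotation":[0,0,0]},{"delta_pos":[-0.9,-4,0],"rotation":[0,0,0]},{"delta_pos":[-0.9,-4,0],"rotation":[0,0,0]},{"delta_pos":[-0.9,-4,0],"rotation":[0,0,0]}]' 
python3 -m inch '[{"delta_pos":[-0.9,-4,0],"rotation":[0,0,0]},{"delta_pos":[-0.9,-4,0],"rotation":[0,0,0]},{"delta_pos":[-0.9,-4,0],"rotation":[0,0,0]},{"delta_pos":[-0.9,-4,2],"rotation":[0,0,0]},{"delta_pos":[-0.3,-1.7,3],"rotation":[0,0,0]},{"delta_pos":[0,0,3],"rotation":[0,0,0]},{"delta_pos":[0,0,0],"rotation":[0,0,0]},{"delta_pos":[0,0,0],"rotation":[0,0,0]},{"delta_pos":[0,0,0],"rotation":[0,0,0]},{"delta_pos":[0,0,0],"rotation":[0,0,0]}]' 8
python3 - <<'E'
from det import *
go([.6278,-.2785,.08],down([0,1,0]))
c=shot('wrist','pics/w22.png'); p=proj(c,[.6278,-.2785,.003]); print(p)
for t in (90,100,115): print(disc(c,*p,.003,thr=t))
E
```

```text
time_s: 43.8
eef_pos: [0.5889, -0.1006, 0.1734]
eef_rot: [0.0, -0.001, 1.0, -0.001]
wrist_force: [0.6, 1.1, -0.2]
opening: 0.89
time_s: 44.8
eef_pos: [0.6294, -0.2763, 0.0965]
eef_rot: [0.002, -0.001, 1.0, -0.003]
wrist_force: [0.3, 0.2, -0.3]
opening: 0.935
shift cm [ 0.17 -0.21  1.66]
turn [-0.005  0.004  0.002]
pos [ 0.6294 -0.2763  0.0965] F [ 0.3  0.2 -0.3] op 0.935 t 44.8 q [-0.58  0.55  1.4  -0.    1.18 -2.16]
[277.82216364 211.43057308]
(array([ 0.62820043, -0.27911718]), np.float64(0.031461585380703434), np.float64(0.0007103486225442657), 90)
(array([ 0.62822514, -0.27906701]), np.float64(0.031802108593042014), np.float64(0.0006314863987968607), 100)
(array([ 0.62817994, -0.27914122]), np.float64(0.03218826087965516), np.float64(0.0007933128844021392), 115)
```

View pics/w22.png

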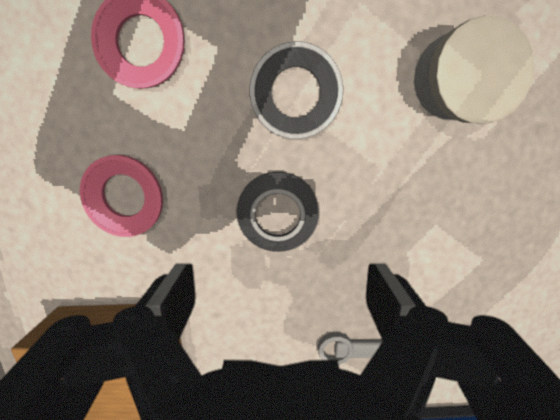

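```bash

python3 -m inch '[{"delta_pos":[0,-0.3,2],"rotation":[0,0,0]},{"delta_pos":[0,0,2],"rotation":[0,0,0]},{"delta_pos":[0,0,1.5],"rotation":[0,0,0]},{"delta_pos":[0,0,0],"rotation":[0,0,0]},{"delta_pos":[0,0,0],"rotation":[0,0,0]},{"delta_pos":[0,0,0],"rotation":[0,0,0]},{"delta_pos":[0,0,0],"rotation":[0,0,0]},{"delta_pos":[0,0,0],"rotation":[0,0,0]},{"delta_pos":[0,0,0],"rotation":[0,0,0]},{"delta_pos":[0,0,0],"rotation":[0,0,0]}]' 7.8
python3 - <<'E'
from det import *
c=shot('wrist','pics/w23.png'); p=proj(c,[.6282,-.279,.003]); print(p)
for t in (90,100,115): d=disc(c,*p,.003,thr=t);print(d)
go([d[0][0],d[0][1]-.0003,-.007],down([0,1,0]))
E
```

```text
time_s: 45.85
eef_pos: [0.6282, -0.2794, 0.0392]
eef_rot: [0.0, -0.001, 1.0, -0.002]
wrist_force: [0.5, 1.0, 0.6]
opening: 0.91
[280.93508046 241.67295499]
(array([ 0.62848993, -0.27907936]), np.float64(0.03184270280411659), np.float64(0.000594882344532574), 90)
(array([ 0.62853469, -0.27910946]), np.float64(0.03207903778872318), np.float64(0.0006969291694760432), 100)
(array([ 0.62863336, -0.279687  ]), np.float64(0.0326547479541074), np.float64(0.002910072177066618), 115)
shift cm [-0.05 -0.05  4.61]
turn [-0.003  0.001  0.001]
pos [ 0.6281 -0.2794  0.0391] F [-0.3 -0.6  0.1] op 0.914 t 45.9 q [-0.59  0.63  1.42 -0.    1.1  -2.16]
```

```bash

python3 -m inch '[{"delta_pos":[-0.05,0,1],"rotation":[0,0,0]},{"delta_pos":[0,0,1],"rotation":[0,0,0]},{"delta_pos":[0,0,1],"rotation":[0,0,0]},{"delta_pos":[0,0,1],"rotation":[0,0,0]},{"delta_pos":[0,0,0.4],"rotation":[0,0,0]},{"delta_pos":[0,0,0.2],"rotation":[0,0,0]},{"delta_pos":[0,0,0],"rotation":[0,0,0]},{"delta_pos":[0,0,0],"rotation":[0,0,0]},{"delta_pos":[0,0,0],"rotation":[0,0,0]}]' 7.6
python3 -m inch '[{"delta_pos":[0,0,0],"rotation":[0,0,0]},{"delta_pos":[0,0,0],"rotation":[0,0,0]},{"delta_pos":[0,0,0],"rotation":[0,0,0]},{"delta_pos":[0,0,0],"rotation":[0,0,0]},{"delta_pos":[0,0,0],"rotation":[0,0,0]},{"delta_pos":[0,0,0],"rotation":[0,0,0]}]' 6
python3 -m inch '[{"delta_pos":[0,0,-1],"rotation":[0,0,0]},{"delta_pos":[0,0,-2],"rotation":[0,0,0]},{"delta_pos":[0,0,-4],"rotation":[0,0,0]},{"delta_pos":[0,0,-4],"rotation":[0,0,0]},{"delta_pos":[0,0,-4],"rotation":[0,0,0]},{"delta_pos":[0,0,-2.6],"rotation":[0,0,0]},{"delta_pos":[0,0,0],"rotation":[0,0,0]},{"delta_pos":[0,0,0],"rotation":[0,0,0]},{"delta_pos":[0,0,0],"rotation":[0,0,0]}]' 
python3 - <<'E'
from det import *
c=shot('wrist'); go([.538,.1308,.17],down([0,1,0]))
a=c['color'][180:350,180:385,::-1]; cv2.imwrite('pics/w24c.png',cv2.resize(a,None,fx=3.5,fy=3.5,interpolation=cv2.INTER_CUBIC))
E
```

```text
time_s: 46.8
eef_pos: [0.629, -0.2797, -0.0064]
eef_rot: [0.001, -0.001, 1.0, -0.002]
wrist_force: [-0.4, -0.1, 0.2]
opening: 0.892
time_s: 47.4
eef_pos: [0.6296, -0.2798, -0.005]
eef_rot: [0.001, -0.001, 1.0, -0.002]
wrist_force: [-1.1, 1.0, 8.3]
opening: 0.714
time_s: 48.3
eef_pos: [0.6273, -0.2782, 0.1667]
eef_rot: [-0.001, -0.001, 1.0, -0.0]
wrist_force: [-0.2, -0.7, -2.5]
opening: 0.709
shift cm [ 8.88 40.9  -0.36]
turn [-0.001 -0.003  0.001]
pos [ 0.6272 -0.2781  0.1664] F [ 0.6 -0.2 -1.7] op 0.712 t 48.35 q [-0.59  0.48  1.35 -0.    1.31 -2.16]
```

View pics/w24c.png

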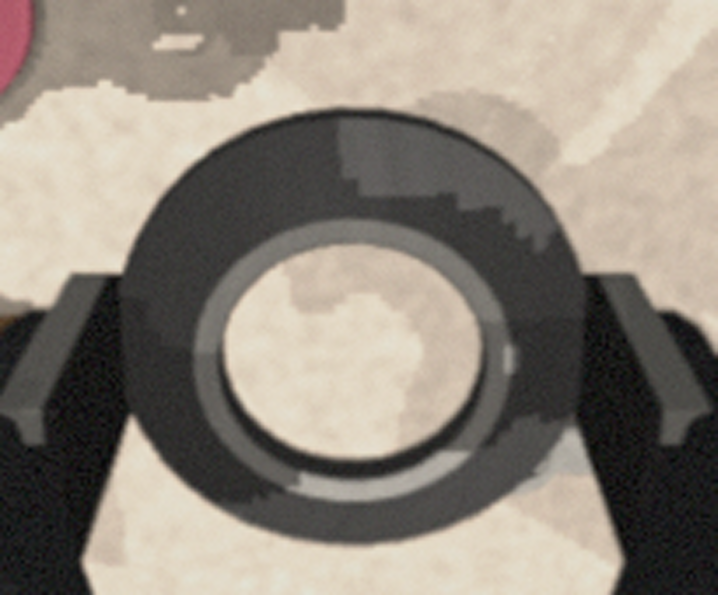

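```bash

python3 -m inch '[{"delta_pos":[0.4,2,-0.3],"rotation":[0,0,0]},{"delta_pos":[0.9,4,0],"rotation":[0,0,0]},{"delta_pos":[0.9,4,0],"rotation":[0,0,0]},{"delta_pos":[0.9,4,0],"rotation":[0,0,0]},{"delta_pos":[0.9,4,0],"rotation":[0,0,0]},{"delta_pos":[0.9,4,0],"rotation":[0,0,0]},{"delta_pos":[0.9,4,0],"rotation":[0,0,0]},{"delta_pos":[0.9,4,0],"rotation":[0,0,0]},{"delta_pos":[0.9,4,0],"rotation":[0,0,0]},{"delta_pos":[0.9,4,0],"rotation":[0,0,0]}]' 
python3 -m inch '[{"delta_pos":[0.4,2,0],"rotation":[0,0,0]},{"delta_pos":[0,0.9,0],"rotation":[0,0,0]},{"delta_pos":[0,0,2],"rotation":[0,0,0]},{"delta_pos":[0,0,2],"rotation":[0,0,0]},{"delta_pos":[0,0,1],"rotation":[0,0,0]},{"delta_pos":[0,0,0],"rotation":[0,0,0]},{"delta_pos":[0,0,0],"rotation":[0,0,0]},{"delta_pos":[0,0,0],"rotation":[0,0,0]},{"delta_pos":[0,0,0],"rotation":[0,0,0]},{"delta_pos":[0,0,0],"rotation":[0,0,0]}]' 
python3 -m inch '[{"delta_pos":[0,0,0],"rotation":[0,0,0]},{"delta_pos":[0,0,0],"rotation":[0,0,0]},{"delta_pos":[0,0,0],"rotation":[0,0,0]}]' 
python3 - <<'E'
from det import *
c=shot('wrist','pics/w25.png'); go([.538,.1308,.045],down([0,1,0]))
E
```

```text
time_s: 49.35
eef_pos: [0.5414, 0.1025, 0.1691]
eef_rot: [-0.001, -0.0, 1.0, -0.001]
wrist_force: [0.7, -0.1, -2.2]
opening: 0.715
time_s: 50.35
eef_pos: [0.5395, 0.1298, 0.1215]
eef_rot: [0.001, -0.001, 1.0, -0.001]
wrist_force: [0.6, -1.1, -1.0]
opening: 0.715
time_s: 50.65
eef_pos: [0.5391, 0.1298, 0.1208]
eef_rot: [0.0, -0.001, 1.0, -0.001]
wrist_force: [-0.0, 0.6, -1.0]
opening: 0.713
shift cm [0.11 0.12 7.57]
turn [-0.003  0.001  0.001]
pos [0.539  0.1299 0.1207] F [-0.7  0.5 -1.1] op 0.71 t 50.7 q [ 0.02  0.26  1.75 -0.    1.13 -1.55]
```

View pics/w25.png

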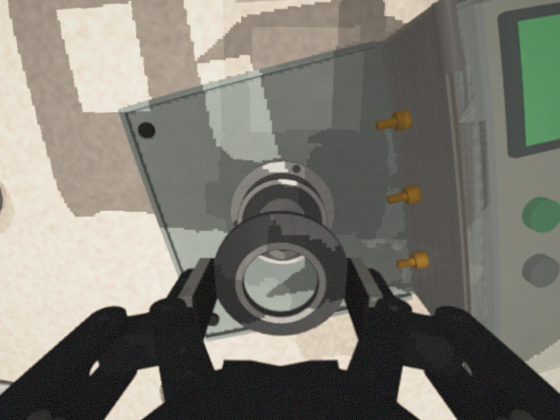

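```bash

python3 -m inch '[{"delta_pos":[0.05,0.09,0.8],"rotation":[0,0,0]},{"delta_pos":[0,0,0.8],"rotation":[0,0,0]},{"delta_pos":[0,0,0.8],"rotation":[0,0,0]},{"delta_pos":[0,0,0.6],"rotation":[0,0,0]},{"delta_pos":[0,0,0.5],"rotation":[0,0,0]},{"delta_pos":[0,0,0.3],"rotation":[0,0,0]},{"delta_pos":[0,0,0],"rotation":[0,0,0]},{"delta_pos":[0,0,0],"rotation":[0,0,0]},{"delta_pos":[0,0,0],"rotation":[0,0,0]}]' 
python3 - <<'E'
from det import *
go([.5382,.1308,.045],down([0,1,0]))
c=shot('wrist','pics/w26.png')
E
```

```text
time_s: 51.6
eef_pos: [0.5389, 0.1306, 0.0831]
eef_rot: [0.001, -0.001, 1.0, -0.001]
wrist_force: [-0.5, 0.0, -0.4]
opening: 0.71
shift cm [0.07 0.03 3.81]
turn [-0.003  0.001  0.001]
pos [0.5389 0.1306 0.0831] F [-0.5  0.  -0.4] op 0.71 t 51.6 q [ 0.03  0.32  1.77 -0.    1.05 -1.54]
```

View pics/w26.png

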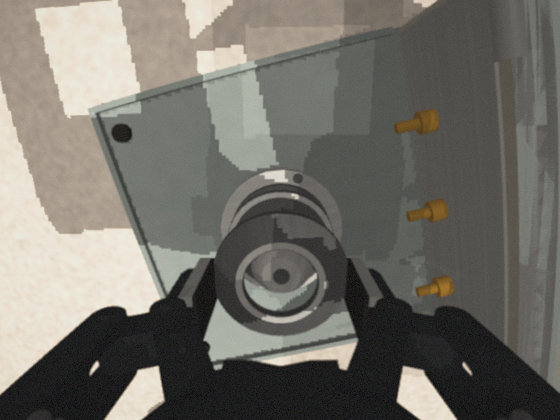

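```bash

python3 -m inch '[{"delta_pos":[0.04,0,0.4],"rotation":[0,0,0]},{"delta_pos":[0,0,0.4],"rotation":[0,0,0]},{"delta_pos":[0,0,0.4],"rotation":[0,0,0]},{"delta_pos":[0,0,0.4],"rotation":[0,0,0]},{"delta_pos":[0,0,0],"rotation":[0,0,0]},{"delta_pos":[0,0,0],"rotation":[0,0,0]}]' 
python3 -m inch '[{"delta_pos":[0,0,0.5],"rotation":[0,0,0]},{"delta_pos":[0,0,0.5],"rotation":[0,0,0]},{"delta_pos":[0,0,0.4],"rotation":[0,0,0]},{"delta_pos":[0,0,0.2],"rotation":[0,0,0]},{"delta_pos":[0,0,0],"rotation":[0,0,0]},{"delta_pos":[0,0,0],"rotation":[0,0,0]}]' 
for k in 1 2 3; do python3 -m inch '[{"delta_pos":[0,0,0.1],"rotation":[0,0,0]},{"delta_pos":[0,0,0],"rotation":[0,0,0]},{"delta_pos":[0,0,0],"rotation":[0,0,0]}]' | egrep "pos|force" ; done
```

```text
time_s: 52.25
eef_pos: [0.5381, 0.1306, 0.0665]
eef_rot: [0.0, -0.001, 1.0, -0.001]
wrist_force: [0.1, 0.7, -1.2]
opening: 0.709
time_s: 52.85
eef_pos: [0.5382, 0.1305, 0.0507]
eef_rot: [0.0, -0.001, 1.0, -0.001]
wrist_force: [-0.1, -1.0, -0.6]
opening: 0.708
eef_pos: [0.5382, 0.1305, 0.0498]
wrist_force: [0.6, -0.2, -0.9]
eef_pos: [0.5381, 0.1305, 0.0487]
wrist_force: [-0.1, 1.2, -1.5]
eef_pos: [0.5381, 0.1305, 0.0477]
wrist_force: [-1.2, -0.6, -1.3]
```

```bash

for k in 1 2 3; do python3 -m inch '[{"delta_pos":[0,0,0.1],"rotation":[0,0,0]},{"delta_pos":[0,0,0],"rotation":[0,0,0]},{"delta_pos":[0,0,0],"rotation":[0,0,0]}]' | egrep "pos|force" ; done
```

```text
eef_pos: [0.5381, 0.1305, 0.0467]
wrist_force: [0.3, -0.4, -1.0]
eef_pos: [0.5381, 0.1305, 0.0457]
wrist_force: [0.0, 0.7, -1.5]
eef_pos: [0.5384, 0.1305, 0.0449]
wrist_force: [-0.5, -0.0, 0.7]
```

```bash

python3 -m inch '[{"delta_pos":[0,0,0],"rotation":[0,0,0]},{"delta_pos":[0,0,0],"rotation":[0,0,0]},{"delta_pos":[0,0,0],"rotation":[0,0,0]},{"delta_pos":[0,0,0],"rotation":[0,0,0]},{"delta_pos":[0,0,0],"rotation":[0,0,0]}]' 7.6
python3 -m inch '[{"delta_pos":[0,0,-2],"rotation":[0,0,0]},{"delta_pos":[0,0,-4],"rotation":[0,0,0]},{"delta_pos":[0,0,-4],"rotation":[0,0,0]},{"delta_pos":[0,0,-3],"rotation":[0,0,0]},{"delta_pos":[0,-2,0],"rotation":[0,0,0]},{"delta_pos":[0,-4,0],"rotation":[0,0,0]},{"delta_pos":[0,-4,0],"rotation":[0,0,0]},{"delta_pos":[0,-4,0],"rotation":[0,0,0]},{"delta_pos":[0,-4,0],"rotation":[0,0,0]},{"delta_pos":[0,-4,0],"rotation":[0,0,0]}]' 
python3 - <<'E'
from det import *
go([.539,-.267,.13],down([0,1,0]))
s=shot('side'); cv2.imwrite('pics/s27.png',cv2.resize(s['color'][140:240,165:285,::-1],None,fx=6,fy=6,interpolation=cv2.INTER_CUBIC))
E
```

```text
time_s: 55.15
eef_pos: [0.5382, 0.1305, 0.0447]
eef_rot: [0.0, -0.001, 1.0, -0.001]
wrist_force: [0.5, -1.2, 0.1]
opening: 0.892
time_s: 56.15
eef_pos: [0.5382, -0.0907, 0.1755]
eef_rot: [0.001, -0.001, 1.0, -0.002]
wrist_force: [0.4, 0.7, 0.6]
opening: 0.892
shift cm [ -0.06 -17.62   4.6 ]
turn [-0.003  0.001  0.001]
pos [ 0.5382 -0.0907  0.1755] F [0.4 0.7 0.6] op 0.892 t 56.15 q [-0.38  0.17  1.74 -0.    1.23 -1.95]
```

View pics/s27.png

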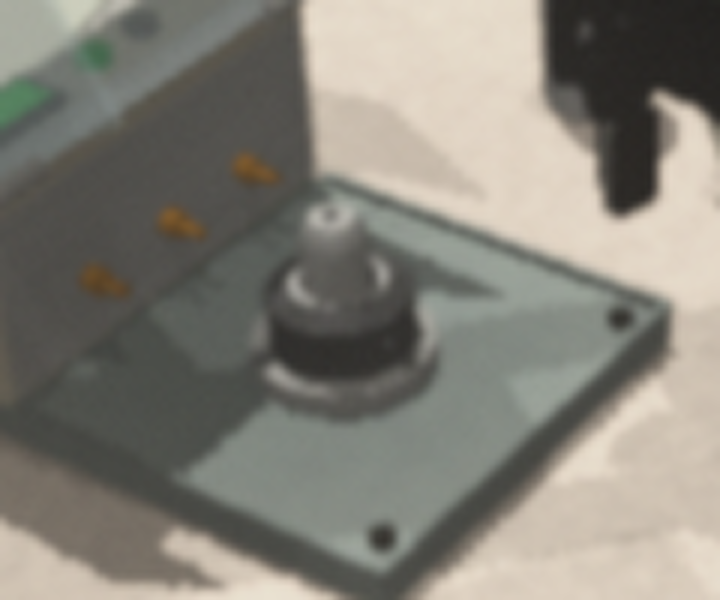

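Three discs are stacked with a dome on top. Now the final dish, near (0.539, -0.267).

```bash

python3 -m inch '[{"delta_pos":[0,-4,0],"rotation":[0,0,0]},{"delta_pos":[0,-4,0],"rotation":[0,0,0]},{"delta_pos":[0,-4,1],"rotation":[0,0,0]},{"delta_pos":[0,-4,2],"rotation":[0,0,0]},{"delta_pos":[0,-1.5,3],"rotation":[0,0,0]},{"delta_pos":[0,0,3],"rotation":[0,0,0]},{"delta_pos":[0,0,0],"rotation":[0,0,0]},{"delta_pos":[0,0,0],"rotation":[0,0,0]},{"delta_pos":[0,0,0],"rotation":[0,0,0]},{"delta_pos":[0,0,0],"rotation":[0,0,0]}]' 8
python3 - <<'E'
from det import *
go([.539,-.267,.06],down([0,1,0]))
c=shot('wrist','pics/w28.png'); p=proj(c,[.539,-.267,.01]); print(p)
for t in (90,100,115): print(disc(c,*p,.01,thr=t))
E
```

```text
time_s: 57.2
eef_pos: [0.54, -0.2646, 0.088]
eef_rot: [0.002, -0.001, 1.0, -0.003]
wrist_force: [-0.1, 0.5, 0.0]
opening: 0.94
shift cm [ 0.11 -0.22  2.8 ]
turn [-0.005  0.003  0.002]
pos [ 0.54   -0.2646  0.088 ] F [-0.1  0.5  0. ] op 0.94 t 57.2 q [-0.65  0.4   1.65 -0.    1.09 -2.22]
[277.36636491 218.48234809]
(array([ 0.53936999, -0.26612192]), np.float64(0.02786017069697612), np.float64(0.001010770037964591), 90)
(array([ 0.53947198, -0.26614086]), np.float64(0.02827278399602472), np.float64(0.000813286364766054), 100)
(array([ 0.53719273, -0.26660478]), np.float64(0.030610108086247076), np.float64(0.0015463631641589315), 115)
```

View pics/w28.png

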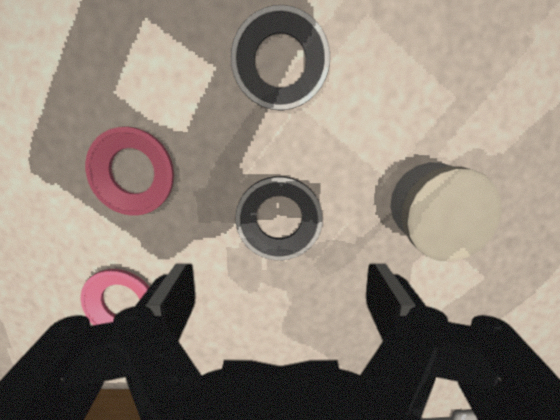

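```bash

python3 -m inch '[{"delta_pos":[0,-0.2,2],"rotation":[0,0,0]},{"delta_pos":[0,0,2],"rotation":[0,0,0]},{"delta_pos":[0,0,1],"rotation":[0,0,0]},{"delta_pos":[0,0,0],"rotation":[0,0,0]},{"delta_pos":[0,0,0],"rotation":[0,0,0]},{"delta_pos":[0,0,0],"rotation":[0,0,0]},{"delta_pos":[0,0,0],"rotation":[0,0,0]},{"delta_pos":[0,0,0],"rotation":[0,0,0]},{"delta_pos":[0,0,0],"rotation":[0,0,0]},{"delta_pos":[0,0,0],"rotation":[0,0,0]}]' 7.8
python3 - <<'E'
from det import *
c=shot('wrist','pics/w29.png'); p=proj(c,[.5394,-.2661,.01]); print(p)
for t in (90,100): d=disc(c,*p,.01,thr=t);print(d)
go([d[0][0],d[0][1]-.0001,-.002],down([0,1,0]))
E
```

```text
time_s: 58.25
eef_pos: [0.5387, -0.2666, 0.0361]
eef_rot: [0.0, -0.001, 1.0, -0.002]
wrist_force: [-1.3, 1.0, 0.9]
opening: 0.916
[281.11544848 249.38986875]
(array([ 0.53998769, -0.26640575]), np.float64(0.028094800480736513), np.float64(0.001029347239735915), 90)
(array([ 0.54001085, -0.26670485]), np.float64(0.028541100539840682), np.float64(0.003006355672545088), 100)
shift cm [-0.13 -0.02  3.8 ]
turn [-0.003  0.001  0.001]
pos [ 0.5387 -0.2665  0.0359] F [ 0.4 -0.8 -0. ] op 0.914 t 58.3 q [-0.66  0.48  1.66 -0.    1.   -2.23]
```

View pics/w29.png

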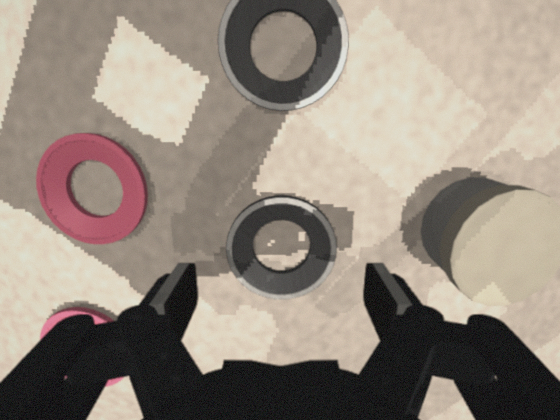

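```bash

python3 - <<'E'
from det import *
c=shot('wrist'); a=c['color'][180:315,210:350,::-1]; cv2.imwrite('pics/w29c.png',cv2.resize(a,None,fx=4,fy=4,interpolation=cv2.INTER_CUBIC))
a=onz(c,281,195,.01); b=onz(c,281,299.5,.01); print((a+b)/2,a-b)
E
```

```text
[ 0.53975423 -0.26611252  0.01      ] [-0.06481764 -0.0001104   0.        ]
```

View pics/w29c.png

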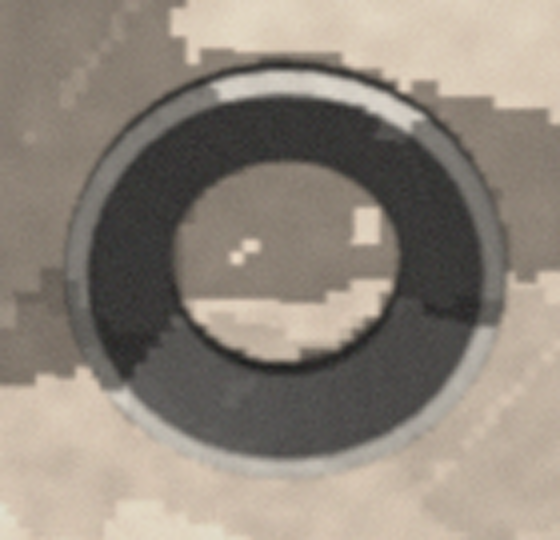

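```bash

python3 -m inch '[{"delta_pos":[-0.11,0.02,1],"rotation":[0,0,0]},{"delta_pos":[0,0,1],"rotation":[0,0,0]},{"delta_pos":[0,0,1],"rotation":[0,0,0]},{"delta_pos":[0,0,0.6],"rotation":[0,0,0]},{"delta_pos":[0,0,0.2],"rotation":[0,0,0]},{"delta_pos":[0,0,0],"rotation":[0,0,0]},{"delta_pos":[0,0,0],"rotation":[0,0,0]},{"delta_pos":[0,0,0],"rotation":[0,0,0]}]' 7.6
python3 -m inch '[{"delta_pos":[0,0,0],"rotation":[0,0,0]},{"delta_pos":[0,0,0],"rotation":[0,0,0]},{"delta_pos":[0,0,0],"rotation":[0,0,0]},{"delta_pos":[0,0,0],"rotation":[0,0,0]},{"delta_pos":[0,0,0],"rotation":[0,0,0]},{"delta_pos":[0,0,0],"rotation":[0,0,0]}]' 6
python3 -m inch '[{"delta_pos":[0,0,-1],"rotation":[0,0,0]},{"delta_pos":[0,0,-2],"rotation":[0,0,0]},{"delta_pos":[0,0,-4],"rotation":[0,0,0]},{"delta_pos":[0,0,-4],"rotation":[0,0,0]},{"delta_pos":[0,0,-4],"rotation":[0,0,0]},{"delta_pos":[0,0,-2.3],"rotation":[0,0,0]},{"delta_pos":[0,0,0],"rotation":[0,0,0]},{"delta_pos":[0,0,0],"rotation":[0,0,0]},{"delta_pos":[0,0,0],"rotation":[0,0,0]}]' 
python3 - <<'E'
from det import *
c=shot('wrist'); go([.538,.1308,.17],down([0,1,0]))
a=c['color'][180:350,180:385,::-1]; cv2.imwrite('pics/w30c.png',cv2.resize(a,None,fx=3.5,fy=3.5,interpolation=cv2.INTER_CUBIC))
E
```

```text
time_s: 59.15
eef_pos: [0.5402, -0.2667, -0.0016]
eef_rot: [0.001, -0.001, 1.0, -0.002]
wrist_force: [-0.2, -0.4, 0.1]
opening: 0.887
time_s: 59.75
eef_pos: [0.5402, -0.2666, -0.0006]
eef_rot: [0.001, -0.001, 1.0, -0.002]
wrist_force: [-2.8, 1.3, 9.5]
opening: 0.713
time_s: 60.65
eef_pos: [0.5386, -0.2651, 0.1689]
eef_rot: [-0.001, -0.001, 1.0, -0.0]
wrist_force: [-0.4, 0.4, -1.1]
opening: 0.715
shift cm [ 1.000e-02  3.959e+01 -1.500e-01]
turn [-0.001 -0.002  0.001]
pos [ 0.5386 -0.2651  0.1687] F [ 0.2  0.  -1.7] op 0.715 t 60.7 q [-0.65  0.3   1.6  -0.    1.25 -2.23]
```

View pics/w30c.png

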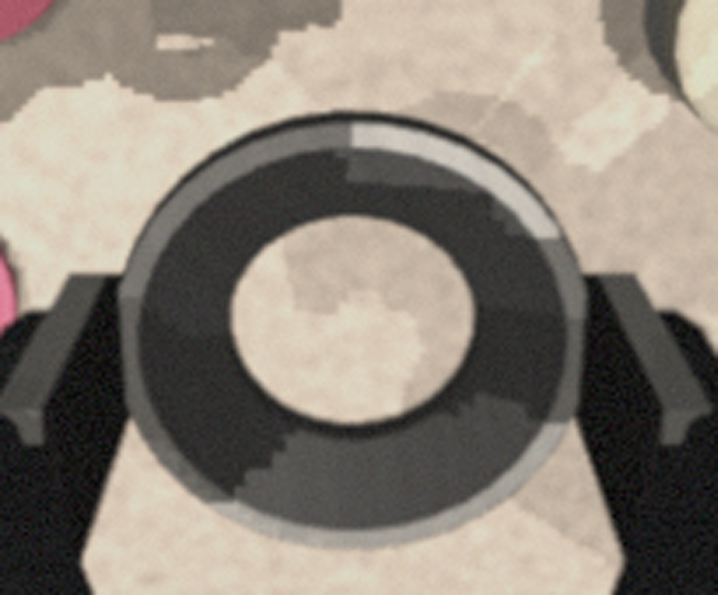

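```bash

python3 -m inch '[{"delta_pos":[0,2,0],"rotation":[0,0,0]},{"delta_pos":[0,4,0],"rotation":[0,0,0]},{"delta_pos":[0,4,0],"rotation":[0,0,0]},{"delta_pos":[0,4,0],"rotation":[0,0,0]},{"delta_pos":[0,4,0],"rotation":[0,0,0]},{"delta_pos":[0,4,0],"rotation":[0,0,0]},{"delta_pos":[0,4,0],"rotation":[0,0,0]},{"delta_pos":[0,4,0],"rotation":[0,0,0]},{"delta_pos":[0,4,0],"rotation":[0,0,0]},{"delta_pos":[0,3,0],"rotation":[0,0,0]}]' 
python3 -m inch '[{"delta_pos":[0.05,2.1,0],"rotation":[0,0,0]},{"delta_pos":[0,0.5,0],"rotation":[0,0,0]},{"delta_pos":[0,0,2],"rotation":[0,0,0]},{"delta_pos":[0,0,2],"rotation":[0,0,0]},{"delta_pos":[0,0,1],"rotation":[0,0,0]},{"delta_pos":[0,0,0],"rotation":[0,0,0]},{"delta_pos":[0,0,0],"rotation":[0,0,0]},{"delta_pos":[0,0,0],"rotation":[0,0,0]},{"delta_pos":[0,0,0],"rotation":[0,0,0]},{"delta_pos":[0,0,0],"rotation":[0,0,0]}]' 
python3 -m inch '[{"delta_pos":[0,0,0],"rotation":[0,0,0]},{"delta_pos":[0,0,0],"rotation":[0,0,0]},{"delta_pos":[0,0,0],"rotation":[0,0,0]}]' 
python3 - <<'E'
from det import *
go([.5385,.1307,.0595],down([0,1,0]))
E
```

```text
time_s: 61.7
eef_pos: [0.5375, 0.1073, 0.1686]
eef_rot: [-0.001, -0.001, 1.0, -0.001]
wrist_force: [0.7, -0.3, -0.9]
opening: 0.713
time_s: 62.7
eef_pos: [0.5392, 0.1299, 0.1205]
eef_rot: [0.001, -0.001, 1.0, -0.001]
wrist_force: [0.1, 0.2, -0.9]
opening: 0.714
time_s: 63.0
eef_pos: [0.5388, 0.1299, 0.1198]
eef_rot: [0.0, -0.001, 1.0, -0.001]
wrist_force: [1.2, 1.0, -0.9]
opening: 0.715
shift cm [0.03 0.09 6.03]
turn [-0.003  0.001  0.001]
pos [0.5388 0.1299 0.1198] F [ 1.2  1.  -0.9] op 0.715 t 63.0 q [ 0.02  0.26  1.75 -0.    1.13 -1.55]
```

```bash

python3 -m inch '[{"delta_pos":[0.03,0.08,0.8],"rotation":[0,0,0]},{"delta_pos":[0,0,0.8],"rotation":[0,0,0]},{"delta_pos":[0,0,0.8],"rotation":[0,0,0]},{"delta_pos":[0,0,0.6],"rotation":[0,0,0]},{"delta_pos":[0,0,0.5],"rotation":[0,0,0]},{"delta_pos":[0,0,0.3],"rotation":[0,0,0]},{"delta_pos":[0,0,0],"rotation":[0,0,0]},{"delta_pos":[0,0,0],"rotation":[0,0,0]},{"delta_pos":[0,0,0],"rotation":[0,0,0]}]' 
python3 - <<'E'
from det import *
go([.5385,.1307,.0595],down([0,1,0]))
c=shot('wrist','pics/w31.png')
E
```

```text
time_s: 63.9
eef_pos: [0.5388, 0.1306, 0.0821]
eef_rot: [0.001, -0.001, 1.0, -0.001]
wrist_force: [-0.3, -0.7, -0.8]
opening: 0.713
shift cm [0.03 0.02 2.26]
turn [-0.003  0.001  0.001]
pos [0.5388 0.1306 0.0821] F [-0.3 -0.7 -0.8] op 0.713 t 63.9 q [ 0.03  0.32  1.77 -0.    1.05 -1.54]
```

View pics/w31.png

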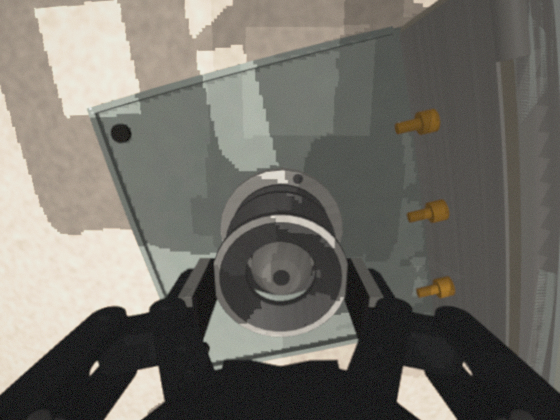

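```bash

python3 -m inch '[{"delta_pos":[0,0,0.4],"rotation":[0,0,0]},{"delta_pos":[0,0,0.4],"rotation":[0,0,0]},{"delta_pos":[0,0,0.4],"rotation":[0,0,0]},{"delta_pos":[0,0,0],"rotation":[0,0,0]},{"delta_pos":[0,0,0],"rotation":[0,0,0]}]' 
python3 -m inch '[{"delta_pos":[0,0,0.3],"rotation":[0,0,0]},{"delta_pos":[0,0,0.3],"rotation":[0,0,0]},{"delta_pos":[0,0,0],"rotation":[0,0,0]},{"delta_pos":[0,0,0],"rotation":[0,0,0]},{"delta_pos":[0,0,0],"rotation":[0,0,0]}]' 
for k in 1 2 3 4; do python3 -m inch '[{"delta_pos":[0,0,0.1],"rotation":[0,0,0]},{"delta_pos":[0,0,0],"rotation":[0,0,0]},{"delta_pos":[0,0,0],"rotation":[0,0,0]}]' | egrep "pos|force" ; done
```

```text
time_s: 64.45
eef_pos: [0.5383, 0.1306, 0.0694]
eef_rot: [0.0, -0.001, 1.0, -0.001]
wrist_force: [0.4, 0.0, -0.9]
opening: 0.715
time_s: 64.95
eef_pos: [0.5386, 0.1305, 0.0638]
eef_rot: [0.0, -0.001, 1.0, -0.001]
wrist_force: [-0.0, 0.9, -2.0]
opening: 0.712
eef_pos: [0.5385, 0.1305, 0.0627]
wrist_force: [0.3, -0.1, -1.0]
eef_pos: [0.5384, 0.1306, 0.0617]
wrist_force: [0.2, -1.4, -1.3]
eef_pos: [0.5384, 0.1306, 0.0607]
wrist_force: [-0.2, -0.2, -1.7]
eef_pos: [0.5384, 0.1306, 0.0597]
wrist_force: [1.0, -0.1, -0.3]
```

```bash

python3 -m inch '[{"delta_pos":[0,0,0.1],"rotation":[0,0,0]},{"delta_pos":[0,0,0],"rotation":[0,0,0]},{"delta_pos":[0,0,0],"rotation":[0,0,0]}]' | egrep "pos|force"
python3 -m inch '[{"delta_pos":[0,0,0],"rotation":[0,0,0]},{"delta_pos":[0,0,0],"rotation":[0,0,0]},{"delta_pos":[0,0,0],"rotation":[0,0,0]},{"delta_pos":[0,0,0],"rotation":[0,0,0]},{"delta_pos":[0,0,0],"rotation":[0,0,0]}]' 7.6
python3 -m inch '[{"delta_pos":[0,0,-2],"rotation":[0,0,0]},{"delta_pos":[0,0,-4],"rotation":[0,0,0]},{"delta_pos":[0,0,-4],"rotation":[0,0,0]},{"delta_pos":[0,0,-2],"rotation":[0,0,0]},{"delta_pos":[0,-2,0],"rotation":[0,0,0]},{"delta_pos":[0,-4,0],"rotation":[0,0,0]},{"delta_pos":[0,-4,0],"rotation":[0,0,0]},{"delta_pos":[0,-4,0],"rotation":[0,0,0]},{"delta_pos":[0,-4,0],"rotation":[0,0,0]}]' 
python3 - <<'E'
from det import *
go([.47,.46,.43],down(UY))
s=shot('side'); cv2.imwrite('pics/s32.png',cv2.resize(s['color'][140:240,165:285,::-1],None,fx=6,fy=6,interpolation=cv2.INTER_CUBIC))
s=shot('scene'); cv2.imwrite('pics/sc32.png',cv2.resize(s['color'][120:225,255:365,::-1],None,fx=5.5,fy=5.5,interpolation=cv2.INTER_CUBIC))
E
```

```text
eef_pos: [0.5386, 0.1306, 0.0595]
wrist_force: [-2.9, 0.7, 6.3]
time_s: 66.95
eef_pos: [0.5385, 0.1305, 0.0586]
eef_rot: [0.0, -0.001, 1.0, -0.001]
wrist_force: [-0.5, -0.3, 0.3]
opening: 0.892
time_s: 67.85
eef_pos: [0.5384, -0.0505, 0.1794]
eef_rot: [0.0, -0.001, 1.0, -0.001]
wrist_force: [1.3, 0.1, -0.2]
opening: 0.894
shift cm [  6.73  50.99 -25.22]
turn [-0.003  0.001 -0.237]
pos [ 0.5384 -0.0505  0.1794] F [ 1.3  0.1 -0.2] op 0.894 t 67.85 q [-0.31  0.16  1.74 -0.    1.24 -1.88]
```

View pics/s32.png

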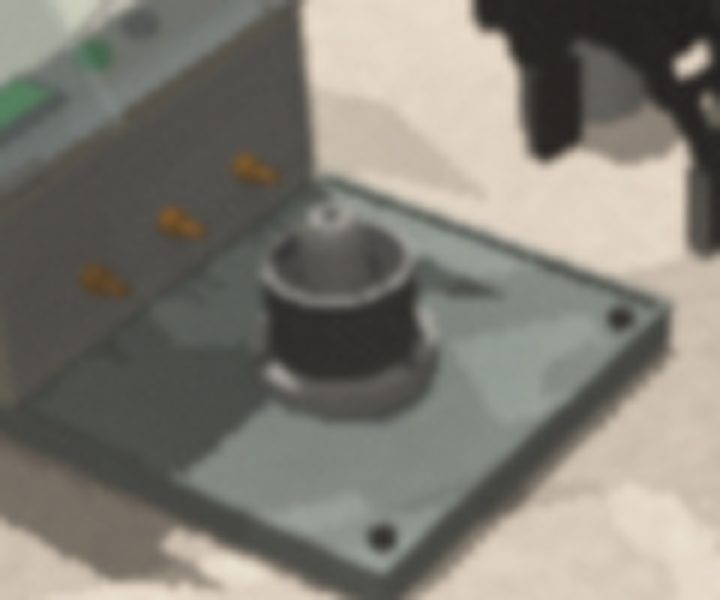

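View pics/sc32.png

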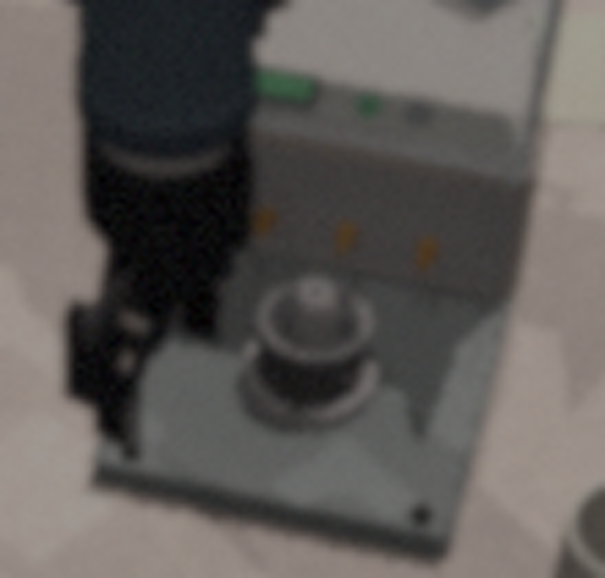

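The stack is right: dome, dish, dome, dish, with the top dish rim up. Next I'll go back over the guard to the handle, reversing the earlier route.

```bash

python3 -m inch '[{"delta_pos":[0,0,-4.2],"rotation":[0,0,-0.04]},{"delta_pos":[0,0,-4.2],"rotation":[0,0,-0.04]},{"delta_pos":[0,0,-4.2],"rotation":[0,0,-0.04]},{"delta_pos":[0,0,-4.2],"rotation":[0,0,-0.04]},{"delta_pos":[0,0,-4.2],"rotation":[0,0,-0.04]},{"delta_pos":[0,0,-4.2],"rotation":[0,0,-0.037]},{"delta_pos":[0,0,0],"rotation":[0,0,0]}]' 5
python3 - <<'E'
from det import *
go([.4685,.445,.43],down(UY))
E
```

```text
time_s: 68.65
eef_pos: [0.5402, -0.0482, 0.4385]
eef_rot: [0.006, -0.12, 0.993, -0.004]
wrist_force: [-0.5, -0.2, 0.1]
opening: 0.586
shift cm [-4.74 49.61  0.46]
turn [-0.009  0.01   0.001]
pos [ 0.5402 -0.0482  0.4385] F [-0.5 -0.2  0.1] op 0.586 t 68.65 q [-0.31  0.01  1.39 -0.    1.73 -2.12]
```

```bash

python3 -m inch '[{"delta_pos":[-0.2,2,0],"rotation":[0,0,0]},{"delta_pos":[-0.4,4,0],"rotation":[0,0,0]},{"delta_pos":[-0.4,4,0],"rotation":[0,0,0]},{"delta_pos":[-0.4,4,0],"rotation":[0,0,0]},{"delta_pos":[-0.4,4,0],"rotation":[0,0,0]},{"delta_pos":[-0.4,4,0],"rotation":[0,0,0]},{"delta_pos":[-0.4,4,0],"rotation":[0,0,0]},{"delta_pos":[-0.4,4,0],"rotation":[0,0,0]},{"delta_pos":[-0.4,4,0],"rotation":[0,0,0]},{"delta_pos":[-0.4,4,0],"rotation":[0,0,0]}]' 
python3 -m inch '[{"delta_pos":[-0.4,4,0],"rotation":[0,0,0]},{"delta_pos":[-0.4,4,0],"rotation":[0,0,0]},{"delta_pos":[-0.3,3.5,0],"rotation":[0,0,0]},{"delta_pos":[0,0,0],"rotation":[0.13,0,0]},{"delta_pos":[0,0,0],"rotation":[0.13,0,0]},{"delta_pos":[0,0,0],"rotation":[0.13,0,0]},{"delta_pos":[0,0,0],"rotation":[0.13,0,0]}]' 2.4
python3 -m inch '[{"delta_pos":[0,0,0],"rotation":[0.13,0,0]},{"delta_pos":[0,0,0],"rotation":[0.13,0,0]},{"delta_pos":[0,0,0],"rotation":[0.13,0,0]},{"delta_pos":[0,0,0],"rotation":[0.13,0,0]},{"delta_pos":[0,0,0],"rotation":[0,0,0]},{"delta_pos":[0,0,0],"rotation":[0,0,0]},{"delta_pos":[0,0,0],"rotation":[0,0,0]}]'
python3 - <<'E'
from det import *
Rt=R.from_rotvec(-UX*1.05).as_matrix()@down(UY)
go([.4685,.4304,.2845],Rt)
E
```

```text
time_s: 69.65
eef_pos: [0.4846, 0.332, 0.4292]
eef_rot: [-0.0, -0.119, 0.993, -0.002]
wrist_force: [-0.3, -0.5, -0.3]
opening: 0.589
time_s: 70.35
eef_pos: [0.4686, 0.4451, 0.4297]
eef_rot: [0.032, -0.115, 0.958, -0.259]
wrist_force: [0.3, 0.5, -0.4]
opening: 0.279
time_s: 71.05
eef_pos: [0.4695, 0.444, 0.4313]
eef_rot: [0.06, -0.102, 0.862, -0.493]
wrist_force: [0.7, -0.3, 0.5]
opening: 0.281
shift cm [ 0.46 11.99  8.56]
turn [ 0.011  0.    -0.003]
pos [0.4695 0.444  0.4313] F [ 0.7 -0.3  0.5] op 0.281 t 71.05 q [ 0.91  0.72  0.78 -0.97  2.18 -1.26]
```

```bash

python3 -m inch '[{"delta_pos":[0,2,1.4],"rotation":[0,0,0]},{"delta_pos":[0,2,1.4],"rotation":[0,0,0]},{"delta_pos":[0,2,1.4],"rotation":[0,0,0]},{"delta_pos":[0,2,1.4],"rotation":[0,0,0]},{"delta_pos":[0.2,2,1.4],"rotation":[0.011,0,0]},{"delta_pos":[0.2,2,1.4],"rotation":[0,0,0]},{"delta_pos":[0,0,0],"rotation":[0,0,0]},{"delta_pos":[0,0,0],"rotation":[0,0,0]},{"delta_pos":[0,0,0],"rotation":[0,0,0]},{"delta_pos":[0,0,0],"rotation":[0,0,0]}]' 
python3 - <<'E'
from det import *
Rt=R.from_rotvec(-UX*1.05).as_matrix()@down(UY)
go([.4951,.317,.2169],Rt)
c=shot('wrist','pics/w33.png'); shot('side','pics/s33.png')
# predicted bar centre/ends
v=UY*(-.145)+UZ*.044; hng=np.array([.538,.131,.124])+.09*UY; b=hng+R.from_rotvec(-UX*2.1).apply(v); print(b)
for k in (-.06,0,.06): print(proj(c,b+k*UX))
E
```

```text
time_s: 72.05
eef_pos: [0.4688, 0.4317, 0.2862]
eef_rot: [0.061, -0.102, 0.859, -0.498]
wrist_force: [-0.5, 0.5, -0.4]
opening: 0.284
shift cm [ 0.18  0.18 13.65]
turn [-0.001  0.001 -0.004]
pos [0.4688 0.4317 0.2862] F [-0.5  0.5 -0.4] op 0.284 t 72.05 q [ 0.9   0.78  0.97 -0.86  2.02 -1.03]
[0.49035198 0.32646004 0.22695213]
[277.28361368 127.40411323]
[277.66273286 199.34234251]
[278.01436073 263.06650772]
```

View pics/w33.png

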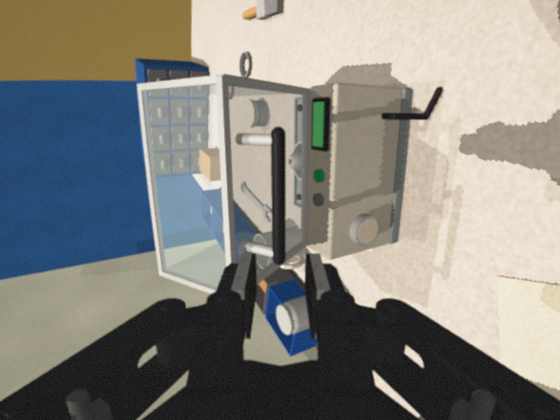

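```bash

python3 - <<'E'
from det import *
Rt=R.from_rotvec(-UX*1.05).as_matrix()@down(UY)
b=np.array([.4904,.3265,.227]); o=get_obs(); M=rot(o['eef_rot']).as_matrix(); print(M.T@(b-o['eef_pos'])*100)
E
python3 -m inch '[{"delta_pos":[0.1,0,2],"rotation":[0,0,0]},{"delta_pos":[0,0,2],"rotation":[0,0,0]},{"delta_pos":[0,0,2],"rotation":[0,0,0]},{"delta_pos":[0,0,2],"rotation":[0,0,0]},{"delta_pos":[0,0,0],"rotation":[0,0,0]},{"delta_pos":[0,0,0],"rotation":[0,0,0]},{"delta_pos":[0,0,0],"rotation":[0,0,0]},{"delta_pos":[0,0,0],"rotation":[0,0,0]}]' 
python3 - <<'E'
from det import *
b=np.array([.4904,.3265,.227]); o=get_obs(); M=rot(o['eef_rot']).as_matrix(); print(M.T@(b-o['eef_pos'])*100)
c=shot('wrist','pics/w34.png')
for k in (-.06,0,.06): print(proj(c,b+k*UX))
E
```

```text
[ 0.3689169  -0.25656381 12.20158447]
time_s: 72.95
eef_pos: [0.4837, 0.3645, 0.2449]
eef_rot: [0.06, -0.103, 0.858, -0.499]
wrist_force: [0.2, 0.5, -0.9]
opening: 0.283
[ 0.25310876 -0.34376216  4.23009832]
[273.63834748 134.62761127]
[274.23655904 234.15932434]
[274.80395756 317.14309826]
```

View pics/w34.png

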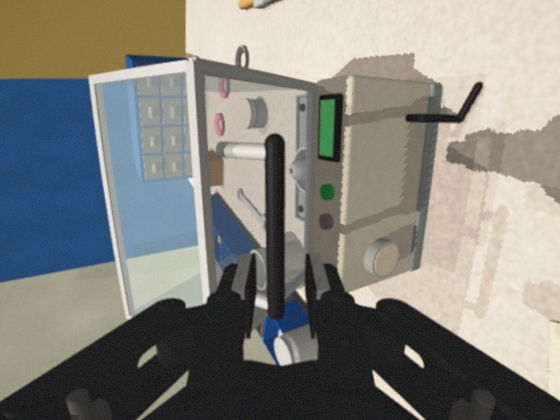

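```bash

python3 -m inch '[{"delta_pos":[0.2,-0.3,1.5],"rotation":[0,0,0]},{"delta_pos":[0,0,1.5],"rotation":[0,0,0]},{"delta_pos":[0,0,1.5],"rotation":[0,0,0]},{"delta_pos":[0,0,1],"rotation":[0,0,0]},{"delta_pos":[0,0,0.4],"rotation":[0,0,0]},{"delta_pos":[0,0,0],"rotation":[0,0,0]},{"delta_pos":[0,0,0],"rotation":[0,0,0]},{"delta_pos":[0,0,0],"rotation":[0,0,0]}]' 
python3 - <<'E'
from det import *
b=np.array([.4904,.3265,.227]); o=get_obs(); M=rot(o['eef_rot']).as_matrix(); print(M.T@(b-o['eef_pos'])*100,o['wrist_force'])
c=shot('wrist','pics/w35.png')
E
```

```text
time_s: 73.8
eef_pos: [0.4943, 0.3123, 0.2181]
eef_rot: [0.06, -0.103, 0.858, -0.499]
wrist_force: [-0.6, 0.2, 0.8]
opening: 0.28
[ 0.04371748 -0.04058986 -1.72125166] [-0.61253167  0.22836036  0.78432053]
```

View pics/w35.png

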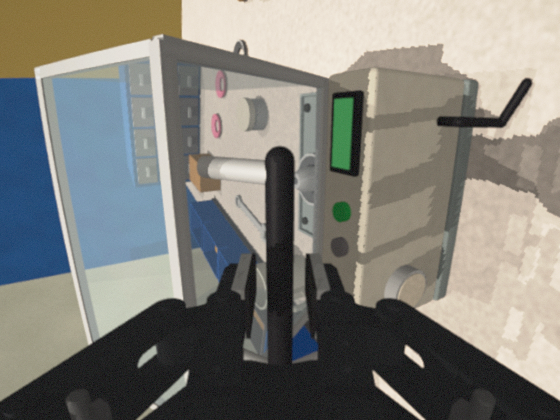

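```bash

python3 -m inch '[{"delta_pos":[0,0,0],"rotation":[0,0,0]},{"delta_pos":[0,0,0],"rotation":[0,0,0]},{"delta_pos":[0,0,0],"rotation":[0,0,0]},{"delta_pos":[0,0,0],"rotation":[0,0,0]},{"delta_pos":[0,0,0],"rotation":[0,0,0]},{"delta_pos":[0,0,0],"rotation":[0,0,0]}]' 0.8
python3 -c "
from arc import *
go(); arc(2.1,0,-1.05,40)"
```

```text
time_s: 74.45
eef_pos: [0.4943, 0.312, 0.2184]
eef_rot: [0.06, -0.103, 0.858, -0.499]
wrist_force: [-1.8, 2.8, 5.5]
opening: 0.113
pos [0.4943 0.312  0.2184] F [-1.8  2.8  5.5] op 0.113 t 74.45 q [ 0.77  0.67  1.3  -0.87  1.78 -0.94]
1 2.05 [-0.   -0.72  0.2 ] [-0.026  0.    -0.   ]
2 2.0 [-0.   -0.71  0.22] [-0.026  0.    -0.   ]
3 1.94 [-0.   -0.71  0.24] [-0.026  0.    -0.   ]
4 1.89 [-0.   -0.7   0.26] [-0.026  0.    -0.   ]
5 1.84 [-0.   -0.69  0.28] [-0.026  0.    -0.   ]
6 1.79 [-0.   -0.69  0.3 ] [-0.026  0.    -0.   ]
7 1.73 [-0.   -0.68  0.32] [-0.026  0.    -0.   ]
8 1.68 [-0.   -0.67  0.34] [-0.026  0.    -0.   ]
9 1.63 [-0.   -0.66  0.36] [-0.026  0.    -0.   ]
10 1.58 [-0.   -0.65  0.38] [-0.026  0.    -0.   ]
11 1.52 [-0.   -0.64  0.39] [-0.026  0.    -0.   ]
12 1.47 [-0.   -0.63  0.41] [-0.026  0.    -0.   ]
13 1.42 [-0.   -0.62  0.43] [-0.026  0.    -0.   ]
14 1.36 [-0.   -0.61  0.45] [-0.026  0.    -0.   ]
15 1.31 [-0.   -0.6   0.46] [-0.026  0.    -0.   ]
16 1.26 [-0.   -0.58  0.48] [-0.026  0.    -0.   ]
17 1.21 [-0.   -0.57  0.5 ] [-0.026  0.    -0.   ]
18 1.16 [
[... 488 characters left out ...]
   -0.   ]
28 0.63 [-0.   -0.4   0.65] [-0.026  0.    -0.   ]
29 0.58 [-0.   -0.39  0.66] [-0.026  0.    -0.   ]
30 0.53 [-0.   -0.37  0.68] [-0.026  0.    -0.   ]
31 0.47 [-0.   -0.35  0.69] [-0.026  0.    -0.   ]
32 0.42 [-0.   -0.33  0.7 ] [-0.026  0.    -0.   ]
33 0.37 [-0.   -0.31  0.71] [-0.026  0.    -0.   ]
34 0.31 [-0.   -0.3   0.72] [-0.026  0.    -0.   ]
35 0.26 [-0.   -0.28  0.73] [-0.026  0.    -0.   ]
36 0.21 [-0.   -0.26  0.73] [-0.026  0.    -0.   ]
37 0.16 [-0.   -0.24  0.74] [-0.026  0.    -0.   ]
38 0.11 [-0.   -0.22  0.75] [-0.026  0.    -0.   ]
39 0.05 [-0.   -0.2   0.76] [-0.026  0.    -0.   ]
40 0.0 [-0.   -0.18  0.76] [-0.026  0.    -0.   ]
end tcp [0.551 0.079 0.15 ]
```

The planned end matches the original closed grasp (0.551, 0.079, 0.150). Lowering.

```bash

python3 -m inch '[{"delta_pos":[0,-0.72,0.2],"rotation":[-0.026,0,0]},{"delta_pos":[0,-0.71,0.22],"rotation":[-0.026,0,0]},{"delta_pos":[0,-0.71,0.24],"rotation":[-0.026,0,0]},{"delta_pos":[0,-0.7,0.26],"rotation":[-0.026,0,0]},{"delta_pos":[0,-0.69,0.28],"rotation":[-0.026,0,0]},{"delta_pos":[0,-0.69,0.3],"rotation":[-0.026,0,0]},{"delta_pos":[0,-0.68,0.32],"rotation":[-0.026,0,0]},{"delta_pos":[0,-0.67,0.34],"rotation":[-0.026,0,0]},{"delta_pos":[0,-0.66,0.36],"rotation":[-0.026,0,0]},{"delta_pos":[0,-0.65,0.38],"rotation":[-0.026,0,0]}]'
python3 -m inch '[{"delta_pos":[0,-0.64,0.39],"rotation":[-0.026,0,0]},{"delta_pos":[0,-0.63,0.41],"rotation":[-0.026,0,0]},{"delta_pos":[0,-0.62,0.43],"rotation":[-0.026,0,0]},{"delta_pos":[0,-0.61,0.45],"rotation":[-0.026,0,0]},{"delta_pos":[0,-0.6,0.46],"rotation":[-0.026,0,0]},{"delta_pos":[0,-0.58,0.48],"rotation":[-0.026,0,0]},{"delta_pos":[0,-0.57,0.5],"rotation":[-0.026,0,0]},{"delta_pos":[0,-0.56,0.51],"rotation":[-0.026,0,0]},{"delta_pos":[0,-0.54,0.53],"rotation":[-0.026,0,0]},{"delta_pos":[0,-0.53,0.54],"rotation":[-0.026,0,0]}]'
python3 - <<'E'
from h import *
go(); s=shot('side'); cv2.imwrite('pics/s36.png',cv2.resize(s['color'][50:240,130:290,::-1],None,fx=3.5,fy=3.1,interpolation=cv2.INTER_CUBIC))
E
```

```text
time_s: 75.45
eef_pos: [0.5094, 0.2499, 0.2557]
eef_rot: [0.046, -0.11, 0.916, -0.383]
wrist_force: [0.0, 4.1, 1.1]
opening: 0.115
time_s: 76.45
eef_pos: [0.5272, 0.1767, 0.2554]
eef_rot: [0.031, -0.115, 0.958, -0.261]
wrist_force: [4.8, 1.9, -0.3]
opening: 0.116
pos [0.5272 0.1767 0.2554] F [ 4.8  1.9 -0.3] op 0.116 t 76.45 q [ 0.4   0.24  1.58 -0.53  1.44 -1.31]
```

View pics/s36.png

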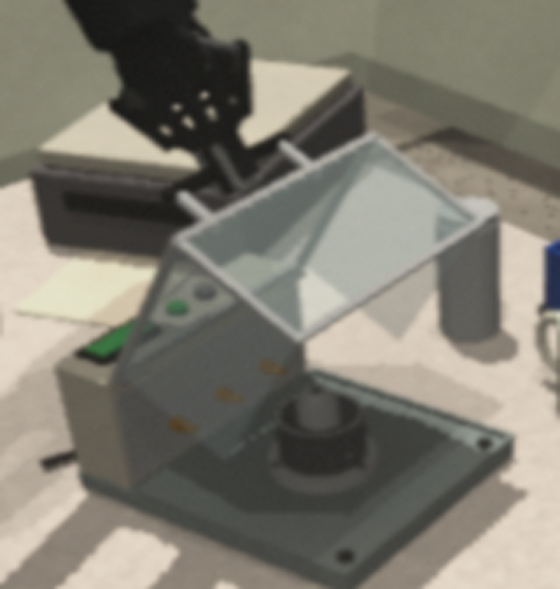

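The guard is following the gripper. Continue.

```bash

python3 -m inch '[{"delta_pos":[0,-0.52,0.56],"rotation":[-0.026,0,0]},{"delta_pos":[0,-0.5,0.57],"rotation":[-0.026,0,0]},{"delta_pos":[0,-0.49,0.59],"rotation":[-0.026,0,0]},{"delta_pos":[0,-0.47,0.6],"rotation":[-0.026,0,0]},{"delta_pos":[0,-0.45,0.62],"rotation":[-0.026,0,0]},{"delta_pos":[0,-0.44,0.63],"rotation":[-0.026,0,0]},{"delta_pos":[0,-0.42,0.64],"rotation":[-0.026,0,0]},{"delta_pos":[0,-0.4,0.65],"rotation":[-0.026,0,0]},{"delta_pos":[0,-0.39,0.66],"rotation":[-0.026,0,0]},{"delta_pos":[0,-0.37,0.68],"rotation":[-0.026,0,0]}]'
python3 -m inch '[{"delta_pos":[0,-0.35,0.69],"rotation":[-0.026,0,0]},{"delta_pos":[0,-0.33,0.7],"rotation":[-0.026,0,0]},{"delta_pos":[0,-0.31,0.71],"rotation":[-0.026,0,0]},{"delta_pos":[0,-0.3,0.72],"rotation":[-0.026,0,0]},{"delta_pos":[0,-0.28,0.73],"rotation":[-0.026,0,0]},{"delta_pos":[0,-0.26,0.73],"rotation":[-0.026,0,0]},{"delta_pos":[0,0,0],"rotation":[0,0,0]},{"delta_pos":[0,0,0],"rotation":[0,0,0]}]'
python3 -c "
from arc import *
go(); arc(0.21,0,-.11,6)"
```

```text
time_s: 77.5
eef_pos: [0.5426, 0.1135, 0.2174]
eef_rot: [0.016, -0.118, 0.984, -0.134]
wrist_force: [3.0, 0.6, 1.7]
opening: 0.121
time_s: 78.3
eef_pos: [0.5487, 0.0874, 0.1787]
eef_rot: [0.007, -0.118, 0.991, -0.058]
wrist_force: [6.5, 1.0, -0.9]
opening: 0.117
pos [0.5487 0.0874 0.1787] F [ 6.5  1.  -0.9] op 0.117 t 78.3 q [ 0.01  0.19  1.71 -0.12  1.22 -1.76]
1 0.17 [-0.   -0.16  0.49] [-0.018  0.    -0.   ]
2 0.14 [-0.   -0.15  0.5 ] [-0.018  0.    -0.   ]
3 0.1 [-0.   -0.14  0.5 ] [-0.018  0.    -0.   ]
4 0.07 [-0.   -0.13  0.5 ] [-0.018  0.    -0.   ]
5 0.03 [-0.   -0.12  0.51] [-0.018  0.    -0.   ]
6 0.0 [-0.   -0.12  0.51] [-0.018  0.    -0.   ]
end tcp [0.551 0.077 0.149]
```

```bash

python3 -m inch '[{"delta_pos":[0,-0.16,0.49],"rotation":[-0.018,0,0]},{"delta_pos":[0,-0.15,0.5],"rotation":[-0.018,0,0]},{"delta_pos":[0,-0.14,0.5],"rotation":[-0.018,0,0]},{"delta_pos":[0,-0.13,0.5],"rotation":[-0.018,0,0]},{"delta_pos":[0,-0.06,0.25],"rotation":[-0.01,0,0]},{"delta_pos":[0,-0.06,0.25],"rotation":[-0.01,0,0]},{"delta_pos":[0,0,0],"rotation":[0,0,0]},{"delta_pos":[0,0,0],"rotation":[0,0,0]},{"delta_pos":[0,0,0],"rotation":[0,0,0]}]'
for k in 1 2 3; do python3 -m inch '[{"delta_pos":[0,-0.03,0.15],"rotation":[0,0,0]},{"delta_pos":[0,0,0],"rotation":[0,0,0]},{"delta_pos":[0,0,0],"rotation":[0,0,0]}]' | egrep "pos|force"; done
```

```text
time_s: 79.2
eef_pos: [0.5507, 0.0788, 0.1544]
eef_rot: [0.001, -0.119, 0.993, -0.012]
wrist_force: [7.4, 0.2, -1.9]
opening: 0.115
eef_pos: [0.5508, 0.0784, 0.1531]
wrist_force: [5.7, -0.4, 1.0]
eef_pos: [0.5509, 0.078, 0.1517]
wrist_force: [5.9, -1.6, 0.7]
eef_pos: [0.551, 0.0776, 0.1504]
wrist_force: [5.1, -2.6, 0.8]
```

```bash

for k in 1 2 3 4; do python3 -m inch '[{"delta_pos":[0,-0.02,0.1],"rotation":[0,0,0]},{"delta_pos":[0,0,0],"rotation":[0,0,0]},{"delta_pos":[0,0,0],"rotation":[0,0,0]}]' | egrep "pos|force"; done
```

```text
eef_pos: [0.5511, 0.0774, 0.1495]
wrist_force: [5.2, -2.4, 1.8]
eef_pos: [0.5511, 0.0774, 0.1494]
wrist_force: [1.8, -2.6, 8.4]
eef_pos: [0.5513, 0.0772, 0.1488]
wrist_force: [-0.5, -0.4, 9.5]
eef_pos: [0.5513, 0.0772, 0.1488]
wrist_force: [-2.6, 0.3, 16.9]
```

The guard is on its shut stop: z no longer changes and the force is rising. I'll ease off, release and back up.

```bash

python3 -m inch '[{"delta_pos":[0,0,-0.15],"rotation":[0,0,0]},{"delta_pos":[0,0,0],"rotation":[0,0,0]}]'
python3 -m inch '[{"delta_pos":[0,0,0],"rotation":[0,0,0]},{"delta_pos":[0,0,0],"rotation":[0,0,0]},{"delta_pos":[0,0,0],"rotation":[0,0,0]},{"delta_pos":[0,0,0],"rotation":[0,0,0]},{"delta_pos":[0,0,0],"rotation":[0,0,0]}]' 5
python3 -m inch '[{"delta_pos":[0,0,-1],"rotation":[0,0,0]},{"delta_pos":[0,0,-2],"rotation":[0,0,0]},{"delta_pos":[0,0,-3],"rotation":[0,0,0]},{"delta_pos":[0,0,-4],"rotation":[0,0,0]},{"delta_pos":[0,0,-2],"rotation":[0,0,0]},{"delta_pos":[0,0,0],"rotation":[0,0,0]},{"delta_pos":[0,0,0],"rotation":[0,0,0]},{"delta_pos":[0,0,0],"rotation":[0,0,0]},{"delta_pos":[0,0,0],"rotation":[0,0,0]}]'
python3 - <<'E'
from h import *
go(); shot('wrist','pics/w37.png'); shot('side','pics/s37.png'); c=shot('scene','pics/sc37.png')
E
```

```text
time_s: 81.5
eef_pos: [0.5513, 0.0772, 0.1489]
eef_rot: [0.002, -0.119, 0.993, -0.013]
wrist_force: [1.4, -0.4, 7.1]
opening: 0.122
time_s: 82.0
eef_pos: [0.5507, 0.0775, 0.1479]
eef_rot: [0.001, -0.119, 0.993, -0.013]
wrist_force: [-1.0, 0.1, 0.9]
opening: 0.585
time_s: 82.9
eef_pos: [0.5495, 0.0805, 0.2666]
eef_rot: [0.0, -0.119, 0.993, -0.013]
wrist_force: [-0.1, 0.3, -0.1]
opening: 0.588
pos [0.5495 0.0805 0.2666] F [-0.1  0.3 -0.1] op 0.588 t 82.9 q [-0.05  0.11  1.62 -0.03  1.41 -1.86]
```

View pics/w37.png

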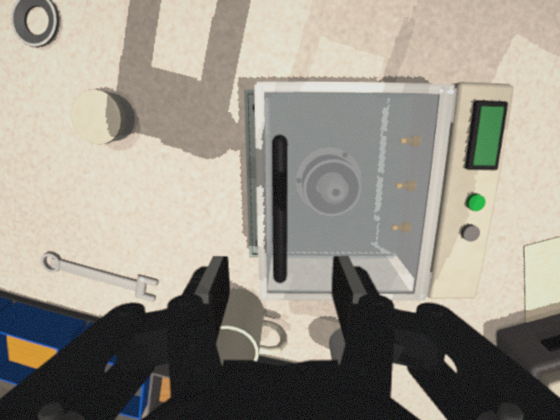

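View pics/s37.png

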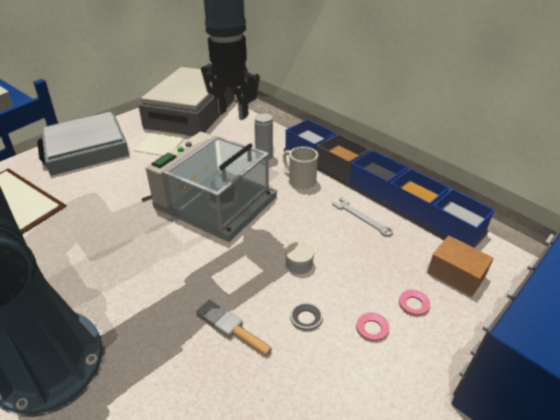

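The guard is shut, the stack is inside, one dish remains at side (307,316), and the tin, tools, mug and can are in place. A last check compares the guard with its starting picture.

```bash
python3 - <<'E'
from h import *
a=cv2.imread('pics/side0.png'); b=cv2.imread('pics/side37.png') if 0 else cv2.imread('pics/s37.png')
x=np.hstack([cv2.resize(i[125:245,145:285],None,fx=2.8,fy=2.8,interpolation=cv2.INTER_CUBIC) for i in (a,b)]); cv2.imwrite('pics/cmp.png',x)
g=lambda i:i[148:215,205:272].max(2)<45
for i in (a,b): ys,xs=np.where(cv2.cvtColor(i,6)[140:175,215:256]<40); print(len(xs),xs.mean()+215,ys.mean()+140)
E
```

```text
21 232.95238095238096 158.38095238095238
10 230.2 160.2
```

View pics/cmp.png

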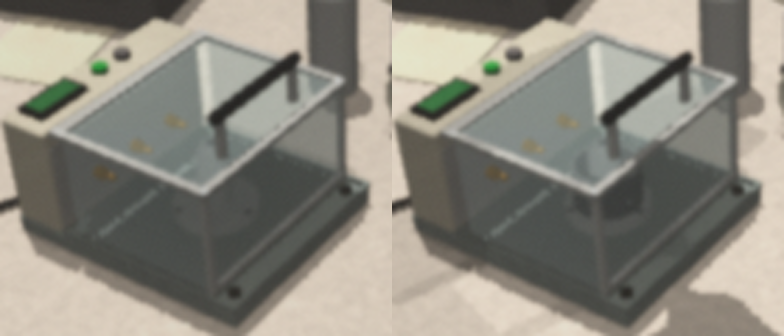

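The guard outline matches the starting picture. Handing in.

```bash
python3 -c "
from bench import hand_in
print(hand_in())"
```

```text
the job is handed in; nothing more can be done
None
```

The greasing station is loaded and I've handed the job in; it took about 83 s of robot time. I lifted the guard onto its open stop and stacked dome, dish, dome, dish on the arbor. Then I lowered the guard, still gripped, until it was fully shut. Only two dome-up discs were present, so the third dish stays on the bench.

- **Knocked disc:** one dish had moved about 5 cm before I reached it. I found it again with the wrist camera and used it.
- **Stack:** each disc reached its expected height, 10 mm above the last. The pictures show the top dish rim up.
- **Guard:** it met firm resistance at both stops. By eye, the shut outline matches the starting picture. A quick pixel check of the handle's position found only 10–21 dark pixels and differed by 2–3 px, so I gave it no weight.
- **Forces and other items:** the highest wrist force reading I saw was about 25 N. The last pictures show the tin, wrench, brush, mug, can and pink rings where they started, and the gripper clear of everything.

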